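Level the dial scale and load its test weights with the tongs

TASK

Get the dial scale ready for its yearly check: with its pan still empty, turn the two levelling knobs until the scale sits level (both bubbles between their lines), then take the spring tongs from their stand and with them move every test weight from the wooden tray onto the pan, so that all stand upright on it. The gripper itself must never touch a test weight, none may be dropped onto the pan or the pan be pressed down to its stop, and nothing else on the bench is to be shifted; finish with the scale still level and the tongs standing upright in their stand again.

Things in the scene. Friction and masses are not known exactly. Their poses are not given: they have to be found in the camera images.
- scale: dial scale on a levelling base 270 mm square, fixed. Origin: centre of its underside; x to its back (away from the dial), y to its left. A grey frame hinged at the back tilts the scale front to back by knob_front on the front left corner (x, y = -112, 112 mm); on it the deck with dial and pan, hinged at the left, tilts sideways by knob_right on the front right corner (-112, -112).
- knob_front_grip (a point): centre of the front levelling knob: round, fluted, black, 40 mm across, 26 mm high, upright, 120 mm above the bench. Nothing within 30 mm of its side. Turning it clockwise seen from above raises the front of the scale; the knob itself stays at its height.
- knob_right_grip (a point): centre of the right levelling knob, same shape, upright within 0.04 rad; it rides on the frame, so its height (120 mm when level) changes by up to 9 mm with the front. Clockwise seen from above raises the right side of the scale.
- knob_front (a joint): angle of the front knob, rad, positive clockwise from above; 0 = level front to back; range -7 to 7. One rad of knob tilts the scale by 0.0114 rad. Friction 0.12 N m; stays where it is left.
- knob_right (a joint): the same for the right knob; 0 = level sideways.
- tilt_front (a joint): tilt of the scale front to back, rad; positive: front high; 0 level (0.0114 x knob_front). Its spirit vial (green window 56 mm long, on the left bar) runs front to back; the white bubble, 14 mm long, goes to the high end by 3.5 mm for each 0.01 rad; between the two black lines it is level.
- tilt_right (a joint): tilt of the scale sideways, rad; positive: right side high; 0 level (0.0114 x knob_right). Its spirit vial, of the same kind, lies crosswise at the front of the deck, below the dial.
- pan_floor (a point): middle of the pan's floor. The pan is a round steel dish: flat floor of 93 mm radius, rim of 105 mm radius standing 12 mm above the floor; floor about 123 mm above the bench when level. It tilts with the scale.
- pan (a joint): how far the pan has sunk on its spring, m: 0 empty, 0.0016 for each 400 g weight, stop at 0.012. The needle on the dial moves with it.
- tongs_grip (a point): spring tongs, 121 mm high, 0.11 kg, tips down in their stand at the start: two steel arms joined by a bow at the top. Point: midway between the two black finger pads (24 mm wide along x, 30 mm high, rubber), 78 mm above the tips' lower edge, 43 mm below the bow's top. Local z up, y the line along which the arms close (half turn is the same). Width over the pads: 39 mm free.
- tongs_tip (a point): midway between the tongs' forked tips, at their lower edge. Tips 8 mm high, 26 mm wide (x), V-notched so that a neck centres itself. They move 3 times as far as the pads: gap 48 mm free, 40 mm at 36 mm over the pads, 15 mm (shut on a neck) at 28 to 30 mm. The spring pushes each pad with 10 N free, 16 N shut: hold them squeezed to 37 mm or less, grip a weight with 50 N or more.
- stand_floor (a point): middle of the floor of the tongs' stand, 6 mm above the bench: a sheet steel pocket, inside 34 mm (local x) by 70 mm (local y), its two long lips flared to 48 mm apart, 62 mm above the bench; foot 74 by 108 mm, fixed. The tongs stand in it with the same local axes (half turn allowed), tips on the floor.
- weight_tray: wooden tray 170 x 170 mm, rim 18 mm high, floor 6 mm thick, fixed. Origin: centre of its underside.
- weight_1_mid (a point): polished steel test weight, 400 g, upright: disc body 56 mm across, 22 mm high; neck 14 mm across from 22 to 38 mm over the underside; knob 24 mm across from 38 to 52 mm. Point: on its axis, 26 mm over the underside (the neck's middle is 4 mm higher). In the tray at the start; may be absent.
- weight_2_mid (a point): polished steel test weight, 400 g, upright: disc body 56 mm across, 22 mm high; neck 14 mm across from 22 to 38 mm over the underside; knob 24 mm across from 38 to 52 mm. Point: on its axis, 26 mm over the underside (the neck's middle is 4 mm higher). In the tray at the start; may be absent.
- weight_3_mid (a point): polished steel test weight, 400 g, upright: disc body 56 mm across, 22 mm high; neck 14 mm across from 22 to 38 mm over the underside; knob 24 mm across from 38 to 52 mm. Point: on its axis, 26 mm over the underside (the neck's middle is 4 mm higher). In the tray at the start; may be absent.
- weight_4_mid (a point): polished steel test weight, 400 g, upright: disc body 56 mm across, 22 mm high; neck 14 mm across from 22 to 38 mm over the underside; knob 24 mm across from 38 to 52 mm. Point: on its axis, 26 mm over the underside (the neck's middle is 4 mm higher). In the tray at the start; may be absent.
- weight_1: the same weight, origin at the centre of its underside.
- weight_2: the same weight, origin at the centre of its underside.
- weight_3: the same weight, origin at the centre of its underside.
- weight_4: the same weight, origin at the centre of its underside.
- oil: bystander: small white plastic bottle, 28 x 60 mm high; leave where it is.
- grease: bystander: round flat red tin, 65 x 23 mm; leave where it is.

How it is judged:
By the outcome, as a careful person would: the job done as asked, in the order asked, and still so for the second after the job is handed in, with the robot touching nothing.
Of weight_1, weight_2, weight_3, weight_4 only 3 to 4 are there at a start; the rules pass over those that are not, and their reading is None.
At some moment in a run one of weight_1, weight_2, weight_3, weight_4 may be knocked a few centimetres aside while the robot is not near it.
It also fails if it takes over 210 s, if anything falls off the work surface, if the arm or the gripper's body presses on something with over 40 N, if the wrist force passes 120 N, or if a joint passes its speed limit or range.

ROBOT

A 6-joint arm with a two-finger parallel gripper is mounted at the origin on a cart in front of the work surface, level with it; the furniture and walls round the work are solid. World frame = base frame: x ahead of the robot, y to its left, z up, the work surface at z = 0. Lengths are in mm, angles in degrees, forces in N, time in s.
With the tool pointing down it reaches from about 300 to 850 mm from the base axis. Payload 4.2 kg.
Tool frame: the origin (TCP) lies midway between the tips of the shut fingers; the grasp point (between the pads) lies 19 mm behind it; z points along the fingers, x is the direction in which the jaws open and shut, and the axes are right-handed (so a half turn about z gives the same grasp; the last joint's range is limited). The gripper opens to 91 mm and grips with 3 to 60 N. Pads are 32 mm wide; open, the fingers measure 118 mm over their backs; the gripper's body (76 mm by 178 mm) begins 60 mm behind the grasp point.
Start: joints at [-65.317, 18.312, 89.639, -0, 72.044, -1.146], TCP at [250.525, -517.572, 213.976] pointing down, gripper open.
Joint ranges: [-177.97, 177.97], [-48.28, 115.42], [12.27, 149.76], [-77.06, 257.06], [2.81, 150.46], [-146.56, 146.56]. Speed limits (degrees/s): [147.25, 147.25, 180, 180, 180, 180].

INTERFACE

Orientations are given as [roll, pitch, yaw] about the fixed x, y, z axes, in that order (R = Rz(yaw) Ry(pitch) Rx(roll)).
In Python, from workcell import env gives the robot as it stands. The module is installed in compiled form; this text tells all that it offers.
- The arm moves only by the tool drive_tool, never from a script. Its argument "series" is a list of rows, each a list of 3 entries, a list of its own where there are three numbers: the closure, from 0 (fully open) to 1 (shut), then the shift along the tool's x, y, z in mm, then the turn, a rotation vector about the tool's x, y, z in rad. In form: [[gripper, [dx, dy, dz], [rx, ry, rz]], ...]. A call has exactly 5 rows; each row is the pose to reach, as a shift and turn from the pose commanded when the call began, along the tool's axes at that moment; what a row does not reach only later rows make up. A row lasts 1/10 s, in which the tool goes at most 50 mm and 8.59 degrees, less where a joint would pass 70% of its speed; a pose out of reach is approached as far as the arm can. A call with a gripper value outside its range is refused whole. The fingers move at their own pace and stop on an object; "squeeze" is the grip in N (left out, the last holds). Time passes only in rows, so rows that repeat a pose let the fingers close, or fill a call up. It gives the time, the measured TCP pose, the force and the opening at its end, in the units of the state.
- env.state(): the state, without advancing time (a new reading comes with each control period).
- env.grab_frame(name): name is "scene" or "top" or "wrist"; returns a dict with "image" (384x512x3 uint8, red, green, blue), "K" (3x3 intrinsics, pixels), "origin" and "orientation" of the camera in the world. Camera axes: x right, y down, z forward; pixel columns grow to the right and rows downward; lengths in mm; the calibration is good to about 2 mm. A picture is of the moment at which its call begins. There is no depth.
- env.job_done(): hands the job in, once; it reports no verdict.
The state is a dict: "time_s": time; "qpos": joint angles; "qvel": joint speeds; "effort": joint torques, N m; "ee_pos": TCP position; "ee_rot": TCP orientation; "force": force on the tool from outside, world axes, zero at the start; "torque": the same for the moment, N m; "gripper_width": finger opening in mm.
Only numpy, scipy, OpenCV 4.12 (cv2) and the standard library are available. Lean on these libraries where they do the work, as an engineer would, in place of code of your own. Each camera call takes 0.05 s, during which the arm holds its last target.

## Working session

There is one attempt and no reset: what is moved stays moved. The work goes in short steps, Python scripts to look and compute and a tool call to move; the robot and the scene stay as the last step left them, time stands still between calls to the robot, and variables do not carry over. Pictures are saved under pics/ and viewed, and the job is handed in when it is done.

Besides the shell and the picture viewer there is one more tool, called after "Emit:" as name([rows], argument=value, ...), one row to a line, values as JSON. drive_tool: Moves the arm, as the interface text tells. Its arguments: {"type":"object","properties":{"series":{"type":"array","items":{"type":"array"}},"squeeze":{"type":"number"}},"required":["series"]}

```bash
ls; mkdir -p pics; cat > h.py <<'E'
import numpy as np, cv2
from scipy.spatial.transform import Rotation as R
from workcell import env
def save(name,fn,crop=None,scale=1):
    f=env.grab_frame(name); im=f["image"][:,:,::-1]
    np.savez('pics/'+fn+'.npz',**f)
    if crop: im=im[crop[1]:crop[3],crop[0]:crop[2]]
    if scale!=1: im=cv2.resize(im,None,fx=scale,fy=scale,interpolation=cv2.INTER_CUBIC)
    cv2.imwrite('pics/'+fn+'.png',im); return f
def rot(o):
    o=np.array(o,float)
    if o.shape==(3,3): return o
    if o.shape==(4,): return R.from_quat(o).as_matrix()
    return R.from_euler('xyz',o,degrees=True).as_matrix()
def ray(f,u,v):
    d=np.linalg.inv(f["K"])@np.array([u,v,1.]); d=rot(f["orientation"])@d
    return np.array(f["origin"],float),d/np.linalg.norm(d)
def atz(f,u,v,z):
    o,d=ray(f,u,v); return o+d*(z-o[2])/d[2]
def tri(obs):
    A=np.zeros((3,3));b=np.zeros(3)
    for f,u,v in obs:
        o,d=ray(f,u,v);P=np.eye(3)-np.outer(d,d);A+=P;b+=P@o
    x=np.linalg.solve(A,b); res=[np.linalg.norm((np.eye(3)-np.outer(ray(*t)[1],ray(*t)[1]))@(x-ray(*t)[0])) for t in obs]
    return x,res
def proj(f,p):
    q=f["K"]@(rot(f["orientation"]).T@(np.array(p,float)-np.array(f["origin"])));return q[:2]/q[2]
def load(fn): 
    d=np.load('pics/'+fn+'.npz',allow_pickle=True);return {k:d[k] for k in d.files}
def crop(fn,out,c,s):
    im=load(fn)["image"][:,:,::-1][c[1]:c[3],c[0]:c[2]]
    cv2.imwrite('pics/'+out+'.png',cv2.resize(im,None,fx=s,fy=s,interpolation=cv2.INTER_CUBIC))
E
python3 - <<'E'
from h import *
for n in("scene","top","wrist"):
    f=save(n,n+'0',scale=1.5); print(n,f["K"].tolist(),f["origin"],f["orientation"])
print(env.state())
E
```

```text
pics
scene [[406.9017356260481, 0.0, 257.7464441943304], [0.0, 406.9017356260481, 187.71471388955473], [0.0, 0.0, 1.0]] [-48.4603335  589.47094307 815.08859826] [-131.61123095   -1.08146431 -133.59739246]
top [[390.8555842552457, 0.0, 259.1139165699823], [0.0, 390.8555842552457, 193.928137803664], [0.0, 0.0, 1.0]] [ 366.00085583   49.03157075 1074.84495855] [-171.37306711   -1.34874886  -90.20039199]
wrist [[312.7651915215618, 0.0, 254.05644908993762], [0.0, 312.7651915215618, 190.30286290806905], [0.0, 0.0, 1.0]] [ 309.6767857  -489.59191305  382.99024041] [ 1.66424382e+02  1.59622943e-01 -6.41750481e+01]
{'time_s': 0.15, 'qpos': array([-6.53178140e+01,  1.83431430e+01,  8.96882971e+01,  1.33410371e-03,
        7.20456450e+01, -1.14452165e+00]), 'qvel': array([ 0.03200663, -0.1301591 , -0.27845334,  0.09906048,  0.10344541,
       -0.0331379 ]), 'effort': array([ 8.16888332e-04, -4.12773407e+01, -2.32154471e+01,  7.28000770e-02,
        4.33623022e-02, -8.52759467e-05]), 'ee_pos': array([ 250.36327706, -517.21776298,  213.32818368]), 'ee_rot': array([-1.79997192e+02,  7.70444659e-02, -6.41737026e+01]), 'force': array([0.13024526, 0.85436621, 0.29251355]), 'torque': array([0.02810835, 0.00897804, 0.03477836]), 'gripper_width': 90.94249760332139}
```

View pics/scene0.png

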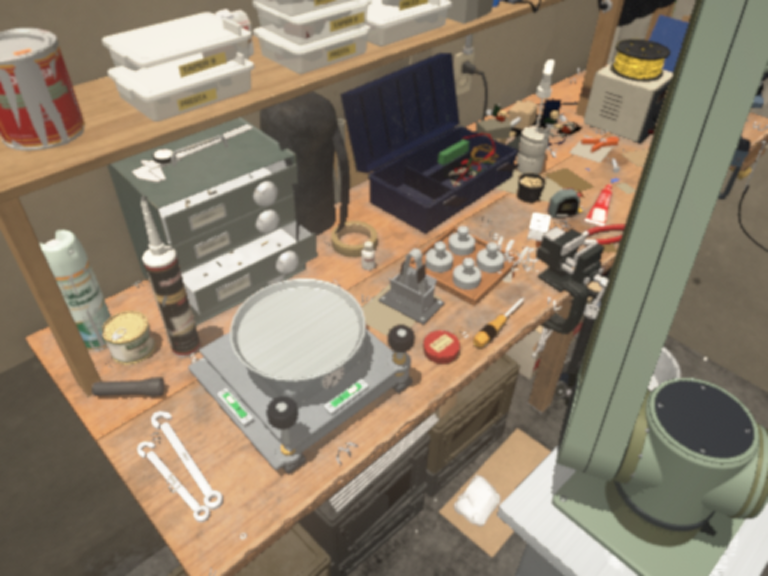

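View pics/top0.png

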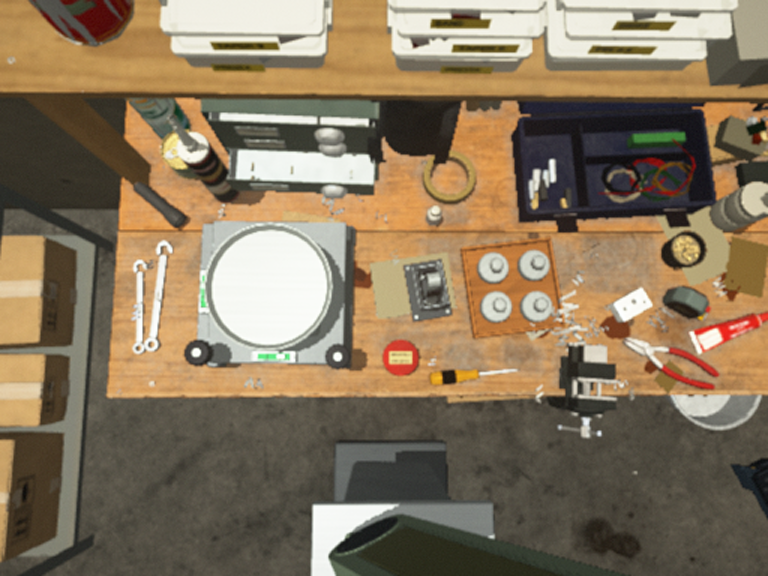

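View pics/wrist0.png

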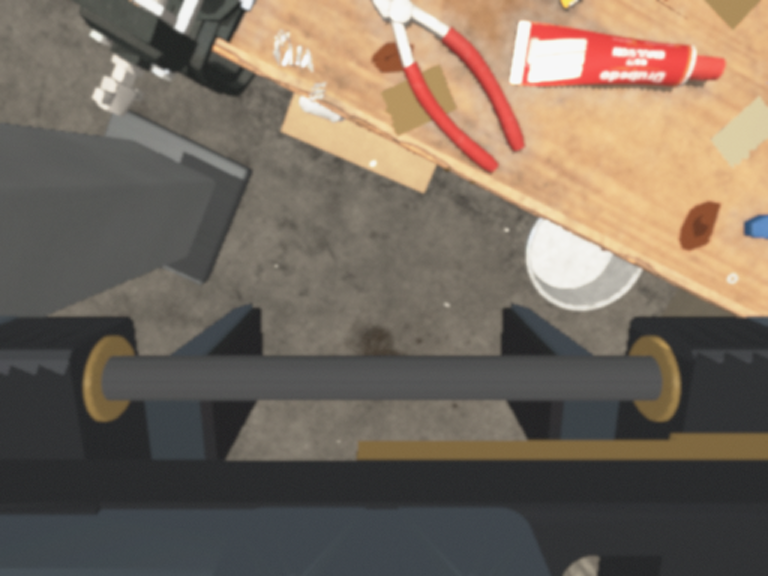

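The scene has the scale at left (top view ~(275,290)/1.5), the tongs in their stand (~(430,288)), four weights in the tray (~(515,285)), the grease tin at (400,357) and the oil bottle at (434,214). Next I'll look closer.

```bash
python3 - <<'E'
from h import *
crop('top0','t_scale',(120,140,250,255),6)
crop('top0','t_right',(235,130,385,260),5)
crop('scene0','s_scale',(120,170,285,320),5)
crop('scene0','s_right',(230,140,350,250),6)
E
```

```text
(no output)
```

View pics/t_scale.png

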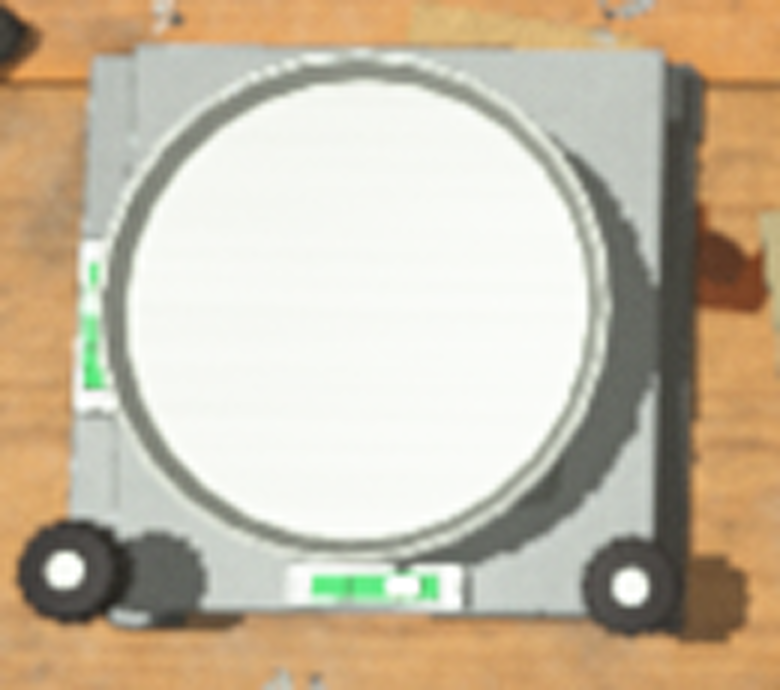

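View pics/t_right.png

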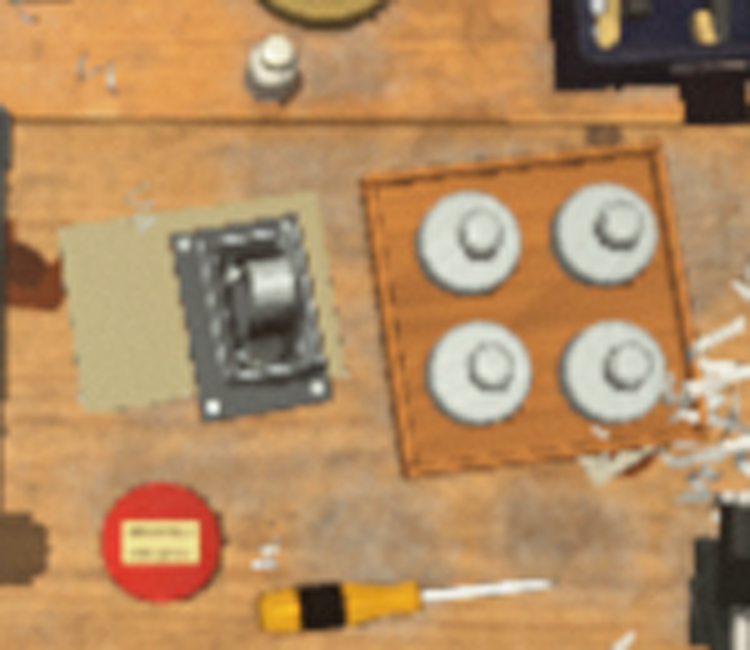

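View pics/s_scale.png

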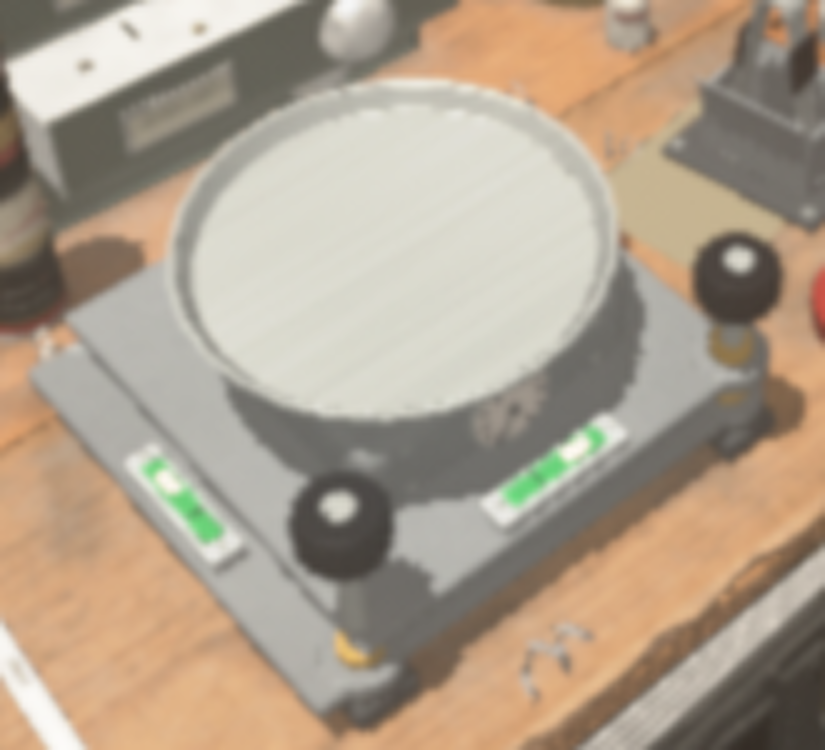

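View pics/s_right.png

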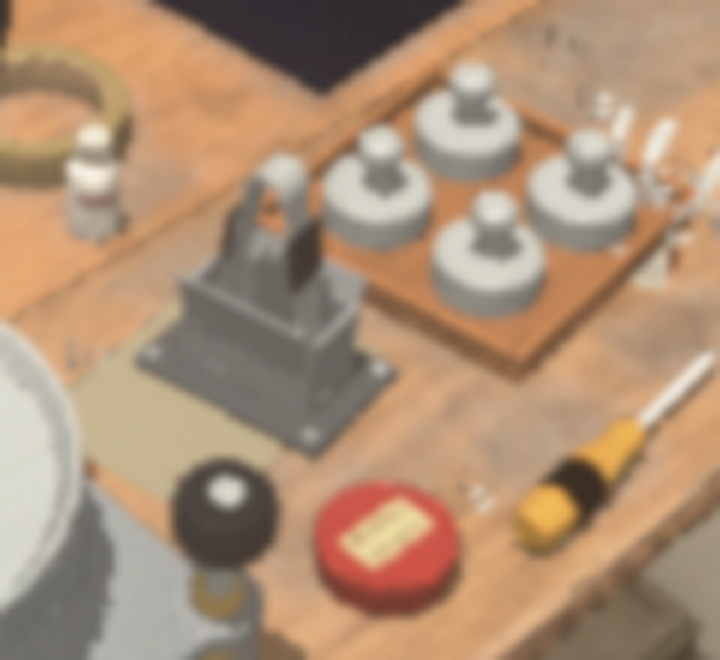

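```bash
python3 - <<'E'
from h import *
t=load('top0');s=load('scene0')
def T(x,y,c,k): return (x/k+c[0],y/k+c[1])
ts=lambda x,y:(t,)+T(x,y,(120,140),6)
tr=lambda x,y:(t,)+T(x,y,(235,130),5)
ss=lambda x,y:(s,)+T(x,y,(120,170),5)
sr=lambda x,y:(s,)+T(x,y,(230,140),6)
def P(n,a,b): x,r=tri([a,b]); print(n,x.round(1),np.round(r,1))
P('kf',ts(66,570),ss(338,505)); P('kr',ts(630,586),ss(740,258)); P('kr',ts(630,586),sr(228,492))
P('pan floor c',ts(357,310),ss(397,262))
P('oil',tr(277,48),sr(95,137)); P('bow',tr(270,275),sr(282,170))
P('greaselabel',tr(161,541),sr(387,533))
for n,a,b in (('w1',(481,232),(380,143)),('w2',(619,224),(472,80)),('w3',(491,366),(494,208)),('w4',(630,363),(588,147))): P(n,tr(*a),sr(*b))
for n,p in (('stand UL',(182,243)),('LR',(318,387)),('LL',(212,407)),('UR',(287,222))): print(n,atz(*tr(*p),6).round(1))
for n,p in (('tray',(362,182)),('',(660,148)),('',(408,475)),('',(706,435))): print(n,atz(*tr(*p),18).round(1))
# scale corners deck
for n,p in (('base BL',(92,58)),('FR',(655,612)),('BR',(665,55))): print(n,atz(*ts(*p),60).round(1))
print('shelf edge', atz(t,100,64,400), atz(t,100,64,0))
E
```

```text
kf [410.3 332.5 131.9] [0.4 0.4]
kr [403.1 108.7 124.8] [0.3 0.3]
kr [403.1 108.8 123.5] [0.3 0.3]
pan floor c [517.1 222.8 115.1] [0.2 0.2]
oil [668.  -61.3  55.8] [1.2 1.2]
bow [531.  -49.4 122.9] [2.2 2.2]
greaselabel [405.6   2.2  19.6] [0.2 0.2]
w1 [ 569.1 -168.3   52.6] [0.7 0.7]
w2 [ 573.2 -243.1   52.4] [0.3 0.3]
w3 [ 496.5 -171.4   52.9] [0.4 0.4]
w4 [ 498.3 -246.6   49.9] [0.2 0.2]
stand UL [571.3 -11.1   6. ]
LR [490.5 -85.5   6. ]
LL [479.5 -26.9   6. ]
UR [583.3 -69.9   6. ]
tray [ 603.5 -110.6   18. ]
 [ 623.2 -278.    18. ]
 [ 441.1 -132.1   18. ]
 [ 462.6 -296.    18. ]
base BL [638.6 352.6  60. ]
FR [394.8 102.1  60. ]
BR [640.7  99.7  60. ]
shelf edge [707.64376212 321.77823045 400.        ] [910.1453305 483.4430136   0.       ]
```

```bash
cat >> h.py <<'E'
def plan(target,yaw,ncall,grip,start=None,ideal_rot=True):
    """target world xyz, yaw abs deg (unwrapped relative to current by caller). prints calls."""
    st=env.state()
    p=np.array(st["ee_pos"] if start is None else start[0],float)
    y0=st["ee_rot"][2] if start is None else start[1]
    dy=yaw-y0; tgt=np.array(target,float)
    R0=rot(st["ee_rot"]) if start is None else rot([180,0,y0])
    # residual tilt correction
    Rt=rot([180,0,yaw])
    for c in range(ncall):
        a=c/ncall;b=(c+1)/ncall
        Rs=rot([180,0,y0+dy*a]) if c or start is not None else R0
        rows=[]
        for i in range(1,6):
            f=i/5
            d=Rs.T@((tgt-p)*(b-a)*f)
            if i==5 or c==0:
                pass
            Rw=rot([180,0,y0+dy*(a+(b-a)*f)])
            rv=R.from_matrix(Rs.T@Rw).as_rotvec()
            rows.append([grip,[round(float(x),1) for x in d],[round(float(x),4) for x in rv]])
        print(rows)
E
python3 - <<'E'
from h import *
plan([409,331,215],127,5,0.34)
E
```

```text
[[0.34, [-27.8, -20.5, -0.0], [-0.0001, 0.0013, -0.1335]], [0.34, [-55.6, -41.0, -0.1], [-0.0002, 0.0013, -0.2669]], [0.34, [-83.3, -61.5, -0.1], [-0.0003, 0.0013, -0.4004]], [0.34, [-111.1, -82.0, -0.1], [-0.0004, 0.0013, -0.5339]], [0.34, [-138.9, -102.5, -0.1], [-0.0005, 0.0013, -0.6673]]]
[[0.34, [-9.1, -33.3, -0.1], [0.0, 0.0, -0.1335]], [0.34, [-18.3, -66.6, -0.1], [0.0, 0.0, -0.2669]], [0.34, [-27.4, -99.9, -0.2], [0.0, 0.0, -0.4004]], [0.34, [-36.5, -133.1, -0.3], [-0.0, 0.0, -0.5339]], [0.34, [-45.7, -166.4, -0.3], [0.0, 0.0, -0.6673]]]
[[0.34, [13.4, -31.8, -0.1], [0.0, 0.0, -0.1335]], [0.34, [26.9, -63.6, -0.1], [-0.0, 0.0, -0.2669]], [0.34, [40.3, -95.4, -0.2], [-0.0, 0.0, -0.4004]], [0.34, [53.7, -127.2, -0.3], [-0.0, 0.0, -0.5339]], [0.34, [67.1, -159.0, -0.3], [-0.0, 0.0, -0.6673]]]
[[0.34, [30.2, -16.7, -0.1], [0.0, 0.0, -0.1335]], [0.34, [60.5, -33.3, -0.1], [0.0, 0.0, -0.2669]], [0.34, [90.7, -50.0, -0.2], [0.0, 0.0, -0.4004]], [0.34, [120.9, -66.7, -0.3], [0.0, 0.0, -0.5339]], [0.34, [151.1, -83.3, -0.3], [0.0, 0.0, -0.6673]]]
[[0.34, [34.1, 5.6, -0.1], [0.0, 0.0, -0.1335]], [0.34, [68.1, 11.2, -0.1], [0.0, 0.0, -0.2669]], [0.34, [102.2, 16.8, -0.2], [0.0, 0.0, -0.4004]], [0.34, [136.2, 22.5, -0.3], [-0.0, 0.0, -0.5339]], [0.34, [170.3, 28.1, -0.3], [-0.0, 0.0, -0.6673]]]
```

Emit:
drive_tool([
  [0.34,[-28,-20.5,0],[0,0,-0.1335]],
  [0.34,[-56,-41,0],[0,0,-0.267]],
  [0.34,[-83,-61.5,0],[0,0,-0.4]],
  [0.34,[-111,-82,0],[0,0,-0.534]],
  [0.34,[-139,-102.5,0],[0,0,-0.667]],
], squeeze=40)

```text
time_s: 0.65
ee_pos: [282.1, -346.3, 213.7]
ee_rot: [-180.0, 0.0, -25.7]
force: [1.1, 0.6, 0.6]
gripper_width: 60.2
```

Emit:
drive_tool([
  [0.34,[-9,-33,0],[0,0,-0.1335]],
  [0.34,[-18,-66.5,0],[0,0,-0.267]],
  [0.34,[-27,-100,0],[0,0,-0.4]],
  [0.34,[-36.5,-133,0],[0,0,-0.534]],
  [0.34,[-45.5,-166.5,0],[0,0,-0.667]],
])

```text
time_s: 1.15
ee_pos: [314.0, -176.7, 213.9]
ee_rot: [-180.0, -0.0, 12.5]
force: [1.6, -0.5, 0.7]
gripper_width: 59.8
```

Emit:
drive_tool([
  [0.34,[13.4,-32,0],[0,0,-0.1335]],
  [0.34,[27,-63.5,0],[0,0,-0.267]],
  [0.34,[40,-95,0],[0,0,-0.4]],
  [0.34,[53.5,-127,0],[0,0,-0.534]],
  [0.34,[67,-159,0],[0,0,-0.667]],
])

```text
time_s: 1.65
ee_pos: [345.7, -7.2, 213.9]
ee_rot: [180.0, -0.0, 50.8]
force: [-0.0, 0.1, -0.5]
gripper_width: 59.9
```

```bash
python3 - <<'E'
from h import *
f=save('wrist','w1',scale=1.5); print(env.state()['qpos'],env.state()['ee_pos'],env.state()['ee_rot'])
E
```

```text
[ -2.6552047   -2.9210723  115.24395147   0.26197687  67.63367102
 -53.92433442] [346.50186847  -3.13593035 213.97343002] [-179.89224217   -0.22133326   51.16932403]
```

View pics/w1.png

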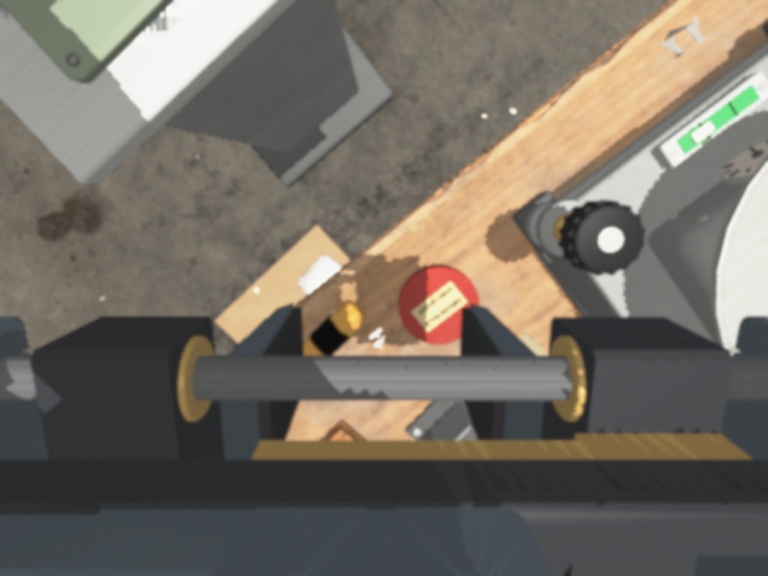

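The wrist camera shows the right knob at (608,240), the red tin, and the crosswise vial with its bubble near the right end. I'll go on to the front knob.

Emit:
drive_tool([
  [0.34,[30,-16.5,0],[0,0,-0.1335]],
  [0.34,[60.5,-33.5,0],[0,0,-0.267]],
  [0.34,[90.5,-50,0],[0,0,-0.4]],
  [0.34,[121,-66.5,0],[0,0,-0.534]],
  [0.34,[151,-83.5,0],[0,0,-0.667]],
])

```text
time_s: 2.2
ee_pos: [377.6, 162.3, 213.8]
ee_rot: [180.0, 0.0, 89.0]
force: [1.1, 0.0, 0.4]
gripper_width: 60.0
```

```bash
python3 - <<'E'
from h import *
f=save('wrist','w2',scale=1.5); print(env.state()['qpos'],env.state()['ee_pos'],env.state()['ee_rot'])
E
```

```text
[ 21.96633442   3.53899554 108.73849667   0.22123101  67.55253325
 -67.41719139] [379.05502812 166.58098439 213.91237967] [179.92181223  -0.25423704  89.29952847]
```

Emit:
drive_tool([
  [0.34,[34,5.5,0],[0,0,-0.1335]],
  [0.34,[68,11,0],[0,0,-0.267]],
  [0.34,[102,17,0],[0,0,-0.4]],
  [0.34,[136,22.5,0],[0,0,-0.534]],
  [0.34,[170,28,0],[0,0,-0.667]],
])

```text
time_s: 2.75
ee_pos: [409.6, 331.3, 213.6]
ee_rot: [-180.0, 0.0, 127.2]
force: [-0.4, -0.5, 0.1]
gripper_width: 60.2
```

```bash
python3 - <<'E'
from h import *
f=save('wrist','w3',scale=1.5); print(env.state()['qpos'],env.state()['ee_pos'],env.state()['ee_rot'])
E
```

```text
[ 37.94669671  14.25702163  95.51237057   0.17300396  69.99313466
 -89.58714016] [411.10769305 336.36786384 213.4563818 ] [ 1.79763789e+02 -1.64513687e-01  1.27475323e+02]
```

View pics/w2.png

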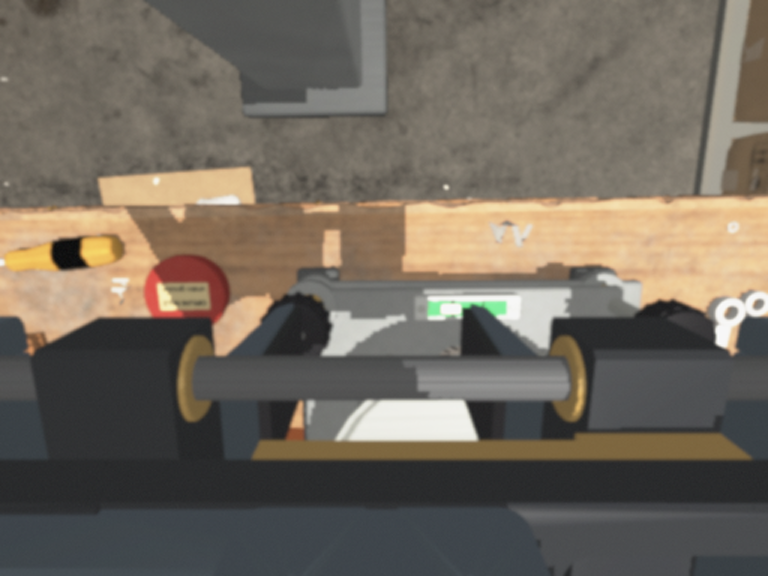

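View pics/w3.png

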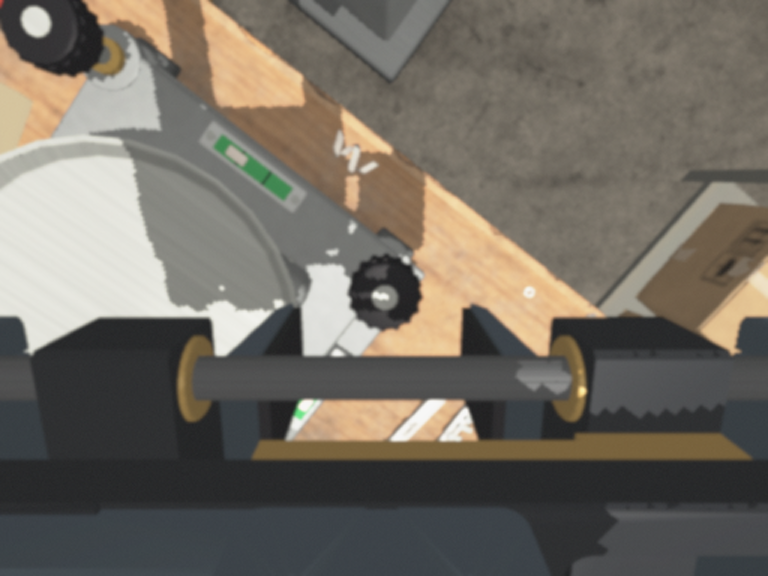

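```bash
python3 - <<'E'
from h import *
t=load('top0');s=load('scene0');w=load('w3');w1=load('w1')
print(tri([(w,383/1.5,296/1.5),(t,131,235),(s,187.6,271)]))
print(tri([(w,383/1.5,296/1.5),(t,131,235)]))
print('kr',tri([(w1,609/1.5,239/1.5),(t,225,237.7),(s,268,221.8)]))
print('kr',tri([(w1,609/1.5,239/1.5),(w,37/1.5,21/1.5)]))
st=env.state();print(st['ee_pos'],st['ee_rot'],st['time_s'])
plan([410.0,332.5,101],127.2,1,0.34)
E
```

```text
(array([410.1202596 , 332.42217018, 131.90004521]), [np.float64(0.38464420904301216), np.float64(0.25903326141072286), np.float64(0.6379591525348414)])
(array([409.94707495, 332.33234672, 131.33844844]), [np.float64(0.05663375463617188), np.float64(0.05663375463605155)])
kr (array([402.95562671, 108.87123084, 124.37308172]), [np.float64(0.19286381096632965), np.float64(0.3192499530376848), np.float64(0.2532678454512545)])
kr (array([402.85958157, 109.16084669, 123.90911735]), [np.float64(0.14272107831032282), np.float64(0.142721078310298)])
[411.10769305 336.36786384 213.4563818 ] [ 1.79763789e+02 -1.64513687e-01  1.27475323e+02] 2.8
[[0.34, [-0.5, -0.7, 22.5], [0.0041, -0.0029, 0.001]], [0.34, [-1.1, -1.5, 45.0], [0.0041, -0.0029, 0.0019]], [0.34, [-1.6, -2.2, 67.5], [0.0041, -0.0029, 0.0029]], [0.34, [-2.2, -3.0, 89.9], [0.0041, -0.0029, 0.0038]], [0.34, [-2.7, -3.7, 112.4], [0.0041, -0.0029, 0.0048]]]
```

Emit:
drive_tool([
  [0.34,[0,0,20],[0,0,0]],
  [0.34,[0,0,40],[0,0,0]],
  [0.34,[0,0,60],[0,0,0]],
  [0.34,[0,0,60],[0,0,0]],
  [0.34,[0,0,60],[0,0,0]],
])

```text
time_s: 3.3
ee_pos: [409.6, 330.0, 154.1]
ee_rot: [-180.0, 0.0, 126.8]
force: [-0.8, -0.3, -0.6]
gripper_width: 59.9
```

```bash
python3 - <<'E'
from h import *
st=env.state();print(st['ee_pos'],st['ee_rot'],st['time_s'],st['force'])
plan([410.0,332.4,102],127.2,1,0.34)
E
```

```text
[409.61702331 329.99699228 154.06107629] [-1.79972985e+02  7.07121398e-03  1.26848714e+02] 3.3 [-0.76228532 -0.34853317 -0.56364427]
[[0.34, [0.3, 0.4, 10.4], [-0.0005, 0.0001, -0.0012]], [0.34, [0.7, 0.7, 20.8], [-0.0005, 0.0001, -0.0025]], [0.34, [1.0, 1.1, 31.2], [-0.0005, 0.0001, -0.0037]], [0.34, [1.4, 1.4, 41.6], [-0.0005, 0.0001, -0.0049]], [0.34, [1.7, 1.8, 52.1], [-0.0005, 0.0001, -0.0061]]]
```

Emit:
drive_tool([
  [0.34,[1.5,1.5,15],[0,0,0]],
  [0.34,[1.5,1.5,30],[0,0,0]],
  [0.34,[1.5,1.5,45],[0,0,0]],
  [0.34,[1.5,1.5,52],[0,0,0]],
  [0.34,[1.5,1.5,52],[0,0,0]],
])

```text
time_s: 3.8
ee_pos: [409.9, 332.3, 102.0]
ee_rot: [-180.0, 0.0, 126.9]
force: [-0.4, 0.3, -0.2]
gripper_width: 59.9
```

Emit:
drive_tool([
  [0.75,[0,0,0],[0,0,0]],
  [0.75,[0,0,0],[0,0,0]],
  [0.75,[0,0,0],[0,0,0]],
  [0.75,[0,0,0],[0,0,0]],
  [0.75,[0,0,0],[0,0,0]],
])

```text
time_s: 4.3
ee_pos: [409.7, 333.6, 102.8]
ee_rot: [179.9, -0.1, 126.9]
force: [-3.4, 4.9, 4.2]
gripper_width: 39.6
```

```bash
python3 - <<'E'
from h import *
f=save('scene','s1'); save('wrist','w4'); 
crop('w3','a',(125,70,215,150),7); crop('s1','b',(135,240,180,290),14); crop('w4','c',(0,0,512,384),1.5)
E
```

```text
(no output)
```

View pics/a.png

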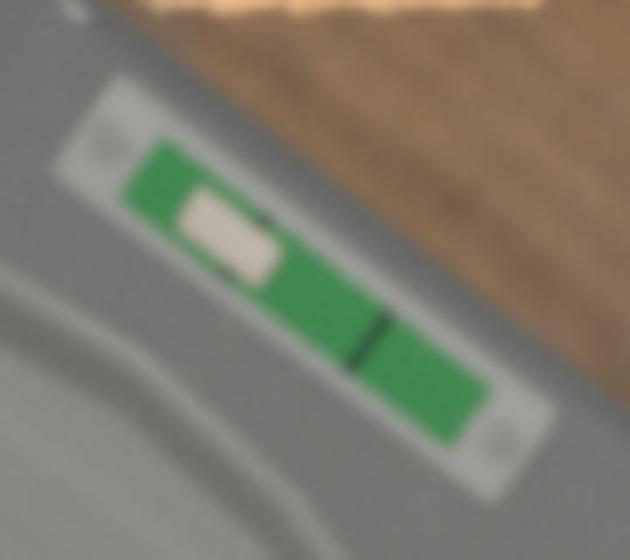

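View pics/b.png

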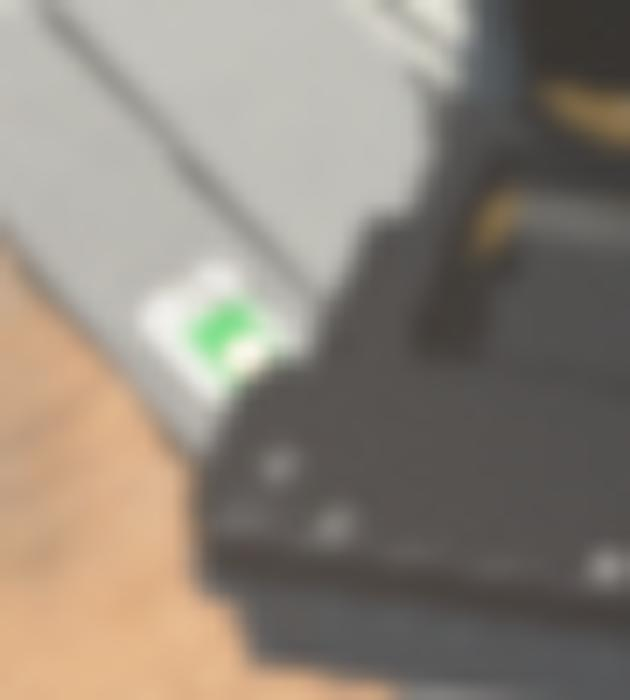

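View pics/c.png

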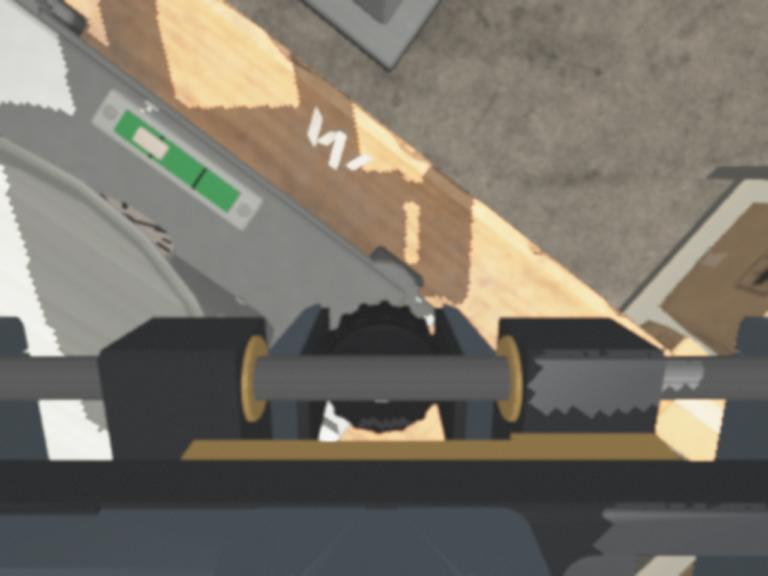

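```bash
python3 - <<'E'
from h import *
crop('scene0','b',(140,252,175,290),18); crop('top0','d',(128,175,145,215),15)
E
```

```text
(no output)
```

View pics/b.png

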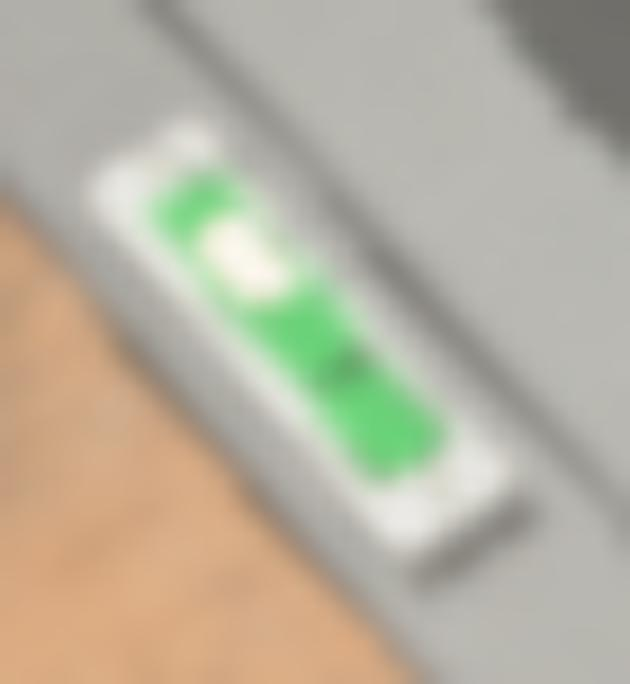

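View pics/d.png

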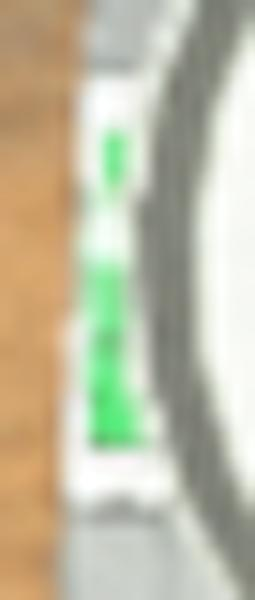

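Emit:
drive_tool([
  [0.75,[0,0,0],[0,0,0.1]],
  [0.75,[0,0,0],[0,0,0.22]],
  [0.75,[0,0,0],[0,0,0.35]],
  [0.75,[0,0,0],[0,0,0.48]],
  [0.75,[0,0,0],[0,0,0.6]],
])

```text
time_s: 4.9
ee_pos: [409.6, 333.7, 102.8]
ee_rot: [180.0, -0.1, 92.3]
force: [-3.7, 3.9, 3.3]
gripper_width: 39.3
```

Emit:
drive_tool([
  [0.75,[0,0,0],[0,0,0.12]],
  [0.75,[0,0,0],[0,0,0.24]],
  [0.75,[0,0,0],[0,0,0.36]],
  [0.75,[0,0,0],[0,0,0.48]],
  [0.75,[0,0,0],[0,0,0.6]],
])

```text
time_s: 5.4
ee_pos: [409.7, 333.8, 102.7]
ee_rot: [-180.0, -0.1, 57.9]
force: [-2.9, 3.7, 4.1]
gripper_width: 38.9
```

Emit:
drive_tool([
  [0.75,[0,0,0],[0,0,0.12]],
  [0.75,[0,0,0],[0,0,0.24]],
  [0.75,[0,0,0],[0,0,0.36]],
  [0.75,[0,0,0],[0,0,0.48]],
  [0.75,[0,0,0],[0,0,0.6]],
])

```text
time_s: 5.9
ee_pos: [409.8, 333.9, 102.8]
ee_rot: [-179.9, -0.1, 23.5]
force: [-4.5, 4.7, 3.3]
gripper_width: 39.3
```

```bash
python3 - <<'E'
from h import *
save('wrist','w5',scale=1.5); save('scene','s2'); crop('s2','b',(130,240,190,300),10)
st=env.state();print(st['ee_pos'],st['ee_rot'],st['qpos'],st['force'],st['torque'])
E
```

```text
[409.76116672 333.84045561 102.73901801] [-1.79869492e+02 -9.68284488e-02  2.36326705e+01] [ 37.858389    19.73480978 105.11075278   0.12534349  55.02857125
  14.15387812] [-3.82550314  4.83616009  4.64023346] [ 0.80499912  0.4644843  -0.06083244]
```

View pics/w5.png

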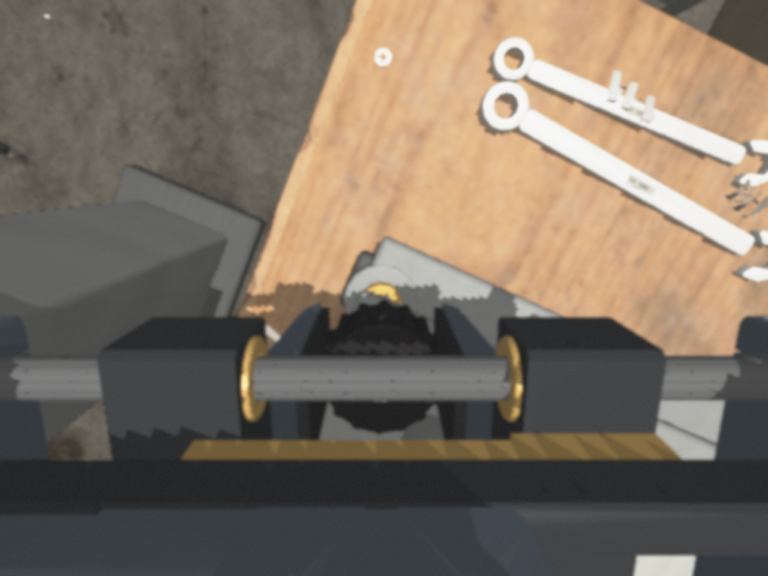

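View pics/b.png

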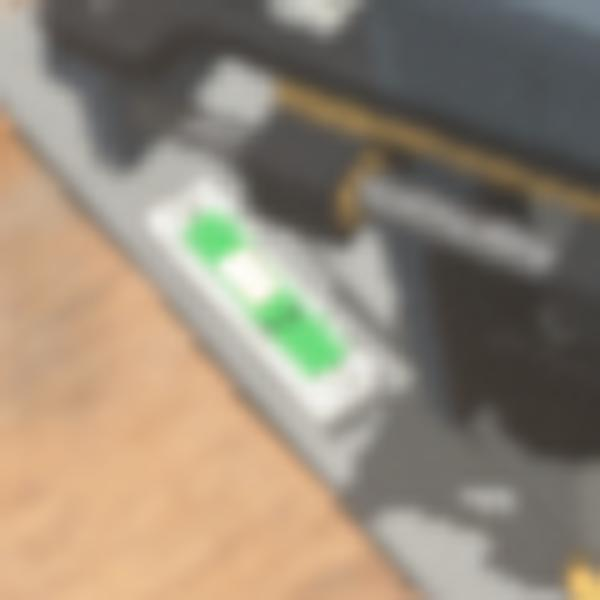

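Emit:
drive_tool([
  [0.75,[0,0,0],[0,0,0.12]],
  [0.75,[0,0,0],[0,0,0.24]],
  [0.75,[0,0,0],[0,0,0.36]],
  [0.75,[0,0,0],[0,0,0.48]],
  [0.75,[0,0,0],[0,0,0.6]],
])

```text
time_s: 6.5
ee_pos: [409.9, 333.9, 102.8]
ee_rot: [-179.8, -0.0, -10.9]
force: [-2.3, 5.6, 4.4]
gripper_width: 39.5
```

Emit:
drive_tool([
  [0.75,[0,0,0],[0,0,0.12]],
  [0.75,[0,0,0],[0,0,0.24]],
  [0.75,[0,0,0],[0,0,0.36]],
  [0.75,[0,0,0],[0,0,0.48]],
  [0.75,[0,0,0],[0,0,0.6]],
])

```text
time_s: 7.0
ee_pos: [410.0, 333.7, 102.8]
ee_rot: [-179.8, 0.1, -45.2]
force: [-2.4, 4.6, 3.8]
gripper_width: 39.2
```

Emit:
drive_tool([
  [0.75,[0,0,0],[0,0,0.12]],
  [0.75,[0,0,0],[0,0,0.24]],
  [0.75,[0,0,0],[0,0,0.36]],
  [0.75,[0,0,0],[0,0,0.48]],
  [0.75,[0,0,0],[0,0,0.48]],
])

```text
time_s: 7.5
ee_pos: [410.0, 333.7, 102.8]
ee_rot: [-179.9, 0.1, -72.6]
force: [-1.9, 4.3, 4.1]
gripper_width: 39.4
```

```bash
python3 - <<'E'
from h import *
save('wrist','w6',scale=1.5); save('scene','s3'); crop('s3','b',(130,240,190,300),10);save('top','t3'); crop('t3','d',(110,165,170,225),10)
st=env.state();print(st['ee_pos'],st['ee_rot'],st['qpos'],st['force'],st['torque'])
E
```

```text
[410.03032614 333.67758746 102.76119123] [-1.79894562e+02  1.18600872e-01 -7.24525104e+01] [3.78443552e+01 1.97355693e+01 1.05105644e+02 9.11243725e-02
 5.50187889e+01 1.10244824e+02] [-1.09490399  5.44642709  4.15718588] [ 0.69003593  0.51405248 -0.08010474]
```

View pics/b.png

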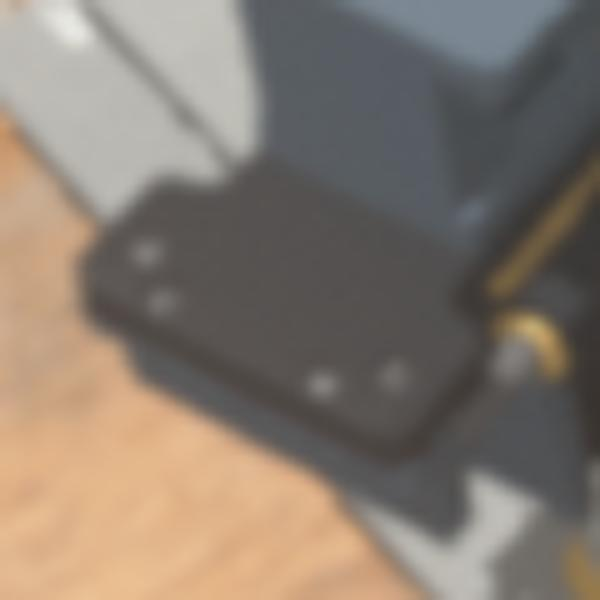

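View pics/w6.png

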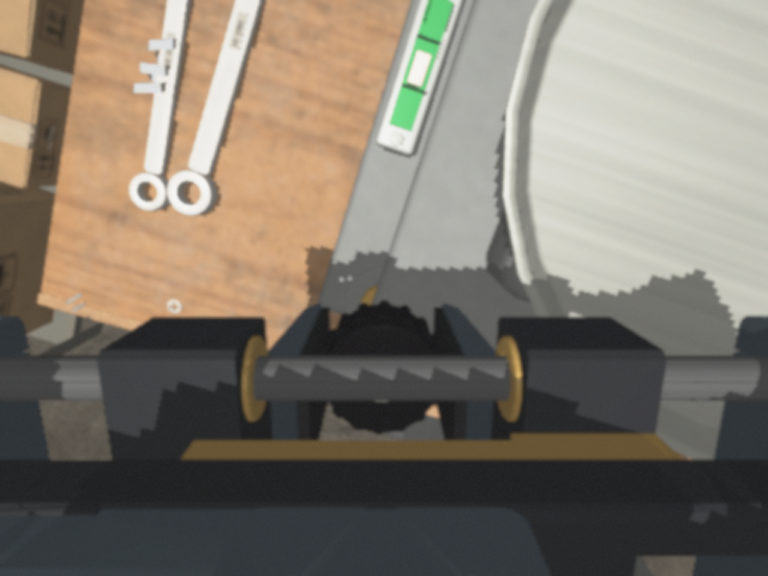

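```bash
python3 - <<'E'
from h import *
crop('w6','a',(250,0,315,105),7)
E
```

```text
(no output)
```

View pics/a.png

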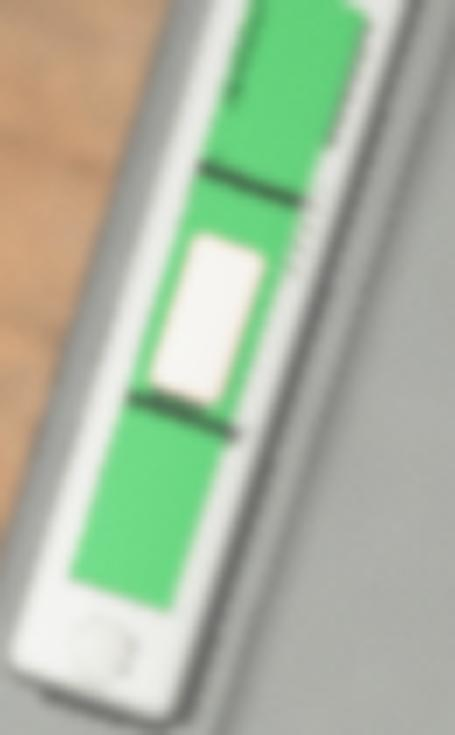

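Emit:
drive_tool([
  [0.75,[0,0,0],[0,0,-0.1]],
  [0.75,[0,0,0],[0,0,-0.22]],
  [0.75,[0,0,0],[0,0,-0.34]],
  [0.75,[0,0,0],[0,0,-0.45]],
  [0.75,[0,0,0],[0,0,-0.45]],
])

```text
time_s: 8.15
ee_pos: [410.0, 333.7, 102.7]
ee_rot: [-179.9, 0.1, -46.5]
force: [-3.5, 5.3, 4.2]
gripper_width: 39.1
```

```bash
python3 - <<'E'
from h import *
save('wrist','w7',scale=1.5)
st=env.state();print(st['ee_pos'],st['ee_rot'],st['qpos'])
E
```

```text
[409.97587255 333.7735056  102.75928665] [-1.79849142e+02  6.29216392e-02 -4.66070794e+01] [3.78545843e+01 1.97352351e+01 1.05106529e+02 9.42119180e-02
 5.50141914e+01 8.44078249e+01]
```

View pics/w7.png

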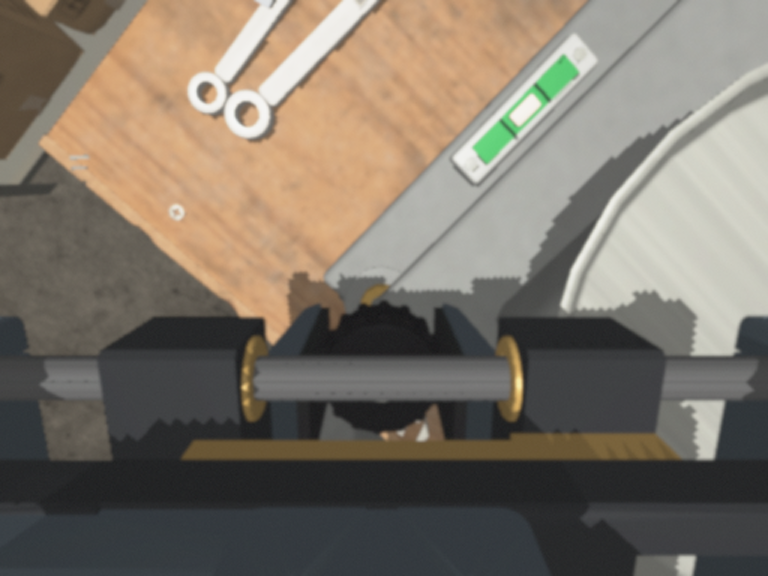

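Emit:
drive_tool([
  [0.34,[0,0,0],[0,0,0]],
  [0.34,[0,0,0],[0,0,0]],
  [0.34,[0,0,-20],[0,0,0]],
  [0.34,[0,0,-50],[0,0,0]],
  [0.34,[0,0,-90],[0,0,0]],
])

```text
time_s: 8.7
ee_pos: [408.9, 330.9, 191.0]
ee_rot: [179.7, -0.0, -46.7]
force: [0.4, 1.1, 0.4]
gripper_width: 60.3
```

```bash
python3 - <<'E'
from h import *
plan([403,108.8,190],-85,2,0.34)
E
```

```text
[[0.34, [15.8, 15.7, 0.2], [0.0053, -0.001, 0.0669]], [0.34, [31.5, 31.3, 0.4], [0.0053, -0.0011, 0.1338]], [0.34, [47.3, 47.0, 0.6], [0.0053, -0.0013, 0.2007]], [0.34, [63.0, 62.7, 0.8], [0.0052, -0.0015, 0.2675]], [0.34, [78.8, 78.3, 1.0], [0.0052, -0.0017, 0.3344]]]
[[0.34, [20.0, 9.6, 0.1], [0.0, -0.0, 0.0669]], [0.34, [40.1, 19.3, 0.2], [-0.0, -0.0, 0.1338]], [0.34, [60.1, 28.9, 0.3], [-0.0, -0.0, 0.2007]], [0.34, [80.1, 38.5, 0.4], [0.0, -0.0, 0.2675]], [0.34, [100.1, 48.2, 0.5], [-0.0, -0.0, 0.3344]]]
```

Emit:
drive_tool([
  [0.34,[16,15.5,0],[0,0,0.067]],
  [0.34,[31.5,31,0],[0,0,0.134]],
  [0.34,[47,47,0],[0,0,0.2]],
  [0.34,[63,62.5,0],[0,0,0.267]],
  [0.34,[79,78,0],[0,0,0.334]],
])

```text
time_s: 9.2
ee_pos: [407.0, 219.9, 191.6]
ee_rot: [180.0, -0.1, -66.0]
force: [0.8, -0.1, -0.1]
gripper_width: 60.2
```

Emit:
drive_tool([
  [0.34,[20,9.6,0],[0,0,0.067]],
  [0.34,[40,19.3,0],[0,0,0.134]],
  [0.34,[60,29,0],[0,0,0.2]],
  [0.34,[80,38.5,0],[0,0,0.267]],
  [0.34,[100,48,0],[0,0,0.334]],
])

```text
time_s: 9.7
ee_pos: [403.9, 109.0, 191.6]
ee_rot: [180.0, -0.1, -85.1]
force: [0.8, 0.2, 0.8]
gripper_width: 60.1
```

```bash
python3 - <<'E'
from h import *
save('wrist','w8',scale=1.5);save('scene','s4'); save('top','t4')
st=env.state();print(st['ee_pos'],st['ee_rot'],st['qpos'])
crop('t4','d',(190,190,250,250),8);crop('s4','b',(230,180,300,250),8)
E
```

```text
[404.10986431 109.51692041 191.79078188] [ 1.79981562e+02 -3.43443241e-02 -8.50403844e+01] [ 1.36144543e+01  5.15132002e+00  1.10346919e+02 -3.45364295e-02
  6.45251618e+01  9.86697052e+01]
```

View pics/w8.png

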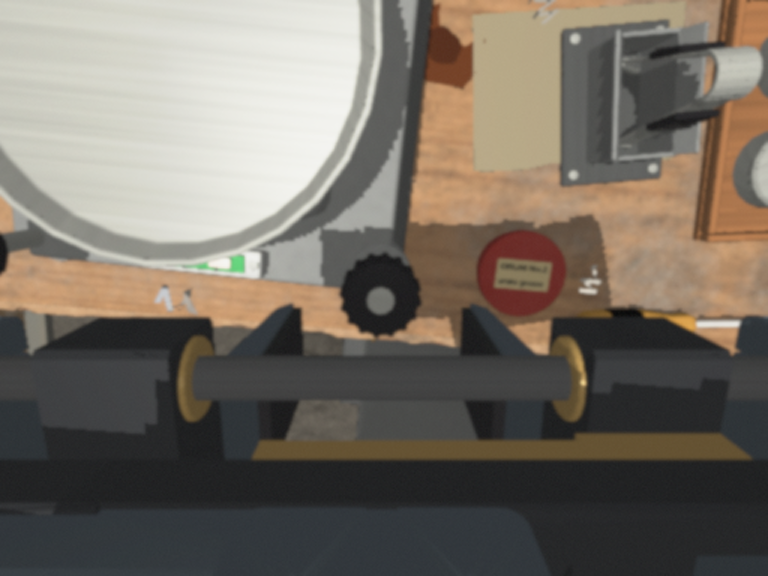

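View pics/b.png

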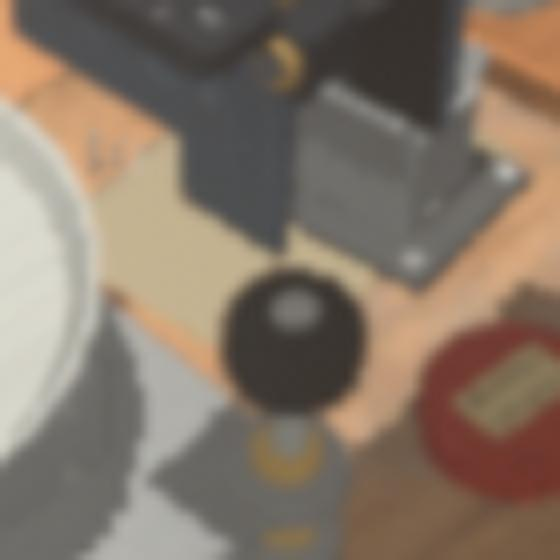

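```bash
python3 - <<'E'
from h import *
w=load('w8');s=load('s4')
x=tri([(w,380/1.5,299/1.5),(s,266.6,218.9)]);print(x)
plan([x[0][0],x[0][1],x[0][2]-13-18.5],-85,2,0.34)
E
```

```text
(array([406.98220665, 109.28980729, 131.34487581]), [np.float64(0.13396308482291272), np.float64(0.13396308482296193)])
[[0.34, [0.0, -0.3, 9.2], [0.0003, -0.0006, -0.0001]], [0.34, [0.1, -0.6, 18.4], [0.0003, -0.0006, -0.0001]], [0.34, [0.1, -0.9, 27.6], [0.0003, -0.0006, -0.0002]], [0.34, [0.2, -1.1, 36.8], [0.0003, -0.0006, -0.0003]], [0.34, [0.2, -1.4, 46.0], [0.0003, -0.0006, -0.0004]]]
[[0.34, [0.0, -0.3, 9.2], [-0.0, 0.0, -0.0001]], [0.34, [0.1, -0.6, 18.4], [0.0, 0.0, -0.0001]], [0.34, [0.1, -0.9, 27.6], [0.0, 0.0, -0.0002]], [0.34, [0.2, -1.1, 36.8], [-0.0, 0.0, -0.0003]], [0.34, [0.2, -1.4, 46.0], [-0.0, 0.0, -0.0004]]]
```

Emit:
drive_tool([
  [0.34,[0,-3,20],[0,0,0]],
  [0.34,[0,-3,40],[0,0,0]],
  [0.34,[0,-3,65],[0,0,0]],
  [0.34,[0,-3,85],[0,0,0]],
  [0.34,[0,-3,92],[0,0,0]],
])

```text
time_s: 10.35
ee_pos: [406.0, 111.2, 98.1]
ee_rot: [179.8, -0.0, -84.9]
force: [0.4, -1.3, 0.3]
gripper_width: 59.8
```

Emit:
drive_tool([
  [0.34,[0,0,0],[0,0,0]],
  [0.75,[0,0,0],[0,0,0]],
  [0.75,[0,0,0],[0,0,0]],
  [0.75,[0,0,0],[0,0,0]],
  [0.75,[0,0,0],[0,0,0]],
])

```text
time_s: 10.85
ee_pos: [408.1, 109.9, 100.8]
ee_rot: [-179.9, -0.1, -84.9]
force: [0.1, -4.8, 2.7]
gripper_width: 39.3
```

Emit:
drive_tool([
  [0.75,[0,0,0],[0,0,-0.1]],
  [0.75,[0,0,0],[0,0,-0.22]],
  [0.75,[0,0,0],[0,0,-0.35]],
  [0.75,[0,0,0],[0,0,-0.48]],
  [0.75,[0,0,0],[0,0,-0.6]],
])

```text
time_s: 11.35
ee_pos: [407.8, 110.7, 100.8]
ee_rot: [-179.9, -0.1, -50.3]
force: [-0.8, -1.2, 2.7]
gripper_width: 39.4
```

Emit:
drive_tool([
  [0.75,[0,0,0],[0,0,-0.12]],
  [0.75,[0,0,0],[0,0,-0.24]],
  [0.75,[0,0,0],[0,0,-0.36]],
  [0.75,[0,0,0],[0,0,-0.48]],
  [0.75,[0,0,0],[0,0,-0.6]],
])

```text
time_s: 11.85
ee_pos: [407.0, 111.2, 100.8]
ee_rot: [-179.9, 0.0, -16.0]
force: [-2.6, 2.6, 4.7]
gripper_width: 39.5
```

Emit:
drive_tool([
  [0.75,[0,0,0],[0,0,-0.12]],
  [0.75,[0,0,0],[0,0,-0.24]],
  [0.75,[0,0,0],[0,0,-0.36]],
  [0.75,[0,0,0],[0,0,-0.48]],
  [0.75,[0,0,0],[0,0,-0.6]],
])

```text
time_s: 12.35
ee_pos: [406.1, 111.2, 100.7]
ee_rot: [-179.9, 0.1, 18.4]
force: [-5.0, 1.2, 6.6]
gripper_width: 39.1
```

Emit:
drive_tool([
  [0.75,[0,0,0],[0,0,-0.12]],
  [0.75,[0,0,0],[0,0,-0.24]],
  [0.75,[0,0,0],[0,0,-0.36]],
  [0.75,[0,0,0],[0,0,-0.48]],
  [0.75,[0,0,0],[0,0,-0.6]],
])

```text
time_s: 12.85
ee_pos: [405.3, 110.7, 100.7]
ee_rot: [-179.8, 0.1, 52.8]
force: [-6.1, -1.5, 7.1]
gripper_width: 38.9
```

```bash
python3 - <<'E'
from h import *
save('wrist','w9',scale=1.5);save('scene','s5')
st=env.state();print(st['ee_pos'],st['ee_rot'],st['qpos'])
crop('s5','b',(200,230,270,290),10)
E
```

```text
[405.32992806 110.66890024 100.73849628] [-1.79849523e+02  1.28345212e-01  5.26450440e+01] [ 1.36741072e+01  1.12179501e+01  1.18226823e+02  4.68383169e-02
  5.07496594e+01 -3.90004649e+01]
```

View pics/w9.png

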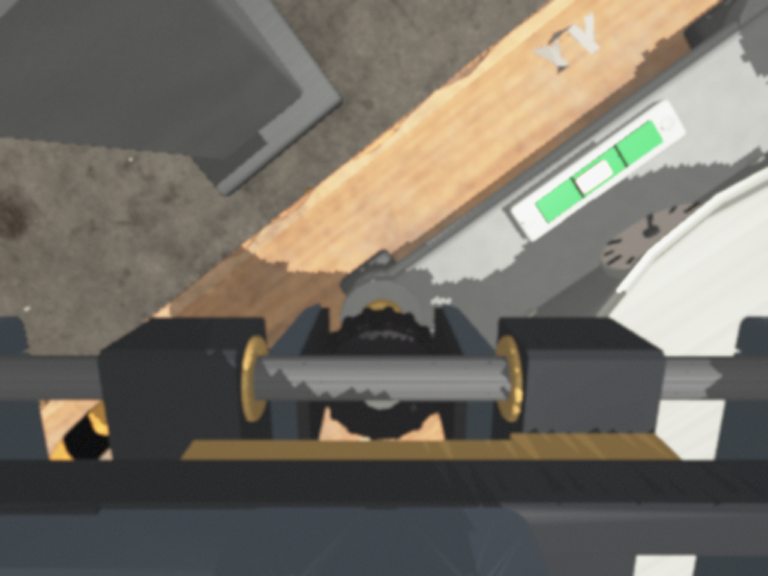

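View pics/b.png

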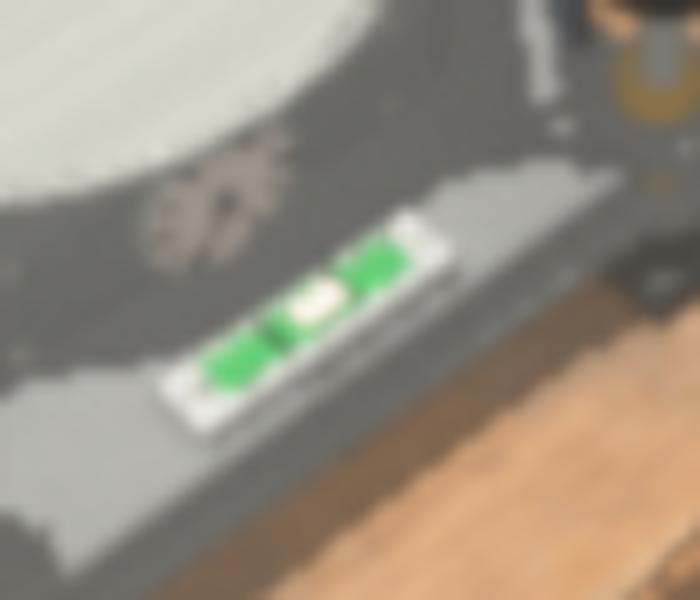

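Emit:
drive_tool([
  [0.75,[0,0,0],[0,0,-0.14]],
  [0.75,[0,0,0],[0,0,-0.28]],
  [0.75,[0,0,0],[0,0,-0.42]],
  [0.75,[0,0,0],[0,0,-0.56]],
  [0.75,[0,0,0],[0,0,-0.7]],
])

```text
time_s: 13.45
ee_pos: [404.9, 109.7, 100.7]
ee_rot: [-179.7, 0.1, 93.0]
force: [-5.9, -5.8, 10.1]
gripper_width: 39.1
```

Emit:
drive_tool([
  [0.75,[0,0,0],[0,0,0]],
  [0.34,[0,0,0],[0,0,0]],
  [0.34,[0,0,0],[0,0,0]],
  [0.34,[0,0,-30],[0,0,0]],
  [0.34,[0,0,-70],[0,0,0]],
])

```text
time_s: 13.95
ee_pos: [406.2, 110.7, 169.5]
ee_rot: [-179.8, 0.0, 92.6]
force: [0.9, 0.8, 0.1]
gripper_width: 59.9
```

```bash
python3 - <<'E'
from h import *
save('wrist','w10',scale=1.5);save('scene','s6')
st=env.state();print(st['ee_pos'],st['ee_rot'],st['qpos'])
crop('w10','a',(250,20,512,190),3);crop('s6','b',(130,220,270,300),5)
E
```

```text
[411.1277268  111.84352722 174.55147258] [ 1.79354008e+02 -1.28978533e-01  9.26449049e+01] [ 1.36694395e+01  6.38646400e+00  1.11648306e+02  3.48863538e-03
  6.13064965e+01 -7.89763957e+01]
```

View pics/a.png

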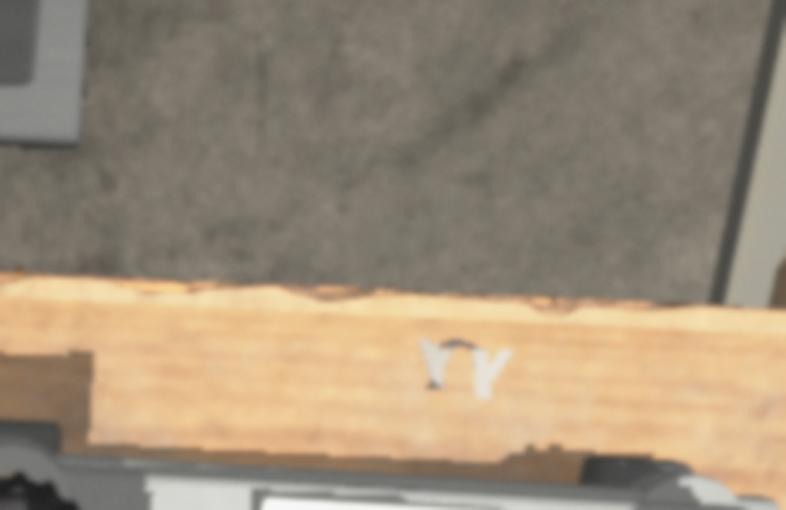

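View pics/b.png

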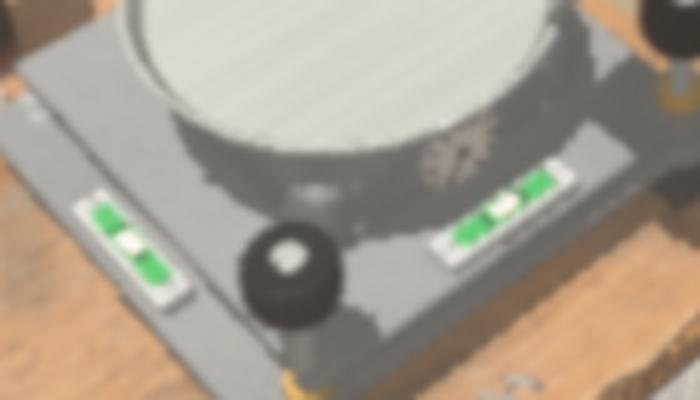

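Both bubbles look centred in the scene view. Next I'll go above the tongs and stop short for a wrist look.

```bash
python3 - <<'E'
from h import *
plan([470,-48,200],30,2,0.40,start=([406.2,110.5,170],92.6))
E
```

```text
[[0.4, [-16.1, 5.7, -3.0], [0.0, -0.0, 0.1093]], [0.4, [-32.2, 11.3, -6.0], [-0.0, -0.0, 0.2185]], [0.4, [-48.4, 17.0, -9.0], [-0.0, -0.0, 0.3278]], [0.4, [-64.5, 22.6, -12.0], [-0.0, -0.0, 0.437]], [0.4, [-80.6, 28.3, -15.0], [-0.0, -0.0, 0.5463]]]
[[0.4, [-10.8, 13.2, -3.0], [-0.0, -0.0, 0.1093]], [0.4, [-21.7, 26.4, -6.0], [0.0, -0.0, 0.2185]], [0.4, [-32.5, 39.6, -9.0], [0.0, -0.0, 0.3278]], [0.4, [-43.4, 52.8, -12.0], [-0.0, -0.0, 0.437]], [0.4, [-54.2, 66.0, -15.0], [0.0, -0.0, 0.5463]]]
```

```bash
python3 - <<'E'
from h import *
crop('w8','a',(365,0,512,130),5); crop('top0','d',(260,165,305,220),12)
save('top','t5'); crop('t5','e',(120,140,290,260),4)
E
```

```text
(no output)
```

View pics/a.png

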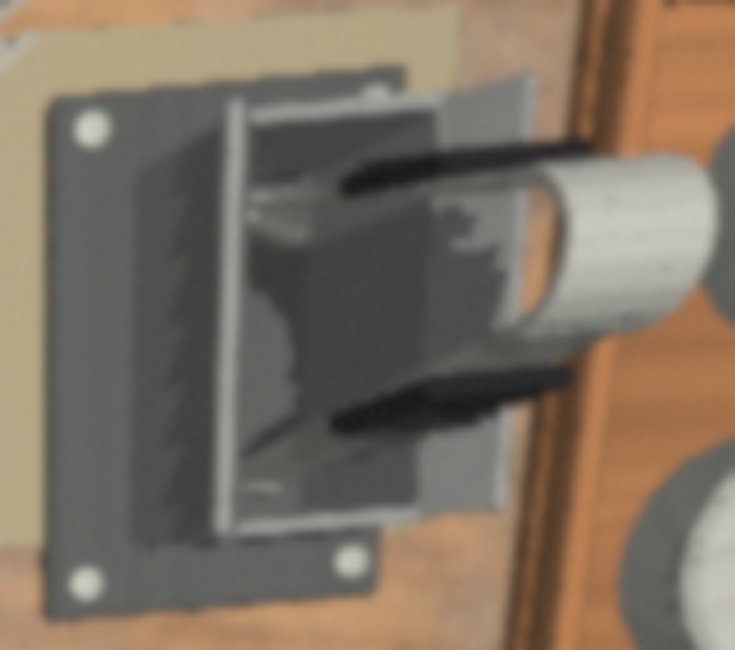

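View pics/d.png

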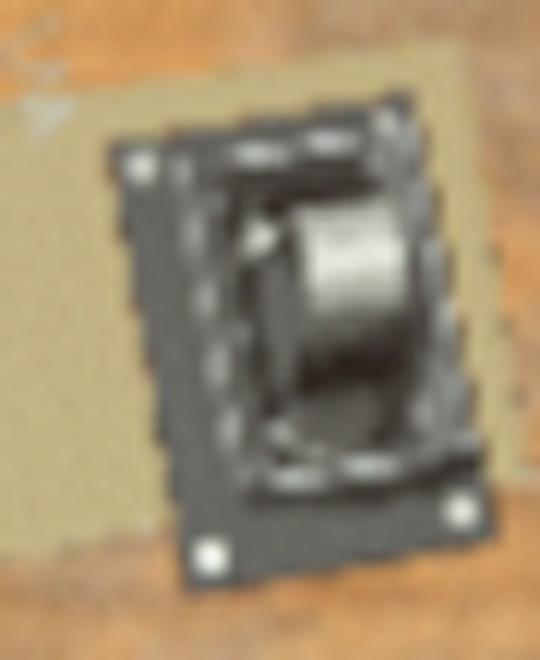

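View pics/e.png

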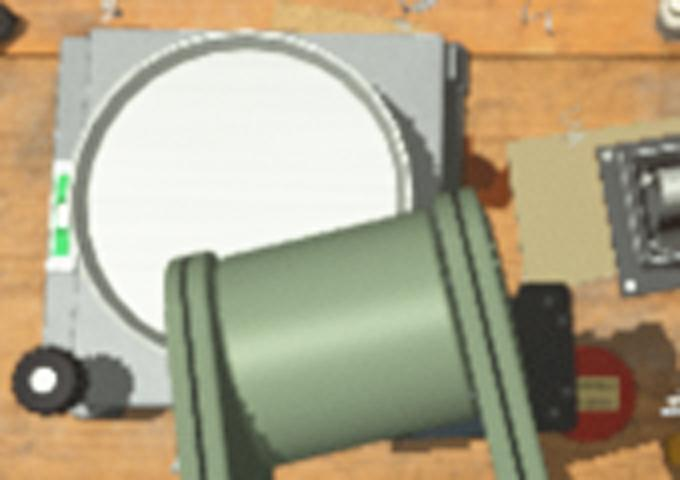

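```bash
python3 - <<'E'
from h import *
w=load('w8');t=load('top0')
A=[(92,129),(87,583),(351,561),(377,95)];D=[(142,167),(210,557),(461,511),(385,120)]
P=[]
for a,d in zip(A,D):
    x,r=tri([(w,a[0]/5+365,a[1]/5),(t,d[0]/12+260,d[1]/12+165)]);P.append(x);print(x.round(1),np.round(r,2))
P=np.array(P);print(P.mean(0))
v=P[0]-P[1]+P[3]-P[2];print(np.degrees(np.arctan2(v[1],v[0])))
v=P[0]-P[3]+P[1]-P[2];print(np.degrees(np.arctan2(v[1],v[0]))-90)
print(tri([(w,640/5+365,243/5),(t,352/12+260,255/12+165)]))
c=P.mean(0); print(proj(w,[c[0],c[1],127]),proj(t,[c[0],c[1],127]), 'obs',640/5+365,243/5,352/12+260,255/12+165)
E
```

```text
[570.4 -12.4   5.2] [0.13 0.13]
[479.3 -27.    7.8] [0.05 0.05]
[489.5 -84.9   6.2] [0.48 0.48]
[581.2 -68.9   7.3] [0.14 0.14]
[530.11720519 -48.29616698   6.62105481]
9.533454498951144
10.376450741646735
(array([528.77330372, -48.54780022, 125.74339158]), [np.float64(0.35758890523230935), np.float64(0.3575889052323487)])
[494.63091349  45.54860927] [289.29287735 185.77020568] obs 493.0 48.6 289.3333333333333 186.25
```

```bash
python3 - <<'E'
from h import *
plan([529.5,-48.4,190],10,3,0.40,start=([406.2,110.5,170],92.6))
E
```

```text
[[0.4, [-11.0, 7.7, -1.3], [0.0, -0.0, 0.0961]], [0.4, [-21.9, 15.5, -2.7], [0.0, -0.0, 0.1922]], [0.4, [-32.9, 23.2, -4.0], [-0.0, -0.0, 0.2883]], [0.4, [-43.8, 30.9, -5.3], [-0.0, -0.0, 0.3844]], [0.4, [-54.8, 38.7, -6.7], [-0.0, -0.0, 0.4805]]]
[[0.4, [-6.1, 11.9, -1.3], [-0.0, -0.0, 0.0961]], [0.4, [-12.3, 23.8, -2.7], [-0.0, -0.0, 0.1922]], [0.4, [-18.4, 35.8, -4.0], [0.0, -0.0, 0.2883]], [0.4, [-24.6, 47.7, -5.3], [-0.0, -0.0, 0.3844]], [0.4, [-30.7, 59.6, -6.7], [-0.0, -0.0, 0.4805]]]
[[0.4, [0.1, 13.4, -1.3], [0.0, -0.0, 0.0961]], [0.4, [0.1, 26.8, -2.7], [-0.0, -0.0, 0.1922]], [0.4, [0.2, 40.2, -4.0], [0.0, -0.0, 0.2883]], [0.4, [0.3, 53.6, -5.3], [0.0, -0.0, 0.3844]], [0.4, [0.3, 67.0, -6.7], [-0.0, -0.0, 0.4805]]]
```

Emit:
drive_tool([
  [0.4,[-11,8,-3],[0,0,0.096]],
  [0.4,[-22,15.5,-6],[0,0,0.192]],
  [0.4,[-33,23,-9],[0,0,0.288]],
  [0.4,[-44,31,-12],[0,0,0.384]],
  [0.4,[-55,38.5,-15],[0,0,0.48]],
])

```text
time_s: 14.6
ee_pos: [448.1, 57.3, 183.9]
ee_rot: [-179.9, 0.0, 64.9]
force: [-0.2, -0.7, 0.2]
gripper_width: 54.4
```

Emit:
drive_tool([
  [0.4,[-6,12,-1],[0,0,0.096]],
  [0.4,[-12,24,-2],[0,0,0.192]],
  [0.4,[-18.5,36,-3],[0,0,0.288]],
  [0.4,[-24.5,47.5,-4],[0,0,0.384]],
  [0.4,[-30.5,59.5,-5],[0,0,0.48]],
])

```text
time_s: 15.1
ee_pos: [489.2, 4.6, 188.6]
ee_rot: [-179.9, 0.1, 37.4]
force: [0.4, 0.2, 0.0]
gripper_width: 54.8
```

Emit:
drive_tool([
  [0.4,[0,13.5,0],[0,0,0.096]],
  [0.4,[0,27,0],[0,0,0.192]],
  [0.4,[0,40,0],[0,0,0.288]],
  [0.4,[0,53.5,0],[0,0,0.384]],
  [0.4,[0,67,0],[0,0,0.48]],
])

```text
time_s: 15.6
ee_pos: [530.2, -48.4, 188.5]
ee_rot: [-180.0, 0.1, 9.9]
force: [-0.3, 0.8, 0.3]
gripper_width: 55.2
```

Emit:
drive_tool([
  [0.4,[0,0,0],[0,0,0]],
  [0.4,[0,0,0],[0,0,0]],
  [0.4,[0,0,0],[0,0,0]],
  [0.4,[0,0,0],[0,0,0]],
  [0.4,[0,0,0],[0,0,0]],
])

```text
time_s: 16.1
ee_pos: [530.1, -47.6, 190.0]
ee_rot: [180.0, -0.0, 10.2]
force: [-0.2, -0.4, 0.5]
gripper_width: 54.6
```

```bash
python3 - <<'E'
from h import *
st=env.state();print(st['ee_pos'],st['ee_rot'],st['qpos'])
plan([529.7,-48.4,68],10,1,0.4)
save('wrist','w11',scale=1.5);save('scene','s7'); crop('s7','b',(240,130,330,220),8)
E
```

```text
[530.12889571 -47.64240753 190.00437204] [ 1.79999619e+02 -4.19954984e-03  1.01982798e+01] [-6.37388672e+00  1.54430543e+01  9.73939737e+01  9.03300695e-04
  6.71588382e+01 -1.65725171e+01]
[[0.4, [-0.1, 0.1, 24.4], [0.0, -0.0001, 0.0007]], [0.4, [-0.2, 0.3, 48.8], [0.0, -0.0001, 0.0014]], [0.4, [-0.3, 0.4, 73.2], [0.0, -0.0001, 0.0021]], [0.4, [-0.5, 0.5, 97.6], [0.0, -0.0001, 0.0028]], [0.4, [-0.6, 0.7, 122.0], [0.0, -0.0001, 0.0035]]]
```

View pics/w11.png

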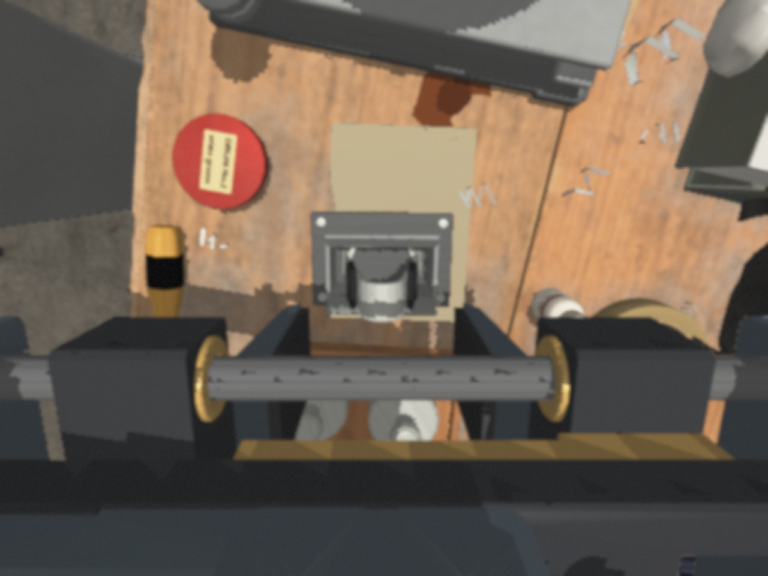

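View pics/b.png

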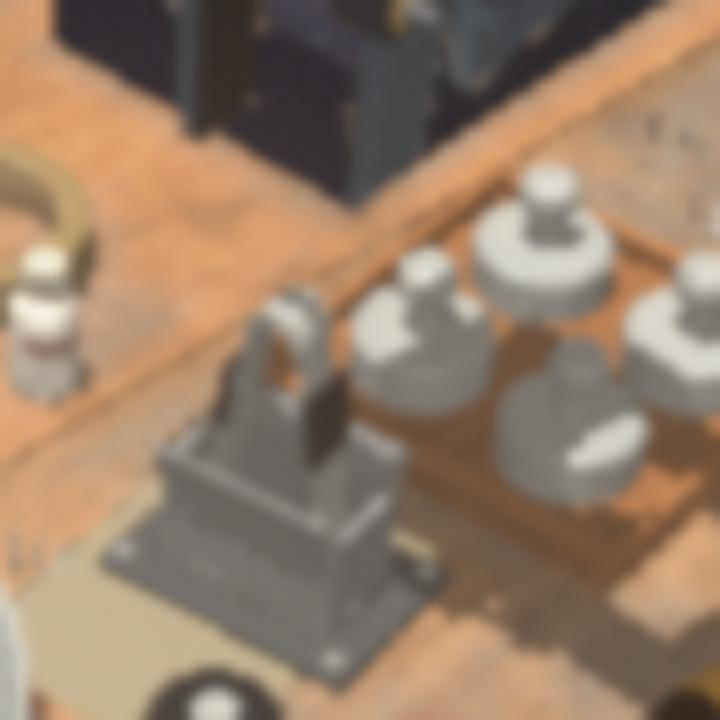

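The tongs' bow is centred between the fingers at (383,285). Descending.

Emit:
drive_tool([
  [0.4,[-0.5,0.5,25],[0,0,0]],
  [0.4,[-0.5,0.5,55],[0,0,0]],
  [0.4,[-0.5,0.5,85],[0,0,0]],
  [0.4,[-0.5,0.5,100],[0,0,0]],
  [0.4,[-0.5,0.5,110],[0,0,0]],
])

```text
time_s: 16.7
ee_pos: [529.3, -48.5, 78.6]
ee_rot: [-180.0, 0.1, 10.2]
force: [0.1, -0.7, 0.2]
gripper_width: 54.6
```

Emit:
drive_tool([
  [0.4,[0,0,6],[0,0,0]],
  [0.4,[0,0,11],[0,0,0]],
  [0.4,[0,0,11],[0,0,0]],
  [0.4,[0,0,11],[0,0,0]],
  [0.4,[0,0,11],[0,0,0]],
])

```text
time_s: 17.2
ee_pos: [530.5, -48.7, 69.6]
ee_rot: [180.0, -0.1, 10.1]
force: [0.8, 0.3, 0.2]
gripper_width: 54.7
```

Emit:
drive_tool([
  [0.5,[0,0,0],[0,0,0]],
  [0.604,[0,0,0],[0,0,0]],
  [0.604,[0,0,0],[0,0,0]],
  [0.604,[0,0,0],[0,0,0]],
  [0.604,[0,0,0],[0,0,0]],
], squeeze=60)

```text
time_s: 17.7
ee_pos: [530.1, -48.6, 69.1]
ee_rot: [180.0, -0.0, 10.1]
force: [0.2, 0.7, 1.1]
gripper_width: 36.3
```

Gripped at 36 mm. Lifting straight out.

Emit:
drive_tool([
  [0.604,[0,0,-10],[0,0,0]],
  [0.604,[0,0,-30],[0,0,0]],
  [0.604,[0,0,-60],[0,0,0]],
  [0.604,[0,0,-90],[0,0,0]],
  [0.604,[0,0,-115],[0,0,0]],
])

```text
time_s: 18.2
ee_pos: [530.1, -48.7, 186.1]
ee_rot: [180.0, -0.1, 10.1]
force: [0.5, 0.0, -1.5]
gripper_width: 36.5
```

```bash
python3 - <<'E'
from h import *
plan([390,-207,185],-90,3,0.604,start=([530,-48.5,184],10.1))
save('scene','s8'); crop('s8','b',(230,110,350,220),6)
E
```

```text
[[0.604, [-11.0, 8.8, -0.1], [0.0, -0.0, 0.1165]], [0.604, [-22.1, 17.5, -0.1], [0.0, -0.0, 0.2329]], [0.604, [-33.1, 26.3, -0.2], [0.0, -0.0, 0.3494]], [0.604, [-44.2, 35.1, -0.3], [0.0, -0.0, 0.4659]], [0.604, [-55.2, 43.8, -0.3], [-0.0, -0.0, 0.5824]]]
[[0.604, [-4.4, 13.4, -0.1], [0.0, -0.0, 0.1165]], [0.604, [-8.8, 26.8, -0.1], [0.0, -0.0, 0.2329]], [0.604, [-13.2, 40.2, -0.2], [-0.0, -0.0, 0.3494]], [0.604, [-17.6, 53.6, -0.3], [0.0, -0.0, 0.4659]], [0.604, [-22.0, 67.0, -0.3], [-0.0, -0.0, 0.5824]]]
[[0.604, [3.7, 13.6, -0.1], [0.0, -0.0, 0.1165]], [0.604, [7.4, 27.2, -0.1], [-0.0, -0.0, 0.2329]], [0.604, [11.1, 40.8, -0.2], [0.0, -0.0, 0.3494]], [0.604, [14.8, 54.4, -0.3], [0.0, -0.0, 0.4659]], [0.604, [18.5, 68.0, -0.3], [0.0, -0.0, 0.5824]]]
```

View pics/b.png

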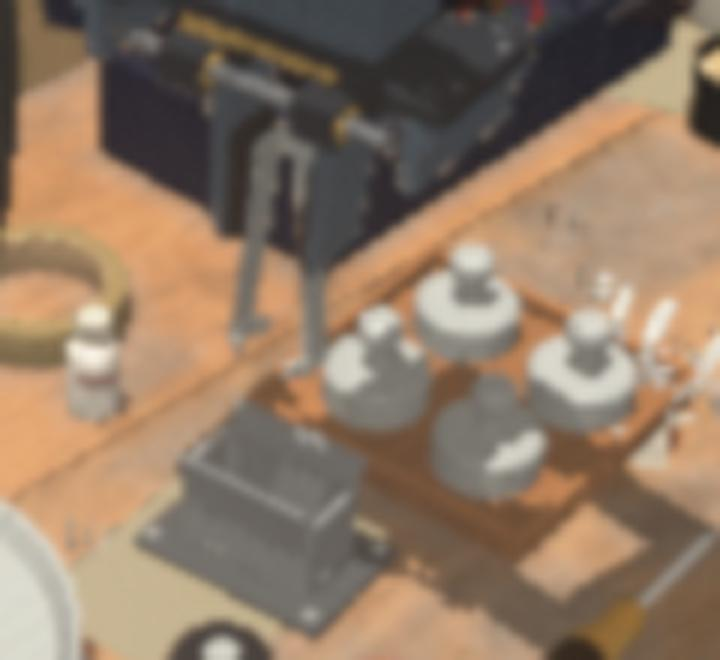

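Emit:
drive_tool([
  [0.604,[-11,9,0],[0,0,0.1165]],
  [0.604,[-22,17.5,0],[0,0,0.233]],
  [0.604,[-33,26,0],[0,0,0.35]],
  [0.604,[-44,35,0],[0,0,0.466]],
  [0.604,[-55,44,0],[0,0,0.582]],
])

```text
time_s: 18.75
ee_pos: [482.8, -101.9, 183.9]
ee_rot: [180.0, 0.0, -23.5]
force: [0.1, -0.1, -1.1]
gripper_width: 36.6
```

Emit:
drive_tool([
  [0.604,[-4.5,13.5,0],[0,0,0.1165]],
  [0.604,[-9,27,0],[0,0,0.233]],
  [0.604,[-13,40,0],[0,0,0.35]],
  [0.604,[-17.5,53.5,0],[0,0,0.466]],
  [0.604,[-22,67,0],[0,0,0.582]],
])

```text
time_s: 19.25
ee_pos: [436.2, -154.8, 183.9]
ee_rot: [180.0, 0.0, -56.8]
force: [0.3, -0.6, -1.8]
gripper_width: 36.4
```

Emit:
drive_tool([
  [0.604,[3.5,13.5,0],[0,0,0.1165]],
  [0.604,[7.5,27,0],[0,0,0.233]],
  [0.604,[11,41,0],[0,0,0.35]],
  [0.604,[15,54.5,0],[0,0,0.466]],
  [0.604,[18.5,68,0],[0,0,0.582]],
])

```text
time_s: 19.75
ee_pos: [389.7, -207.7, 183.9]
ee_rot: [180.0, 0.0, -90.2]
force: [0.0, 0.2, -1.5]
gripper_width: 36.5
```

```bash
python3 - <<'E'
from h import *
save('wrist','w12',scale=1.5);save('scene','s9');save('top','t9'); crop('s9','b',(230,130,350,240),6);crop('t9','e',(110,130,390,260),2.8)
st=env.state();print(st['ee_pos'],st['ee_rot'],st['qpos'],st['time_s'])
E
```

```text
[ 390.03137239 -207.52212706  183.9637546 ] [-1.79997098e+02  1.75588976e-02 -8.98552881e+01] [-2.95201376e+01  7.66391237e+00  1.08610150e+02  1.86160211e-02
  6.37321076e+01  6.03269111e+01] 19.9
```

View pics/w12.png

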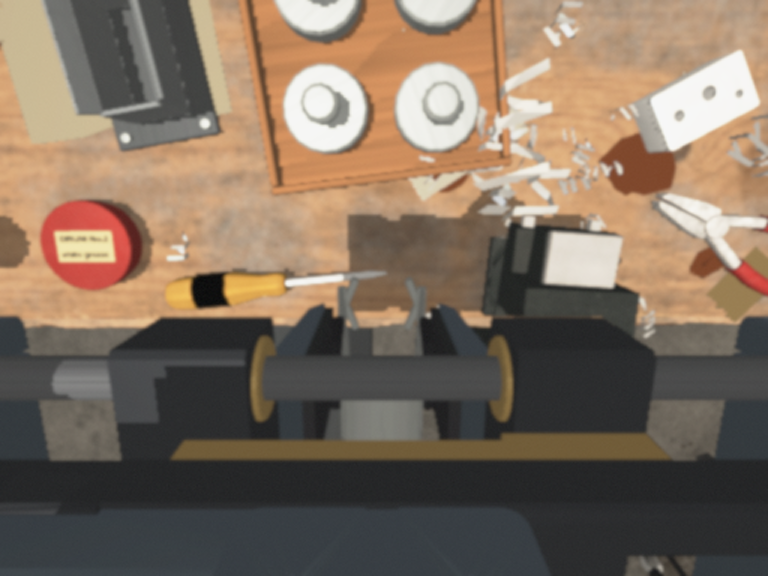

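View pics/e.png

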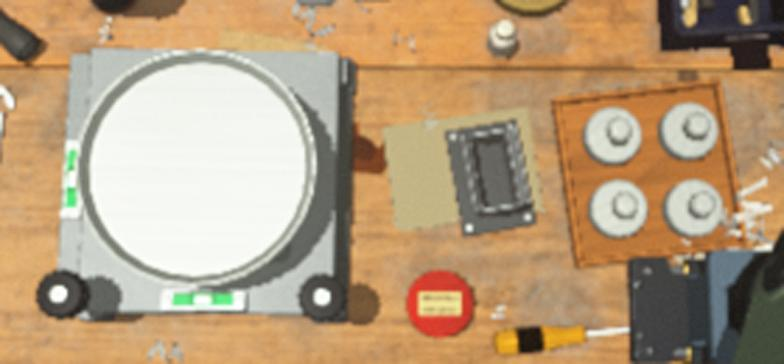

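View pics/b.png

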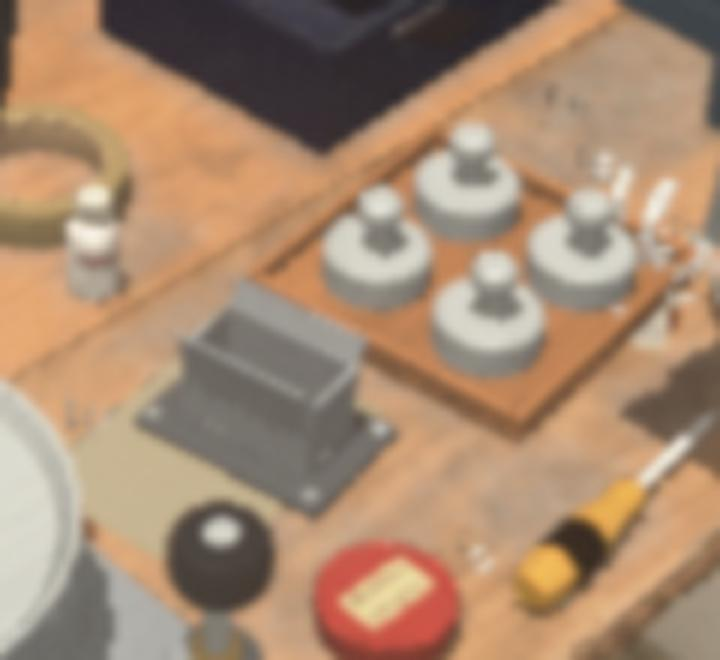

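```bash
python3 - <<'E'
from h import *
w=load('w12');t=load('t9');s=load('s9')
K={1:(None,(620,131),(380,205)),2:(None,(697,129),(471,140)),3:((320,104),(625,205),(494,270)),4:((443,100),(702,205),(589,207))}
for k,(a,b,c) in K.items():
    o=[(t,b[0]/2.8+110,b[1]/2.8+130),(s,c[0]/6+230,c[1]/6+130)]
    if a:o.append((w,a[0]/1.5,a[1]/1.5))
    x,r=tri(o);print(k,x.round(1),np.round(r,1), [ [float(round(v,1)) for v in atz(f,u,vv,58)[:2]] for f,u,vv in o])
for nm,f,box in(('t',t,(135,145,230,235)),('s',s,(145,175,255,260))):
    g=cv2.cvtColor(f['image'],cv2.COLOR_RGB2GRAY)
    m=np.zeros_like(g);x0,y0,x1,y1=box
    thr=225 if nm=='t' else 200
    m[y0:y1,x0:x1]=(g[y0:y1,x0:x1]>thr)*255
    m=cv2.morphologyEx(m,cv2.MORPH_OPEN,np.ones((3,3)))
    cs,_=cv2.findContours(m,cv2.RETR_EXTERNAL,cv2.CHAIN_APPROX_NONE)
    c=max(cs,key=cv2.contourArea);e=cv2.fitEllipse(c);print(nm,e)
    pts=np.array([atz(f,u+0.,v+0.,123) for [[u,v]] in c.tolist()])
    (cx,cy),r=cv2.minEnclosingCircle(pts[:,:2].astype(np.float32));print('circle z123',cx,cy,r)
    A=np.c_[2*pts[:,:2],np.ones(len(pts))];b=(pts[:,:2]**2).sum(1);q=np.linalg.lstsq(A,b,rcond=None)[0];print('lsq',q[:2],np.sqrt(q[2]+q[0]**2+q[1]**2))
E
```

```text
1 [ 568.7 -168.8   51.2] [1.2 1.2] [[566.4, -168.1], [564.2, -161.3]]
2 [ 570.7 -241.7   54.3] [2. 2.] [[568.4, -241.9], [569.3, -236.4]]
3 [ 496.2 -171.6   51.7] [0.4 0.6 0.6] [[495.5, -170.6], [492.2, -164.9], [494.7, -172.3]]
4 [ 497.1 -245.8   51. ] [0.8 0.2 0.6] [[495.5, -243.6], [492.4, -238.0], [496.7, -245.2]]
t ((180.19369506835938, 190.10809326171875), (73.91443634033203, 76.3873291015625), 61.207096099853516)
circle z123 521.1321411132812 219.482421875 94.11936950683594
lsq [521.18754888 219.72566823] 92.64992316287619
s ((199.37741088867188, 219.44187927246094), (57.721282958984375, 80.25125122070312), 77.4417953491211)
circle z123 528.5851440429688 211.09654235839844 104.49911499023438
lsq [523.2644311  215.40752128] 94.34962876205604
```

```bash
python3 - <<'E'
from h import *
plan([496.2,-171.6,160],90,5,0.604)
crop('w12','c',(200,170,310,250),7)
E
```

```text
[[0.604, [-1.4, -4.3, 1.0], [-0.0001, 0.0003, -0.1256]], [0.604, [-2.9, -8.5, 1.9], [-0.0001, 0.0003, -0.2511]], [0.604, [-4.3, -12.8, 2.9], [-0.0001, 0.0003, -0.3767]], [0.604, [-5.7, -17.0, 3.8], [-0.0001, 0.0003, -0.5023]], [0.604, [-7.1, -21.3, 4.8], [-0.0001, 0.0003, -0.6278]]]
[[0.604, [1.3, -4.3, 1.0], [0.0, 0.0, -0.1256]], [0.604, [2.7, -8.6, 1.9], [-0.0, 0.0, -0.2511]], [0.604, [4.0, -12.8, 2.9], [-0.0, 0.0, -0.3767]], [0.604, [5.4, -17.1, 3.8], [0.0, 0.0, -0.5023]], [0.604, [6.7, -21.4, 4.8], [0.0, 0.0, -0.6278]]]
[[0.604, [3.6, -2.7, 1.0], [-0.0, 0.0, -0.1256]], [0.604, [7.2, -5.3, 1.9], [-0.0, 0.0, -0.2511]], [0.604, [10.8, -8.0, 2.9], [0.0, 0.0, -0.3767]], [0.604, [14.4, -10.7, 3.8], [-0.0, 0.0, -0.5023]], [0.604, [18.0, -13.4, 4.8], [-0.0, 0.0, -0.6278]]]
[[0.604, [4.5, -0.0, 1.0], [0.0, 0.0, -0.1256]], [0.604, [9.0, -0.1, 1.9], [0.0, 0.0, -0.2511]], [0.604, [13.4, -0.1, 2.9], [-0.0, 0.0, -0.3767]], [0.604, [17.9, -0.2, 3.8], [-0.0, 0.0, -0.5023]], [0.604, [22.4, -0.2, 4.8], [0.0, 0.0, -0.6278]]]
[[0.604, [3.7, 2.6, 1.0], [-0.0, 0.0, -0.1256]], [0.604, [7.3, 5.2, 1.9], [-0.0, 0.0, -0.2511]], [0.604, [11.0, 7.8, 2.9], [-0.0, 0.0, -0.3767]], [0.604, [14.6, 10.4, 3.8], [-0.0, 0.0, -0.5023]], [0.604, [18.3, 13.0, 4.8], [-0.0, 0.0, -0.6278]]]
```

View pics/c.png

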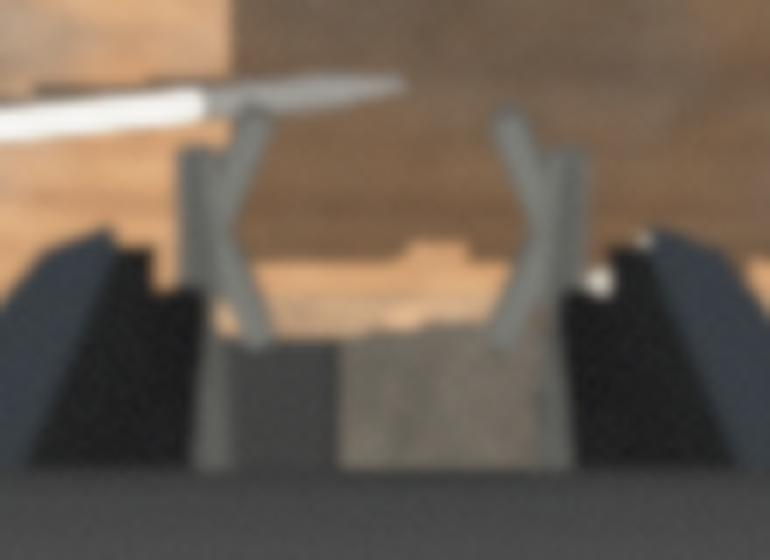

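```bash
python3 - <<'E'
from h import *
w=load('w12');print(w['origin'],w['orientation'])
for z in (121,129):
  for n,p in (('Lv in',(236,220)),('Lv out',(215,220)),('Rv in',(538,220)),('Rv out',(560,220)),('Ltop',(258,112)),('Lbot',(258,345)),('Rtop',(508,112)),('Rbot',(503,345))):
    print(z,n,atz(w,p[0]/7+200,p[1]/7+170,z)[:2].round(1))
crop('s9','x',(285,180,400,280),6)
E
```

```text
[ 455.55138044 -208.61673392  353.66504288] [ 1.66381404e+02  4.09470407e-02 -9.01744123e+01]
121 Lv in [ 390.4 -192.5]
121 Lv out [ 390.4 -190.2]
121 Rv in [ 390.3 -225.9]
121 Rv out [ 390.3 -228.3]
121 Ltop [ 402.6 -195.2]
121 Lbot [ 375.9 -194.7]
121 Rtop [ 402.5 -222.4]
121 Rbot [ 375.8 -222.1]
129 Lv in [ 392.6 -193.1]
129 Lv out [ 392.6 -190.9]
129 Rv in [ 392.5 -225.3]
129 Rv out [ 392.5 -227.6]
129 Ltop [ 404.4 -195.6]
129 Lbot [ 378.6 -195.2]
129 Rtop [ 404.3 -221.9]
129 Rbot [ 378.5 -221.7]
```

View pics/x.png

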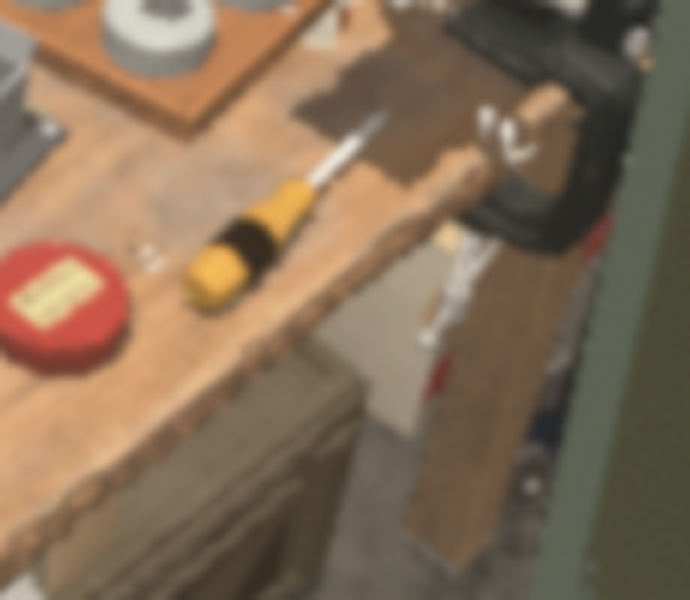

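Emit:
drive_tool([
  [0.6,[-1.5,-4.5,0],[0,0,-0.1255]],
  [0.6,[-3,-8.5,0],[0,0,-0.251]],
  [0.6,[-4.5,-13,0],[0,0,-0.3765]],
  [0.6,[-6,-17,0],[0,0,-0.502]],
  [0.6,[-7,-21.5,0],[0,0,-0.628]],
])

```text
time_s: 20.4
ee_pos: [412.5, -199.6, 183.9]
ee_rot: [-180.0, 0.0, -53.4]
force: [-0.3, -0.8, -1.3]
gripper_width: 36.3
```

Emit:
drive_tool([
  [0.6,[1.5,-4.5,0],[0,0,-0.1255]],
  [0.6,[2.5,-8.5,0],[0,0,-0.251]],
  [0.6,[4,-13,0],[0,0,-0.3765]],
  [0.6,[5.5,-17,0],[0,0,-0.502]],
  [0.6,[6.5,-21.5,0],[0,0,-0.628]],
])

```text
time_s: 20.9
ee_pos: [433.8, -192.2, 183.9]
ee_rot: [-180.0, -0.0, -17.5]
force: [-0.1, 0.3, -0.9]
gripper_width: 36.7
```

Emit:
drive_tool([
  [0.6,[3.5,-2.5,0],[0,0,-0.1255]],
  [0.6,[7,-5.5,0],[0,0,-0.251]],
  [0.6,[11,-8,0],[0,0,-0.3765]],
  [0.6,[14.5,-10.5,0],[0,0,-0.502]],
  [0.6,[18,-13.5,0],[0,0,-0.628]],
])

```text
time_s: 21.4
ee_pos: [455.0, -184.9, 183.8]
ee_rot: [-180.0, -0.0, 18.5]
force: [0.7, 0.2, -1.1]
gripper_width: 36.7
```

Emit:
drive_tool([
  [0.6,[4.5,0,0],[0,0,-0.1255]],
  [0.6,[9,0,0],[0,0,-0.251]],
  [0.6,[13.5,0,0],[0,0,-0.3765]],
  [0.6,[18,0,0],[0,0,-0.502]],
  [0.6,[22.5,0,0],[0,0,-0.628]],
])

```text
time_s: 21.9
ee_pos: [476.4, -177.9, 183.8]
ee_rot: [-180.0, -0.0, 54.5]
force: [0.1, 0.2, -1.6]
gripper_width: 36.6
```

Emit:
drive_tool([
  [0.6,[3.5,2.5,2],[0,0,-0.1255]],
  [0.6,[7.5,5,7],[0,0,-0.251]],
  [0.6,[11,8,14],[0,0,-0.3765]],
  [0.6,[14.5,10.5,21],[0,0,-0.502]],
  [0.6,[18.5,13,28],[0,0,-0.628]],
])

```text
time_s: 22.4
ee_pos: [497.8, -170.5, 155.6]
ee_rot: [180.0, -0.0, 90.5]
force: [0.1, 0.6, -0.6]
gripper_width: 36.4
```

Emit:
drive_tool([
  [0.6,[0,0,4],[0,0,0]],
  [0.6,[0,0,8],[0,0,0]],
  [0.6,[0,0,12],[0,0,0]],
  [0.6,[0,0,12],[0,0,0]],
  [0.6,[0,0,12],[0,0,0]],
])

```text
time_s: 22.9
ee_pos: [497.2, -171.4, 144.1]
ee_rot: [180.0, 0.0, 90.0]
force: [0.3, 0.4, -0.3]
gripper_width: 36.7
```

```bash
python3 - <<'E'
from h import *
save('wrist','w13',scale=1.5); crop('w13','c',(190,120,330,250),5);save('scene','s10');crop('s10','b',(260,110,360,220),6)
st=env.state();print(st['ee_pos'],st['ee_rot'],st['qpos'],st['time_s'])
E
```

```text
[ 497.28088896 -171.55074353  144.27397057] [1.79964030e+02 1.72240241e-02 8.99879947e+01] [-2.02835960e+01  1.71269526e+01  1.02152153e+02 -4.23755256e-03
  6.06811848e+01 -1.10269522e+02] 23.0
```

View pics/c.png

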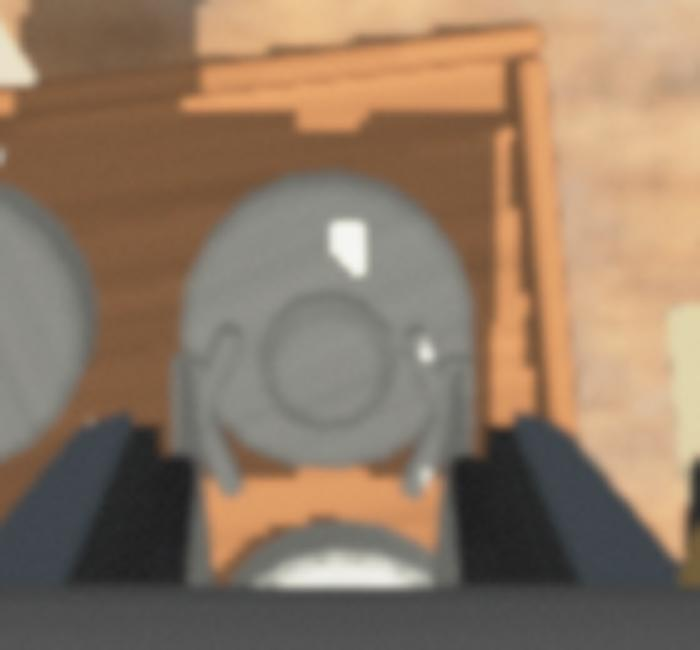

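View pics/b.png

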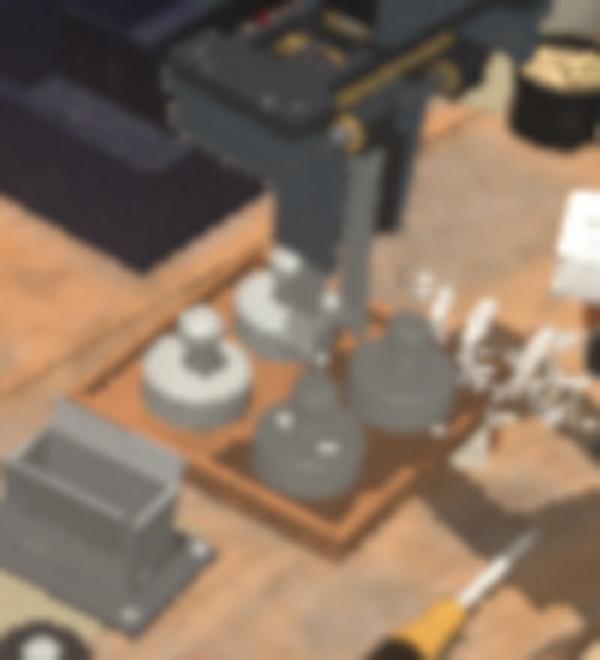

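```bash
python3 - <<'E'
from h import *
w=load('w13')
P=lambda x,y,z:atz(w,x/5+190,y/5+120,z)[:2].round(1)
print('knob',P(328,358,58))
print('body',P(328,318,28), 'sides',P(183,318,28),P(474,318,28))
for z in(81,89): print('tips',P(209,403,z),P(447,403,z),'ends',P(230,330,z),P(232,488,z),P(417,330,z),P(417,488,z))
E
```

```text
knob [ 494.4 -170.7]
body [ 494.  -170.5] sides [ 494.  -197.6] [ 494.  -143.2]
tips [ 495.9 -189.2] [ 496.  -152.4] ends [ 484.4 -185.8] [ 509.7 -185.8] [ 484.4 -157.2] [ 509.7 -156.9]
tips [ 493.7 -188.6] [ 493.8 -153.1] ends [ 482.6 -185.3] [ 507.  -185.3] [ 482.6 -157.7] [ 507.1 -157.4]
```

Knob and tips are aligned within about 0.5 mm. Descending onto the first weight (W3).

Emit:
drive_tool([
  [0.6,[0,0,12],[0,0,0]],
  [0.6,[0,0,26],[0,0,0]],
  [0.6,[0,0,38],[0,0,0]],
  [0.6,[0,0,46],[0,0,0]],
  [0.6,[0,0,49],[0,0,0]],
])

```text
time_s: 23.5
ee_pos: [496.6, -171.2, 93.7]
ee_rot: [-179.9, -0.0, 90.0]
force: [0.1, -0.7, -1.5]
gripper_width: 36.7
```

Emit:
drive_tool([
  [0.6,[0,0,0],[0,0,0]],
  [0.64,[0,0,0],[0,0,0]],
  [0.68,[0,0,0],[0,0,0]],
  [0.72,[0,0,0],[0,0,0]],
  [0.76,[0,0,0],[0,0,0]],
])

```text
time_s: 24.0
ee_pos: [497.5, -171.4, 95.4]
ee_rot: [179.9, 0.0, 90.0]
force: [0.5, 1.0, -1.2]
gripper_width: 30.3
```

Emit:
drive_tool([
  [0.8,[0,0,0],[0,0,0]],
  [0.8,[0,0,0],[0,0,0]],
  [0.8,[0,0,0],[0,0,0]],
  [0.8,[0,0,-4],[0,0,0]],
  [0.8,[0,0,-10],[0,0,0]],
])

```text
time_s: 24.5
ee_pos: [496.0, -171.2, 104.2]
ee_rot: [-179.8, -0.0, 90.0]
force: [-0.8, -0.3, -5.8]
gripper_width: 30.6
```

```bash
python3 - <<'E'
from h import *
save('scene','s11');crop('s11','b',(260,110,360,220),6); save('wrist','w14'); crop('w14','c',(190,120,330,250),5)
st=env.state();print(st['ee_pos'],st['force'],st['gripper_width'])
E
```

```text
[ 497.27045856 -171.6442014   105.34176189] [ 0.78652875  0.68710251 -5.18980899] 30.26910109922233
```

View pics/b.png

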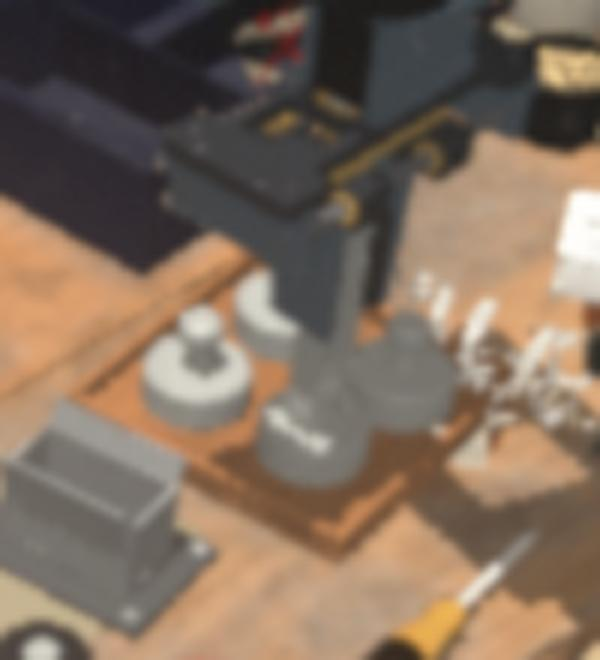

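View pics/c.png

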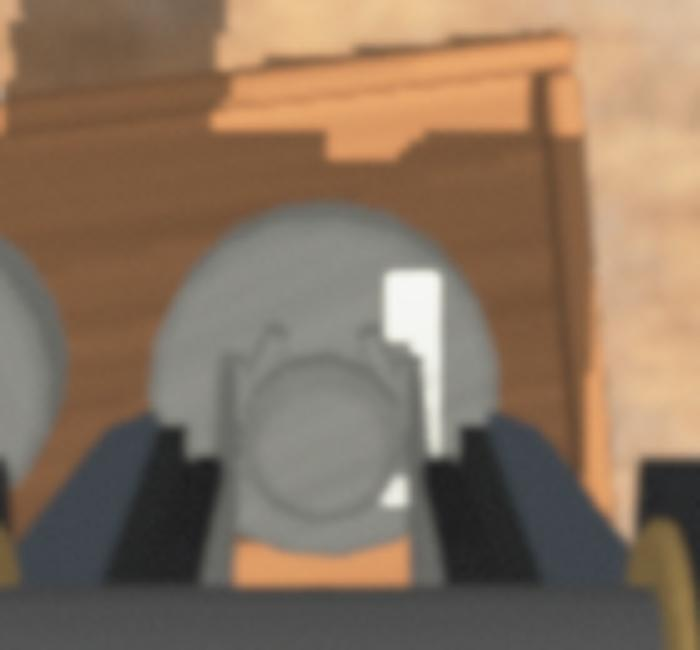

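Lifted, with the force up by about 4 N. Carrying it to the pan at (556,254).

Emit:
drive_tool([
  [0.8,[0,0,-20],[0,0,0]],
  [0.8,[0,0,-50],[0,0,0]],
  [0.8,[0,0,-85],[0,0,0]],
  [0.8,[0,0,-115],[0,0,0]],
  [0.8,[0,0,-140],[0,0,0]],
])

```text
time_s: 25.1
ee_pos: [497.1, -171.5, 246.5]
ee_rot: [180.0, 0.0, 90.0]
force: [1.1, -0.8, -5.0]
gripper_width: 30.5
```

Emit:
drive_tool([
  [0.8,[15,2,0],[0,0,0]],
  [0.8,[45,7,0],[0,0,0]],
  [0.8,[80,11,0],[0,0,0]],
  [0.8,[115,16,0],[0,0,0]],
  [0.8,[150,20,0],[0,0,0]],
])

```text
time_s: 25.6
ee_pos: [516.0, -19.1, 242.9]
ee_rot: [-179.8, -0.0, 90.0]
force: [0.1, 0.1, -5.5]
gripper_width: 30.5
```

Emit:
drive_tool([
  [0.8,[32,5,0],[0,0,0]],
  [0.8,[64,10,0],[0,0,0]],
  [0.8,[96,15,0],[0,0,0]],
  [0.8,[126,18,0],[0,0,0]],
  [0.8,[156,22,0],[0,0,0]],
])

```text
time_s: 26.1
ee_pos: [537.6, 136.7, 242.7]
ee_rot: [-179.8, 0.0, 90.0]
force: [0.4, -0.8, -4.5]
gripper_width: 30.8
```

Emit:
drive_tool([
  [0.8,[30,5,0],[0,0,0]],
  [0.8,[60,9,0],[0,0,0]],
  [0.8,[90,13,0],[0,0,0]],
  [0.8,[110,16,0],[0,0,0]],
  [0.8,[120,17,0],[0,0,0]],
])

```text
time_s: 26.6
ee_pos: [555.3, 256.5, 243.1]
ee_rot: [-179.9, 0.0, 90.1]
force: [-1.0, -1.0, -5.2]
gripper_width: 30.3
```

Emit:
drive_tool([
  [0.8,[0,0,3],[0,0,0]],
  [0.8,[0,0,10],[0,0,0]],
  [0.8,[0,0,16],[0,0,0]],
  [0.8,[0,0,20],[0,0,0]],
  [0.8,[0,0,20],[0,0,0]],
])

```text
time_s: 27.1
ee_pos: [555.7, 253.6, 224.0]
ee_rot: [-179.9, 0.1, 90.0]
force: [-0.4, 0.5, -5.1]
gripper_width: 30.2
```

```bash
python3 - <<'E'
from h import *
save('scene','s12');crop('s12','b',(120,100,270,300),4); save('top','t12'); crop('t12','e',(110,130,390,260),2.8); save('wrist','w15',scale=1.5)
st=env.state();print(st['ee_pos'],st['ee_rot'],st['force'],st['gripper_width'],st['qpos'])
E
```

```text
[556.29952322 254.3046562  225.22889841] [ 1.79966868e+02 -5.18956242e-03  8.99807959e+01] [-1.08705915 -0.66236344 -4.95583023] 30.39481291876375 [ 2.34942187e+01  2.12667726e+01  8.35366607e+01 -8.75161108e-03
  7.51641154e+01 -6.64843372e+01]
```

View pics/b.png

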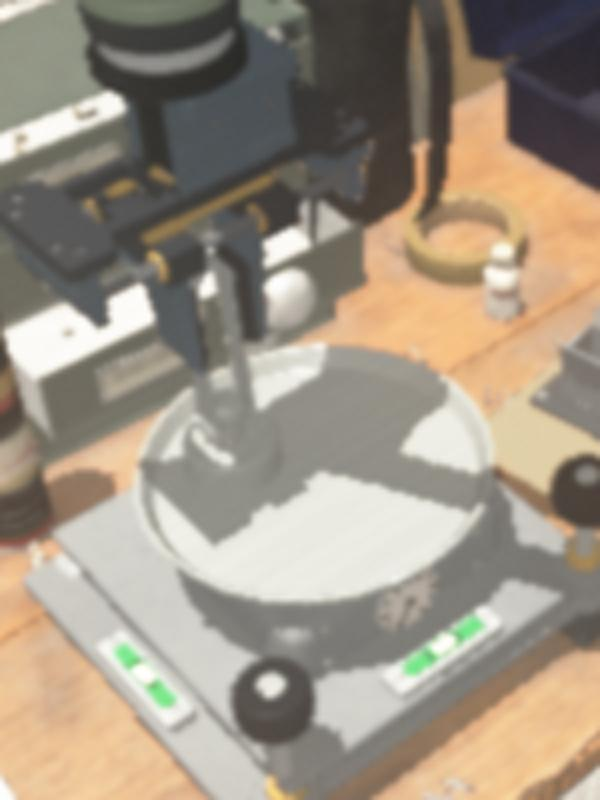

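View pics/w15.png

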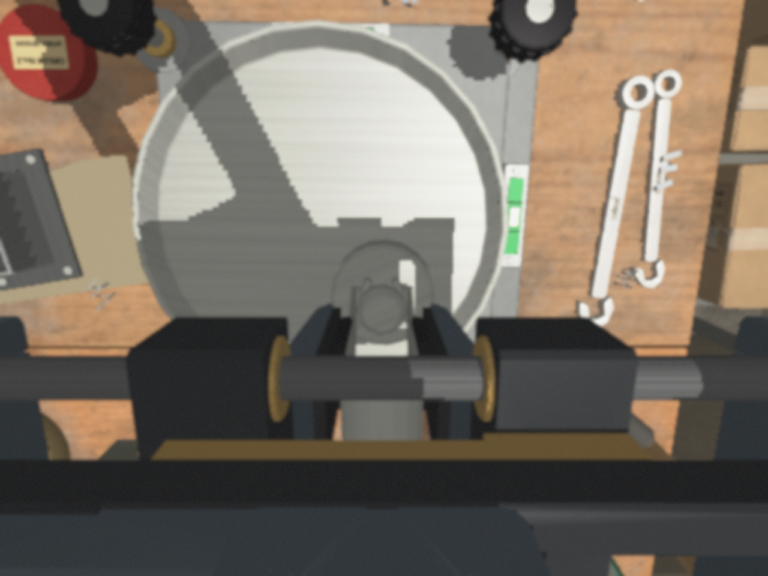

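View pics/e.png

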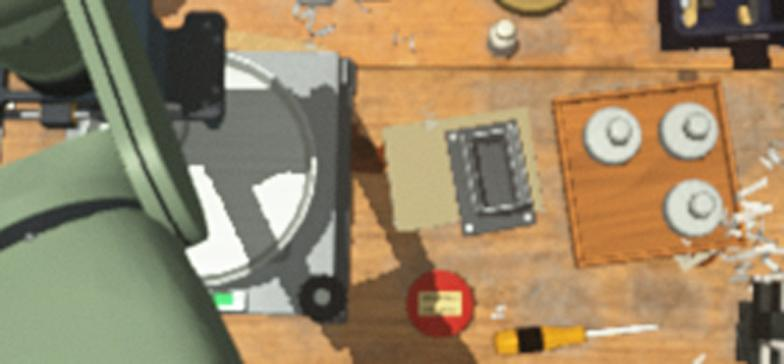

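Emit:
drive_tool([
  [0.8,[0,0,4],[0,0,0]],
  [0.8,[0,0,8],[0,0,0]],
  [0.8,[0,0,10],[0,0,0]],
  [0.8,[0,0,11],[0,0,0]],
  [0.8,[0,0,11],[0,0,0]],
])

```text
time_s: 27.75
ee_pos: [556.1, 254.8, 214.4]
ee_rot: [180.0, -0.0, 90.0]
force: [-0.8, 0.0, 0.1]
gripper_width: 30.5
```

Emit:
drive_tool([
  [0.8,[0,0,0.3],[0,0,0]],
  [0.8,[0,0,0.6],[0,0,0]],
  [0.8,[0,0,1],[0,0,0]],
  [0.8,[0,0,1],[0,0,0]],
  [0.8,[0,0,1],[0,0,0]],
])

```text
time_s: 28.25
ee_pos: [556.2, 254.9, 213.3]
ee_rot: [180.0, -0.0, 90.0]
force: [-1.7, 0.9, 2.2]
gripper_width: 30.8
```

Emit:
drive_tool([
  [0.8,[0,0,0.3],[0,0,0]],
  [0.8,[0,0,0.6],[0,0,0]],
  [0.8,[0,0,1],[0,0,0]],
  [0.8,[0,0,1],[0,0,0]],
  [0.8,[0,0,1],[0,0,0]],
])

```text
time_s: 28.75
ee_pos: [556.2, 255.0, 212.2]
ee_rot: [180.0, -0.0, 90.0]
force: [-1.8, 3.7, 3.9]
gripper_width: 30.3
```

Emit:
drive_tool([
  [0.8,[0,0,-0.5],[0,0,0]],
  [0.8,[0,0,-1],[0,0,0]],
  [0.8,[0,0,-1.5],[0,0,0]],
  [0.8,[0,0,-2],[0,0,0]],
  [0.8,[0,0,-2],[0,0,0]],
])

```text
time_s: 29.25
ee_pos: [556.2, 254.4, 213.6]
ee_rot: [-180.0, 0.0, 90.0]
force: [-0.5, 1.6, -0.3]
gripper_width: 30.3
```

Emit:
drive_tool([
  [0.68,[0,0,0],[0,0,0]],
  [0.66,[0,0,0],[0,0,0]],
  [0.64,[0,0,0],[0,0,0]],
  [0.62,[0,0,0],[0,0,0]],
  [0.6,[0,0,0],[0,0,0]],
])

```text
time_s: 29.75
ee_pos: [556.1, 254.2, 213.8]
ee_rot: [-180.0, 0.1, 90.0]
force: [0.3, 0.5, -1.1]
gripper_width: 36.2
```

```bash
python3 - <<'E'
from h import *
save('wrist','w16'); crop('w16','c',(190,120,330,250),5);save('scene','s13');crop('s13','b',(120,130,270,290),5)
st=env.state();print(st['ee_pos'],st['ee_rot'],st['force'],st['gripper_width'])
E
```

```text
[556.12512841 254.33858972 213.83719755] [-1.79998243e+02  3.27709089e-02  9.00065713e+01] [-0.03192407  0.16938683 -1.18823186] 36.334430982226266
```

View pics/c.png

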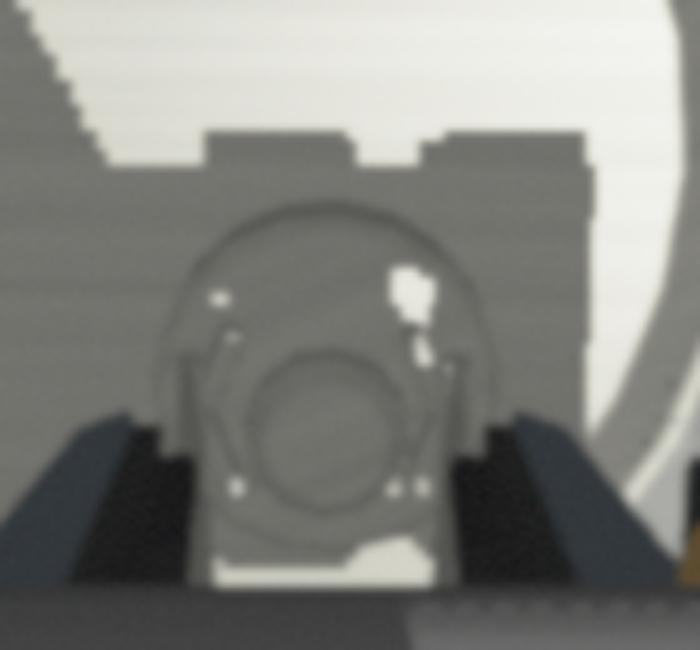

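View pics/b.png

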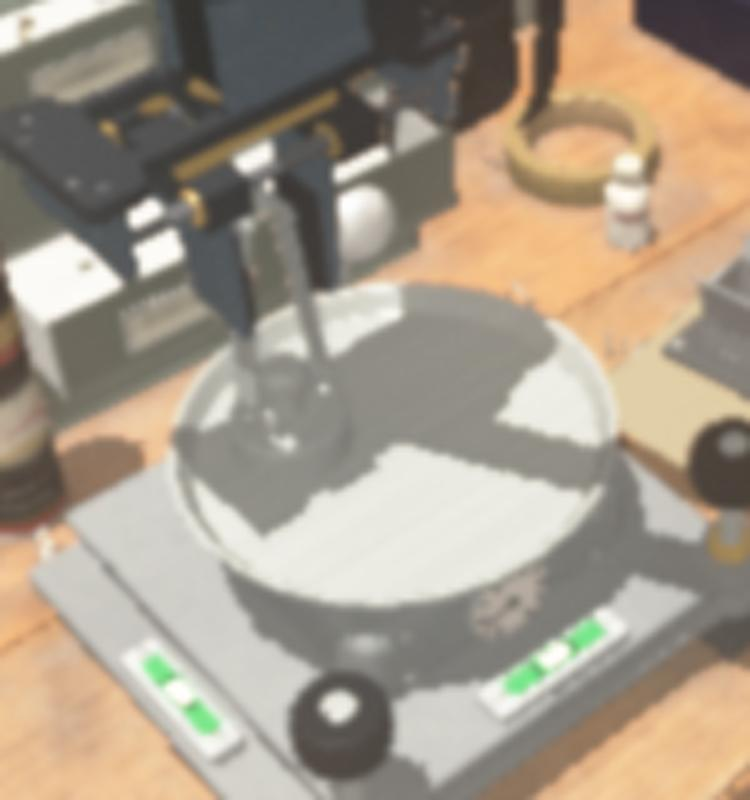

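Weight 1 is standing on the pan and has been released. Retracting and going to W4 (497,-246).

Emit:
drive_tool([
  [0.6,[0,0,-5],[0,0,0]],
  [0.6,[0,0,-14],[0,0,0]],
  [0.6,[0,0,-24],[0,0,0]],
  [0.6,[0,0,-34],[0,0,0]],
  [0.6,[0,0,-40],[0,0,0]],
])

```text
time_s: 30.35
ee_pos: [556.6, 254.8, 255.8]
ee_rot: [179.9, -0.1, 90.0]
force: [-0.9, -0.2, -0.7]
gripper_width: 36.6
```

Emit:
drive_tool([
  [0.6,[-20,-2,0],[0,0,0]],
  [0.6,[-55,-6,0],[0,0,0]],
  [0.6,[-95,-11,0],[0,0,0]],
  [0.6,[-135,-15.5,0],[0,0,0]],
  [0.6,[-175,-20,0],[0,0,0]],
])

```text
time_s: 30.85
ee_pos: [535.2, 77.3, 253.9]
ee_rot: [-180.0, 0.0, 90.0]
force: [0.4, -0.6, -0.3]
gripper_width: 36.5
```

Emit:
drive_tool([
  [0.6,[-40,-5,0],[0,0,0]],
  [0.6,[-80,-9.5,0],[0,0,0]],
  [0.6,[-120,-14,0],[0,0,0]],
  [0.6,[-160,-19,0],[0,0,0]],
  [0.6,[-200,-23.5,0],[0,0,0]],
])

```text
time_s: 31.35
ee_pos: [511.3, -122.6, 254.0]
ee_rot: [-180.0, 0.0, 90.0]
force: [1.0, -0.1, -1.0]
gripper_width: 36.6
```

Emit:
drive_tool([
  [0.6,[-40,-5,20],[0,0,0]],
  [0.6,[-80,-9.5,45],[0,0,0]],
  [0.6,[-110,-13,75],[0,0,0]],
  [0.6,[-125,-15,95],[0,0,0]],
  [0.6,[-125,-15,110],[0,0,0]],
])

```text
time_s: 31.85
ee_pos: [495.6, -247.9, 142.2]
ee_rot: [-179.9, -0.0, 89.8]
force: [-0.0, 0.4, -1.1]
gripper_width: 37.0
```

Emit:
drive_tool([
  [0.6,[0,0,0],[0,0,0]],
  [0.6,[0,0,0],[0,0,0]],
  [0.6,[0,0,0],[0,0,0]],
  [0.6,[0,0,0],[0,0,0]],
  [0.6,[0,0,0],[0,0,0]],
])

```text
time_s: 32.35
ee_pos: [498.1, -245.3, 144.8]
ee_rot: [179.9, 0.1, 90.1]
force: [0.2, 0.3, -2.3]
gripper_width: 36.6
```

```bash
python3 - <<'E'
from h import *
save('wrist','w17'); crop('w17','c',(190,120,330,250),5);save('top','t13');crop('t13','e',(110,130,390,260),2.8)
st=env.state();print(st['ee_pos'],st['ee_rot'],st['force'],st['gripper_width'],st['qpos'])
E
```

```text
[ 497.94348964 -245.27674198  144.47150864] [1.79951276e+02 3.07084027e-02 9.00395381e+01] [ 0.0682373  -0.14213459 -0.93009428] 36.45144314781506 [-2.74081459e+01  1.95604586e+01  9.84062996e+01 -5.42944002e-03
  6.19758479e+01 -1.17445149e+02]
```

View pics/c.png

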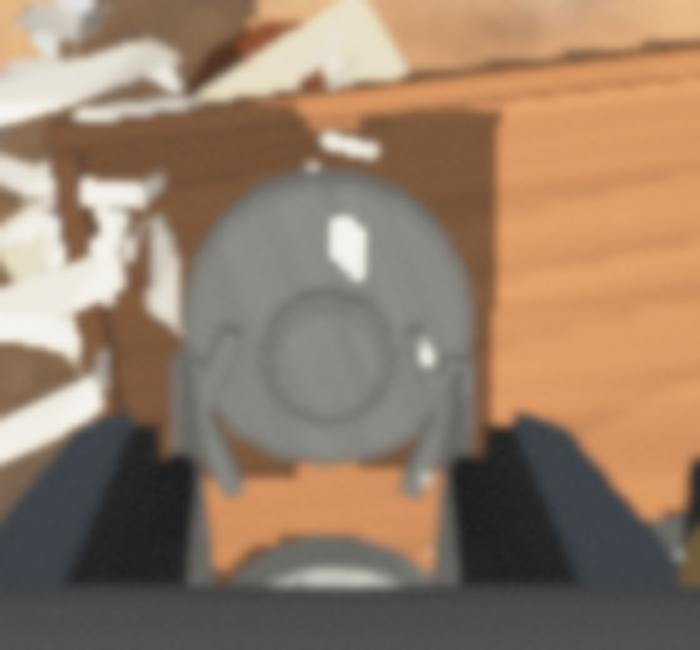

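View pics/e.png

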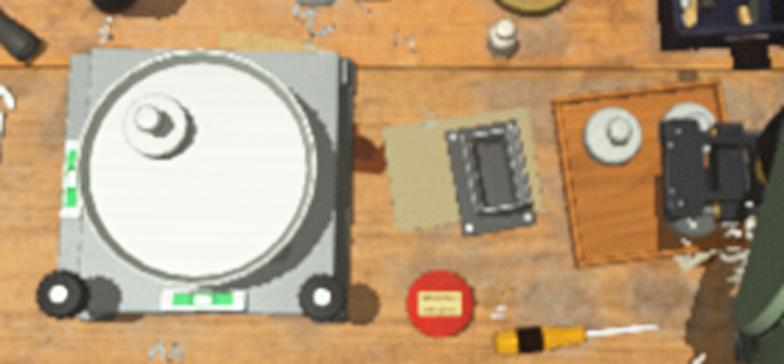

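Knob at (327,356) sits between the tips as it did on the first pick. Descending.

Emit:
drive_tool([
  [0.6,[0,0,12],[0,0,0]],
  [0.6,[0,0,26],[0,0,0]],
  [0.6,[0,0,38],[0,0,0]],
  [0.6,[0,0,46],[0,0,0]],
  [0.6,[0,0,49],[0,0,0]],
])

```text
time_s: 32.95
ee_pos: [497.1, -245.1, 93.6]
ee_rot: [-179.9, -0.1, 90.0]
force: [-0.7, -0.8, -1.3]
gripper_width: 36.7
```

Emit:
drive_tool([
  [0.6,[0,0,0],[0,0,0]],
  [0.64,[0,0,0],[0,0,0]],
  [0.68,[0,0,0],[0,0,0]],
  [0.72,[0,0,0],[0,0,0]],
  [0.76,[0,0,0],[0,0,0]],
])

```text
time_s: 33.45
ee_pos: [498.0, -245.4, 95.4]
ee_rot: [179.9, 0.0, 90.0]
force: [0.7, 0.4, -0.8]
gripper_width: 30.3
```

Emit:
drive_tool([
  [0.8,[0,0,0],[0,0,0]],
  [0.8,[0,0,0],[0,0,0]],
  [0.8,[0,0,0],[0,0,0]],
  [0.8,[0,0,-4],[0,0,0]],
  [0.8,[0,0,-10],[0,0,0]],
])

```text
time_s: 33.95
ee_pos: [496.6, -245.1, 104.1]
ee_rot: [-179.8, -0.1, 90.0]
force: [-0.1, 0.6, -5.2]
gripper_width: 30.5
```

```bash
python3 - <<'E'
from h import *
save('wrist','w18'); crop('w18','c',(190,120,330,250),5)
st=env.state();print(st['ee_pos'],st['force'],st['gripper_width'])
E
```

```text
[ 497.44165401 -245.53968798  105.49107088] [ 0.42020243 -0.19479974 -3.81629227] 30.667651977542533
```

View pics/c.png

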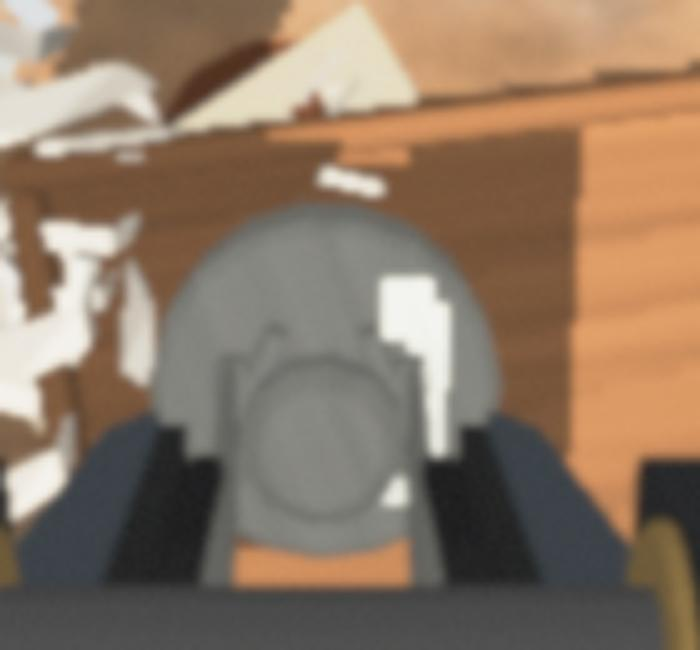

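Emit:
drive_tool([
  [0.8,[0,0,-20],[0,0,0]],
  [0.8,[0,0,-50],[0,0,0]],
  [0.8,[0,0,-85],[0,0,0]],
  [0.8,[0,0,-115],[0,0,0]],
  [0.8,[0,0,-140],[0,0,0]],
])

```text
time_s: 34.5
ee_pos: [497.6, -245.6, 246.6]
ee_rot: [180.0, 0.0, 90.0]
force: [0.8, 0.1, -5.3]
gripper_width: 30.2
```

Emit:
drive_tool([
  [0.8,[15,0,0],[0,0,0]],
  [0.8,[45,-1,0],[0,0,0]],
  [0.8,[80,-2,0],[0,0,0]],
  [0.8,[120,-3,0],[0,0,0]],
  [0.8,[160,-4,0],[0,0,0]],
])

```text
time_s: 35.0
ee_pos: [491.9, -83.0, 242.8]
ee_rot: [-179.8, -0.1, 90.0]
force: [0.4, 0.8, -4.0]
gripper_width: 30.6
```

Emit:
drive_tool([
  [0.8,[40,-1,0],[0,0,0]],
  [0.8,[80,-2,0],[0,0,0]],
  [0.8,[120,-3,0],[0,0,0]],
  [0.8,[160,-4,0],[0,0,0]],
  [0.8,[200,-5,0],[0,0,0]],
])

```text
time_s: 35.5
ee_pos: [486.5, 116.8, 242.9]
ee_rot: [-179.8, 0.0, 90.0]
force: [1.0, -0.6, -4.6]
gripper_width: 30.3
```

Emit:
drive_tool([
  [0.8,[40,-1,0],[0,0,0]],
  [0.8,[75,-2,0],[0,0,0]],
  [0.8,[105,-2.5,0],[0,0,0]],
  [0.8,[127,-2.5,0],[0,0,0]],
  [0.8,[140,-2.5,0],[0,0,0]],
])

```text
time_s: 36.0
ee_pos: [484.2, 256.5, 242.8]
ee_rot: [-179.8, 0.1, 90.1]
force: [0.4, -0.2, -4.9]
gripper_width: 30.6
```

Emit:
drive_tool([
  [0.8,[0,0,3],[0,0,0]],
  [0.8,[0,0,10],[0,0,0]],
  [0.8,[0,0,17],[0,0,0]],
  [0.8,[0,0,22],[0,0,0]],
  [0.8,[0,0,22],[0,0,0]],
])

```text
time_s: 36.5
ee_pos: [485.6, 253.5, 221.8]
ee_rot: [-179.9, 0.1, 89.9]
force: [-0.4, -0.3, -5.5]
gripper_width: 30.3
```

Emit:
drive_tool([
  [0.8,[0,0,0],[0,0,0]],
  [0.8,[0,0,1.5],[0,0,0]],
  [0.8,[0,0,3],[0,0,0]],
  [0.8,[0,0,4.5],[0,0,0]],
  [0.8,[0,0,6],[0,0,0]],
])

```text
time_s: 37.0
ee_pos: [486.1, 254.6, 216.9]
ee_rot: [180.0, 0.0, 90.0]
force: [0.2, -0.2, -4.9]
gripper_width: 30.3
```

Emit:
drive_tool([
  [0.8,[0,0,0.7],[0,0,0]],
  [0.8,[0,0,1.4],[0,0,0]],
  [0.8,[0,0,2.1],[0,0,0]],
  [0.8,[0,0,2.8],[0,0,0]],
  [0.8,[0,0,2.8],[0,0,0]],
])

```text
time_s: 37.5
ee_pos: [486.2, 254.7, 214.3]
ee_rot: [180.0, -0.0, 90.0]
force: [-0.3, 0.1, -4.0]
gripper_width: 30.3
```

Emit:
drive_tool([
  [0.8,[0,0,0],[0,0,0]],
  [0.8,[0,0,0],[0,0,0]],
  [0.8,[0,0,0],[0,0,0]],
  [0.8,[0,0,0],[0,0,0]],
  [0.8,[0,0,0],[0,0,0]],
])

```text
time_s: 38.0
ee_pos: [486.2, 254.7, 214.2]
ee_rot: [180.0, -0.0, 90.0]
force: [0.6, -0.2, -2.4]
gripper_width: 30.3
```

Just touching; another 1.2 mm.

Emit:
drive_tool([
  [0.8,[0,0,0.4],[0,0,0]],
  [0.8,[0,0,0.8],[0,0,0]],
  [0.8,[0,0,1.2],[0,0,0]],
  [0.8,[0,0,1.2],[0,0,0]],
  [0.8,[0,0,1.2],[0,0,0]],
])

```text
time_s: 38.5
ee_pos: [486.2, 254.7, 213.1]
ee_rot: [180.0, -0.0, 90.0]
force: [-0.5, 0.7, -1.2]
gripper_width: 30.4
```

Emit:
drive_tool([
  [0.8,[0,0,0],[0,0,0]],
  [0.8,[0,0,0],[0,0,0]],
  [0.8,[0,0,0],[0,0,0]],
  [0.8,[0,0,0],[0,0,0]],
  [0.8,[0,0,0],[0,0,0]],
])

```text
time_s: 39.0
ee_pos: [486.2, 254.7, 213.0]
ee_rot: [180.0, -0.0, 90.0]
force: [0.1, 1.0, -0.3]
gripper_width: 30.5
```

Emit:
drive_tool([
  [0.68,[0,0,0],[0,0,0]],
  [0.66,[0,0,0],[0,0,0]],
  [0.64,[0,0,0],[0,0,0]],
  [0.62,[0,0,0],[0,0,0]],
  [0.6,[0,0,0],[0,0,0]],
])

```text
time_s: 39.5
ee_pos: [486.0, 254.3, 212.8]
ee_rot: [-180.0, 0.0, 90.0]
force: [0.7, 0.5, -1.1]
gripper_width: 36.3
```

Emit:
drive_tool([
  [0.6,[0,0,0],[0,0,0]],
  [0.6,[0,0,0],[0,0,0]],
  [0.6,[0,0,-5],[0,0,0]],
  [0.6,[0,0,-15],[0,0,0]],
  [0.6,[0,0,-30],[0,0,0]],
])

```text
time_s: 40.0
ee_pos: [485.8, 254.4, 243.3]
ee_rot: [-179.9, 0.0, 90.0]
force: [1.6, -0.3, -0.3]
gripper_width: 36.8
```

```bash
python3 - <<'E'
from h import *
save('wrist','w19',scale=1.5);save('top','t14');crop('t14','e',(110,130,390,260),2.8);save('scene','s14');crop('s14','b',(120,110,360,290),3.3)
st=env.state();print(st['ee_pos'],st['force'],st['gripper_width'])
E
```

```text
[486.82861248 254.96565903 244.42724515] [-0.34147482 -1.09314739 -1.24295064] 36.50123185038781
```

View pics/w19.png

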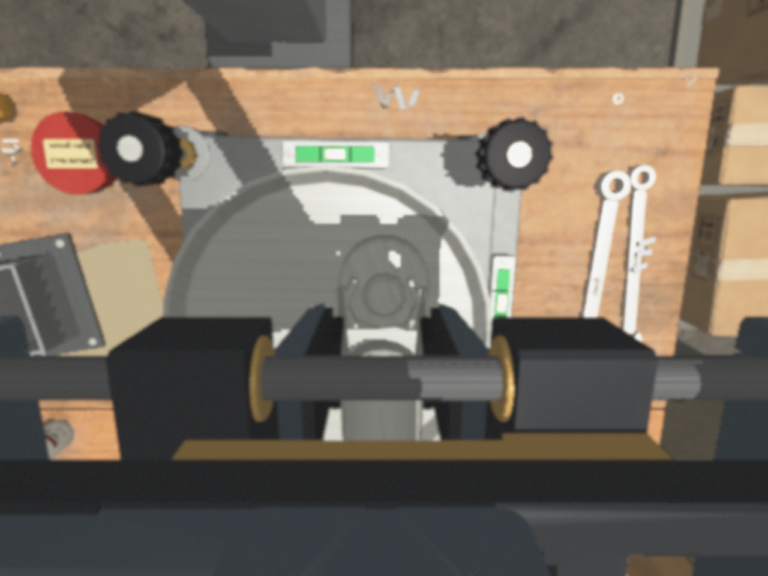

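View pics/e.png

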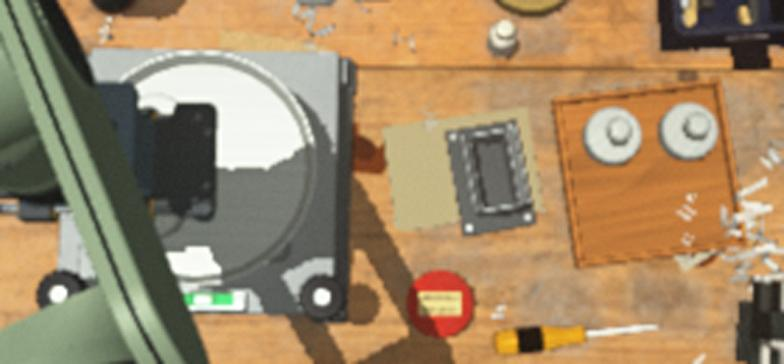

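View pics/b.png

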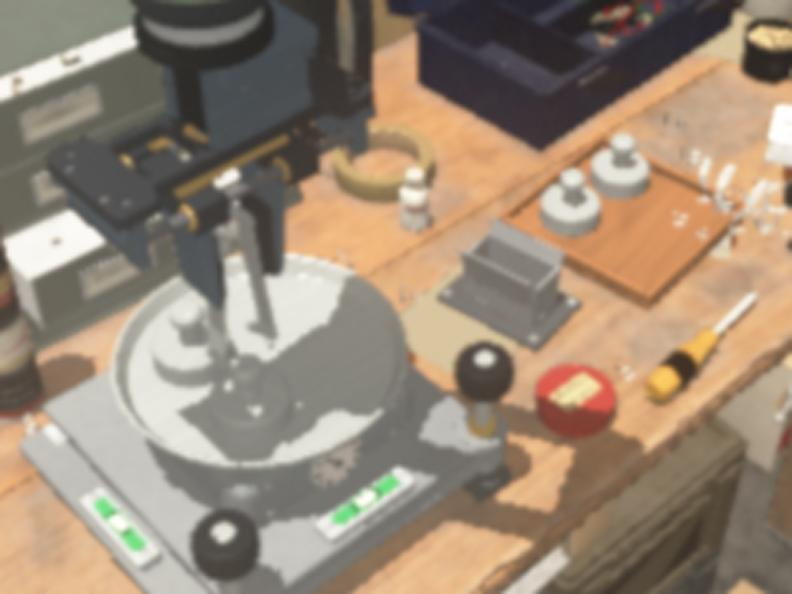

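Emit:
drive_tool([
  [0.6,[0,0,-12],[0,0,0]],
  [0.6,[-20,4,-12],[0,0,0]],
  [0.6,[-50,10,-12],[0,0,0]],
  [0.6,[-90,18,-12],[0,0,0]],
  [0.6,[-130,26,-12],[0,0,0]],
])

```text
time_s: 40.65
ee_pos: [512.1, 123.5, 255.2]
ee_rot: [-180.0, 0.0, 90.1]
force: [0.2, -0.6, -0.9]
gripper_width: 36.6
```

Emit:
drive_tool([
  [0.6,[-40,8,0],[0,0,0]],
  [0.6,[-80,16,0],[0,0,0]],
  [0.6,[-120,24,0],[0,0,0]],
  [0.6,[-160,32,0],[0,0,0]],
  [0.6,[-200,40,0],[0,0,0]],
])

```text
time_s: 41.15
ee_pos: [552.2, -77.1, 255.3]
ee_rot: [180.0, -0.0, 90.0]
force: [1.0, 0.3, -1.2]
gripper_width: 36.7
```

Emit:
drive_tool([
  [0.6,[-35,7,15],[0,0,0]],
  [0.6,[-65,12,40],[0,0,0]],
  [0.6,[-85,16,70],[0,0,0]],
  [0.6,[-93,17,95],[0,0,0]],
  [0.6,[-93,17,111],[0,0,0]],
])

```text
time_s: 41.65
ee_pos: [568.2, -169.7, 141.8]
ee_rot: [-179.8, -0.0, 89.9]
force: [0.4, 0.2, -1.2]
gripper_width: 36.7
```

Emit:
drive_tool([
  [0.6,[0,0,0],[0,0,0]],
  [0.6,[0,0,0],[0,0,0]],
  [0.6,[0,0,0],[0,0,0]],
  [0.6,[0,0,0],[0,0,0]],
  [0.6,[0,0,0],[0,0,0]],
])

```text
time_s: 42.15
ee_pos: [569.7, -168.3, 145.0]
ee_rot: [179.9, 0.0, 90.0]
force: [0.1, 0.3, -1.1]
gripper_width: 36.4
```

```bash
python3 - <<'E'
from h import *
save('wrist','w20'); crop('w20','c',(190,120,330,250),5)
st=env.state();print(st['ee_pos'],st['ee_rot'],st['force'],st['gripper_width'],st['qpos'])
E
```

```text
[ 569.50570458 -168.3050588   144.7748944 ] [1.79921554e+02 2.97486702e-02 9.00311184e+01] [ 0.7330586  -0.48483476 -1.41803655] 36.84931282210953 [-1.75708850e+01  2.28131717e+01  9.31740650e+01 -5.15839449e-03
  6.39289943e+01 -1.07599760e+02]
```

View pics/c.png

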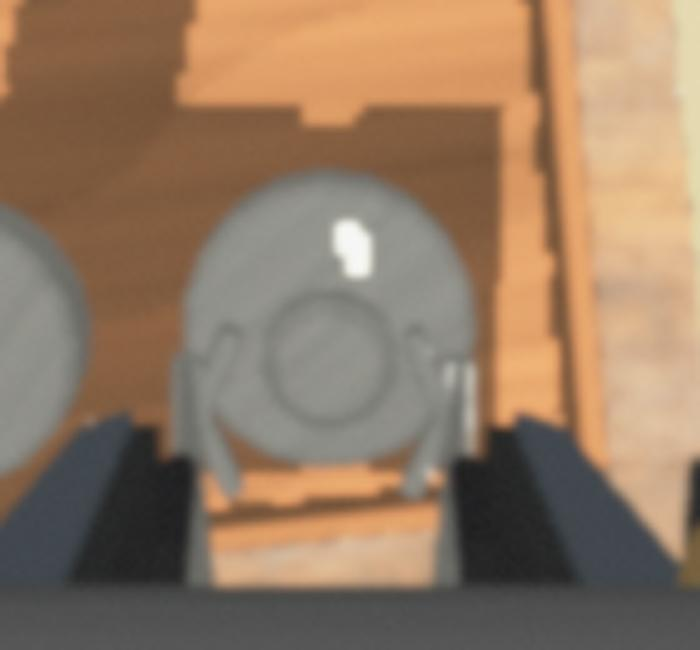

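Knob at (330,358), aligned.

Emit:
drive_tool([
  [0.6,[0,0,12],[0,0,0]],
  [0.6,[0,0,26],[0,0,0]],
  [0.6,[0,0,38],[0,0,0]],
  [0.6,[0,0,46],[0,0,0]],
  [0.6,[0,0,49],[0,0,0]],
])

```text
time_s: 42.7
ee_pos: [568.5, -168.2, 93.5]
ee_rot: [-179.9, -0.0, 90.0]
force: [-0.2, 1.0, -0.3]
gripper_width: 36.5
```

Emit:
drive_tool([
  [0.6,[0,0,0],[0,0,0]],
  [0.64,[0,0,0],[0,0,0]],
  [0.68,[0,0,0],[0,0,0]],
  [0.72,[0,0,0],[0,0,0]],
  [0.76,[0,0,0],[0,0,0]],
])

```text
time_s: 43.2
ee_pos: [569.5, -168.3, 95.4]
ee_rot: [179.9, 0.0, 90.0]
force: [1.2, 1.3, -0.4]
gripper_width: 30.4
```

Emit:
drive_tool([
  [0.8,[0,0,0],[0,0,0]],
  [0.8,[0,0,0],[0,0,0]],
  [0.8,[0,0,0],[0,0,0]],
  [0.8,[0,0,-4],[0,0,0]],
  [0.8,[0,0,-10],[0,0,0]],
])

```text
time_s: 43.7
ee_pos: [567.9, -168.3, 104.0]
ee_rot: [-179.8, -0.0, 90.0]
force: [-0.4, 0.6, -5.5]
gripper_width: 30.6
```

Emit:
drive_tool([
  [0.8,[0,0,-20],[0,0,0]],
  [0.8,[0,0,-50],[0,0,0]],
  [0.8,[0,0,-85],[0,0,0]],
  [0.8,[0,0,-115],[0,0,0]],
  [0.8,[0,0,-140],[0,0,0]],
])

```text
time_s: 44.2
ee_pos: [568.9, -168.6, 246.7]
ee_rot: [180.0, 0.0, 90.0]
force: [0.5, 0.3, -4.8]
gripper_width: 30.5
```

```bash
python3 - <<'E'
from h import *
save('wrist','w21'); crop('w21','c',(190,120,330,250),5);save('top','t15');crop('t15','e',(110,130,390,260),2.8)
st=env.state();print(st['ee_pos'],st['force'],st['gripper_width'])
E
```

```text
[ 570.80715764 -169.16573321  248.75492438] [ 1.06992967  0.10832667 -5.02749211] 30.609548447591905
```

View pics/c.png

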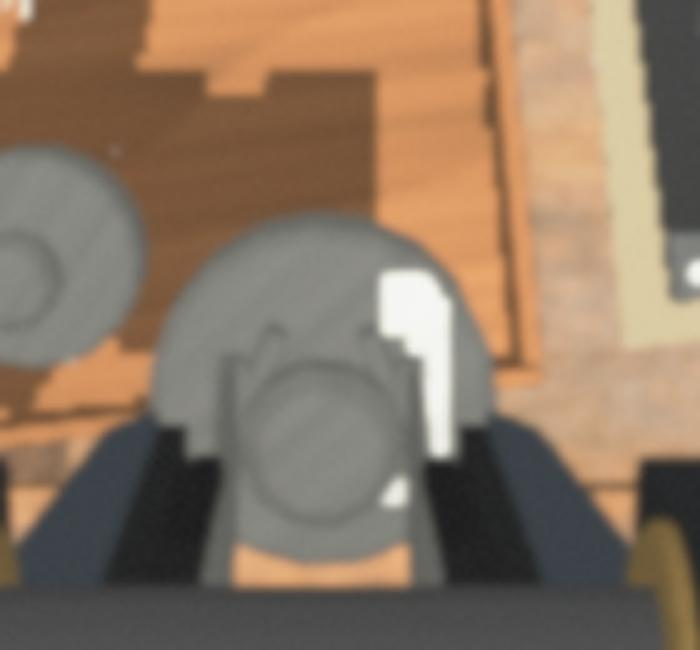

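View pics/e.png

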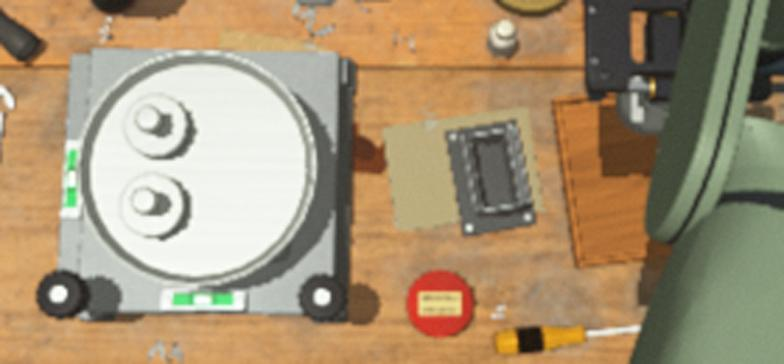

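Held; the pan has two upright weights. Carrying the third to (556,184).

Emit:
drive_tool([
  [0.8,[15,0,0],[0,0,0]],
  [0.8,[45,-1,0],[0,0,0]],
  [0.8,[80,-3,0],[0,0,0]],
  [0.8,[117,-4,0],[0,0,0]],
  [0.8,[155,-6,0],[0,0,0]],
])

```text
time_s: 44.8
ee_pos: [561.3, -11.3, 242.1]
ee_rot: [-179.7, -0.0, 90.0]
force: [1.1, -0.2, -5.1]
gripper_width: 30.3
```

Emit:
drive_tool([
  [0.8,[40,-2,0],[0,0,0]],
  [0.8,[80,-4,0],[0,0,0]],
  [0.8,[120,-5,0],[0,0,0]],
  [0.8,[155,-6,0],[0,0,0]],
  [0.8,[180,-7,0],[0,0,0]],
])

```text
time_s: 45.3
ee_pos: [553.9, 169.6, 242.1]
ee_rot: [-179.7, 0.0, 90.1]
force: [0.1, -0.2, -4.9]
gripper_width: 30.5
```

Emit:
drive_tool([
  [0.8,[12,0,0],[0,0,0]],
  [0.8,[18,0,3],[0,0,0]],
  [0.8,[18,0,10],[0,0,0]],
  [0.8,[18,0,18],[0,0,0]],
  [0.8,[18,0,23],[0,0,0]],
])

```text
time_s: 45.8
ee_pos: [555.6, 183.2, 220.4]
ee_rot: [-179.9, 0.1, 89.9]
force: [0.3, 0.4, -5.2]
gripper_width: 30.8
```

Emit:
drive_tool([
  [0.8,[0,0,1],[0,0,0]],
  [0.8,[0,0,2.5],[0,0,0]],
  [0.8,[0,0,4],[0,0,0]],
  [0.8,[0,0,5.5],[0,0,0]],
  [0.8,[0,0,6.5],[0,0,0]],
])

```text
time_s: 46.3
ee_pos: [556.1, 184.6, 215.5]
ee_rot: [180.0, 0.0, 90.0]
force: [0.5, 0.2, -5.5]
gripper_width: 30.3
```

Emit:
drive_tool([
  [0.8,[0,0,0.7],[0,0,0]],
  [0.8,[0,0,1.4],[0,0,0]],
  [0.8,[0,0,2.1],[0,0,0]],
  [0.8,[0,0,2.8],[0,0,0]],
  [0.8,[0,0,2.8],[0,0,0]],
])

```text
time_s: 46.8
ee_pos: [556.1, 184.6, 212.6]
ee_rot: [180.0, 0.0, 90.0]
force: [0.2, 1.0, -4.1]
gripper_width: 30.2
```

Emit:
drive_tool([
  [0.8,[0,0,0.4],[0,0,0]],
  [0.8,[0,0,0.8],[0,0,0]],
  [0.8,[0,0,1.2],[0,0,0]],
  [0.8,[0,0,1.2],[0,0,0]],
  [0.8,[0,0,1.2],[0,0,0]],
])

```text
time_s: 47.3
ee_pos: [556.2, 184.7, 211.6]
ee_rot: [180.0, -0.0, 90.0]
force: [-0.3, 0.3, -3.1]
gripper_width: 30.8
```

Emit:
drive_tool([
  [0.8,[0,0,0],[0,0,0]],
  [0.8,[0,0,0],[0,0,0]],
  [0.8,[0,0,0],[0,0,0]],
  [0.8,[0,0,0],[0,0,0]],
  [0.8,[0,0,0],[0,0,0]],
])

```text
time_s: 47.8
ee_pos: [556.1, 184.7, 211.5]
ee_rot: [180.0, -0.0, 90.0]
force: [-0.5, 1.1, -3.0]
gripper_width: 30.9
```

Emit:
drive_tool([
  [0.8,[0,0,0.4],[0,0,0]],
  [0.8,[0,0,0.8],[0,0,0]],
  [0.8,[0,0,1],[0,0,0]],
  [0.8,[0,0,1],[0,0,0]],
  [0.8,[0,0,1],[0,0,0]],
])

```text
time_s: 48.3
ee_pos: [556.1, 184.7, 210.6]
ee_rot: [180.0, -0.0, 90.0]
force: [-0.2, 1.7, -0.8]
gripper_width: 30.8
```

Emit:
drive_tool([
  [0.8,[0,0,0],[0,0,0]],
  [0.8,[0,0,0],[0,0,0]],
  [0.8,[0,0,0],[0,0,0]],
  [0.8,[0,0,0],[0,0,0]],
  [0.8,[0,0,0],[0,0,0]],
])

```text
time_s: 48.8
ee_pos: [556.1, 184.7, 210.4]
ee_rot: [180.0, -0.0, 90.0]
force: [-1.8, 0.8, -0.4]
gripper_width: 30.7
```

Fully supported; releasing.

Emit:
drive_tool([
  [0.68,[0,0,0],[0,0,0]],
  [0.66,[0,0,0],[0,0,0]],
  [0.64,[0,0,0],[0,0,0]],
  [0.62,[0,0,0],[0,0,0]],
  [0.6,[0,0,0],[0,0,0]],
])

```text
time_s: 49.3
ee_pos: [556.3, 184.3, 210.4]
ee_rot: [180.0, 0.0, 90.0]
force: [-0.0, -0.1, -1.3]
gripper_width: 36.4
```

Emit:
drive_tool([
  [0.6,[0,0,0],[0,0,0]],
  [0.6,[0,0,0],[0,0,0]],
  [0.6,[0,0,-5],[0,0,0]],
  [0.6,[0,0,-18],[0,0,0]],
  [0.6,[0,0,-40],[0,0,0]],
])

```text
time_s: 49.8
ee_pos: [555.5, 184.4, 250.5]
ee_rot: [-179.9, 0.0, 90.0]
force: [1.1, 0.6, -1.6]
gripper_width: 36.2
```

```bash
python3 - <<'E'
from h import *
save('top','t16');crop('t16','e',(110,130,390,260),2.8);save('scene','s16');crop('s16','b',(120,110,360,290),3.3)
st=env.state();print(st['ee_pos'],st['force'],st['gripper_width'])
E
```

```text
[558.06945829 185.20055003 254.471082  ] [ 1.49161451  0.25712323 -1.59865456] 36.71574508410268
```

View pics/e.png

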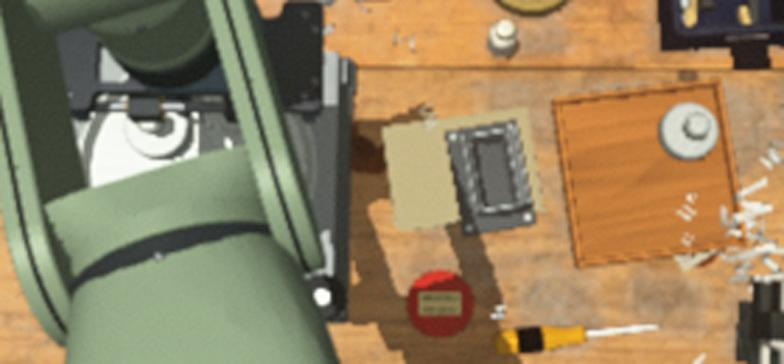

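View pics/b.png

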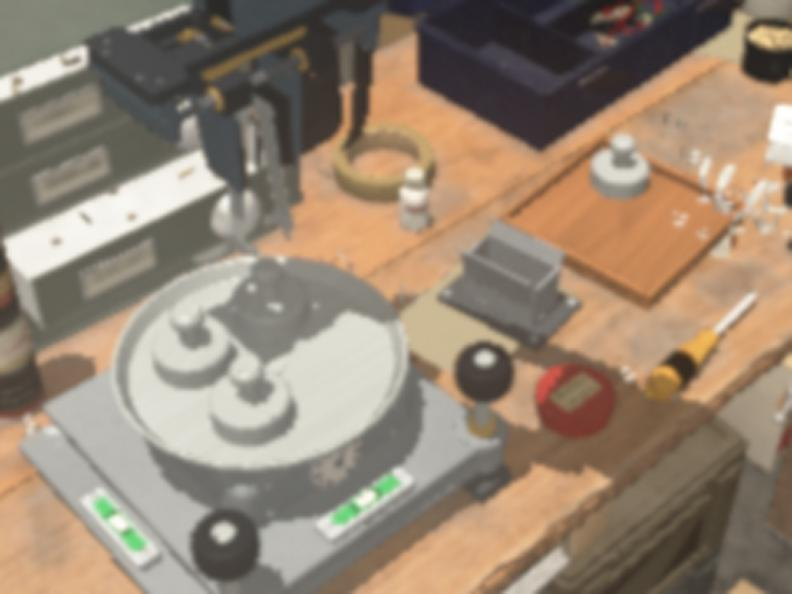

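Emit:
drive_tool([
  [0.6,[0,0,-6],[0,0,0]],
  [0.6,[-20,1,-6],[0,0,0]],
  [0.6,[-50,2,-6],[0,0,0]],
  [0.6,[-90,4,-6],[0,0,0]],
  [0.6,[-130,5,-6],[0,0,0]],
])

```text
time_s: 50.4
ee_pos: [560.7, 53.6, 255.8]
ee_rot: [-179.9, 0.0, 90.1]
force: [-0.9, -0.2, -1.0]
gripper_width: 36.5
```

Emit:
drive_tool([
  [0.6,[-40,1,0],[0,0,0]],
  [0.6,[-80,3,0],[0,0,0]],
  [0.6,[-120,4,0],[0,0,0]],
  [0.6,[-160,5,0],[0,0,0]],
  [0.6,[-200,7,0],[0,0,0]],
])

```text
time_s: 50.9
ee_pos: [567.5, -146.9, 255.9]
ee_rot: [-179.9, -0.0, 90.0]
force: [0.8, 0.6, 0.2]
gripper_width: 36.6
```

Emit:
drive_tool([
  [0.6,[-35,1,15],[0,0,0]],
  [0.6,[-65,2,40],[0,0,0]],
  [0.6,[-87,3,70],[0,0,0]],
  [0.6,[-96.5,3,95],[0,0,0]],
  [0.6,[-96.5,3,112],[0,0,0]],
])

```text
time_s: 51.4
ee_pos: [569.7, -243.1, 141.5]
ee_rot: [-179.8, -0.1, 89.9]
force: [0.5, 1.3, -0.9]
gripper_width: 36.5
```

Emit:
drive_tool([
  [0.6,[0,0,0],[0,0,0]],
  [0.6,[0,0,0],[0,0,0]],
  [0.6,[0,0,0],[0,0,0]],
  [0.6,[0,0,0],[0,0,0]],
  [0.6,[0,0,0],[0,0,0]],
])

```text
time_s: 51.9
ee_pos: [571.7, -241.8, 145.5]
ee_rot: [179.9, 0.0, 90.0]
force: [-0.4, -0.1, -1.2]
gripper_width: 36.6
```

```bash
python3 - <<'E'
from h import *
save('wrist','w22'); crop('w22','c',(190,120,330,250),5);save('top','t17');crop('t17','e',(110,130,390,260),2.8)
st=env.state();print(st['ee_pos'],st['ee_rot'],st['force'],st['gripper_width'],st['qpos'])
E
```

```text
[ 571.43923134 -241.82108811  145.12940302] [1.79940124e+02 3.14221253e-02 9.00268799e+01] [ 0.59163268 -0.28937149 -1.60630671] 36.36949057677012 [-2.39966707e+01  2.50763469e+01  8.93724148e+01 -4.75232796e-03
  6.54837563e+01 -1.14021598e+02]
```

View pics/c.png

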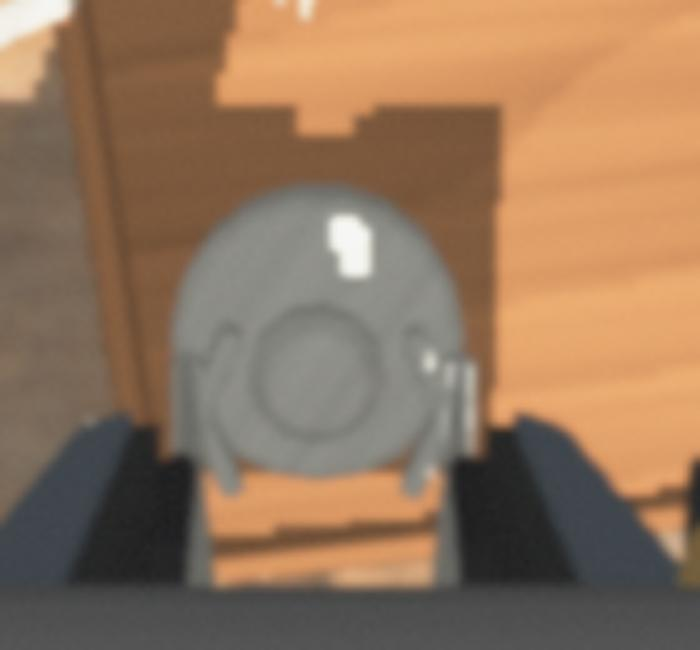

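View pics/e.png

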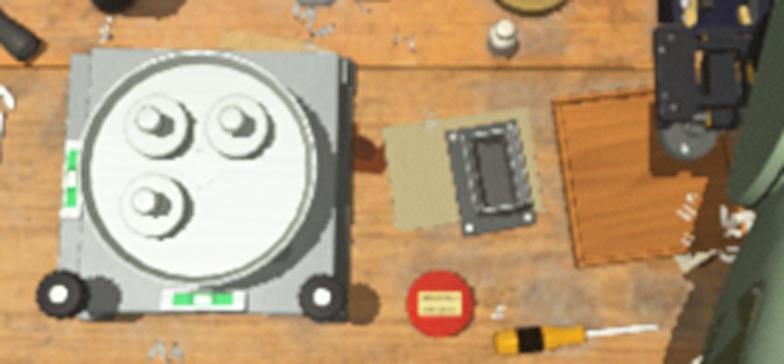

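The knob is off by 12 px left and 14 px down, about 2.4 mm each way. Correcting, then descending.

Emit:
drive_tool([
  [0.6,[-2.2,2.6,3],[0,0,0]],
  [0.6,[-2.2,2.6,6],[0,0,0]],
  [0.6,[-2.2,2.6,8],[0,0,0]],
  [0.6,[-2.2,2.6,8],[0,0,0]],
  [0.6,[-2.2,2.6,8],[0,0,0]],
])

```text
time_s: 52.5
ee_pos: [573.7, -244.1, 136.3]
ee_rot: [-180.0, -0.0, 90.0]
force: [0.2, -0.4, -0.6]
gripper_width: 37.0
```

```bash
python3 - <<'E'
from h import *
save('wrist','w23'); crop('w23','c',(190,120,330,250),5)
st=env.state();print(st['ee_pos'],st['ee_rot'])
E
```

```text
[ 573.79746721 -244.10831963  136.43020187] [-1.79999085e+02  4.02243562e-03  9.00123916e+01]
```

View pics/c.png

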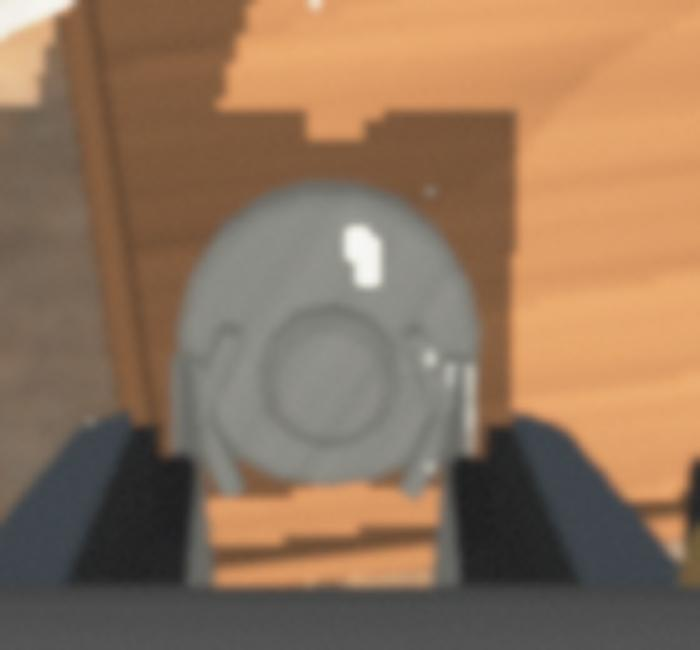

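Centred at (329,375), as expected at this lower height. Descending the remaining 41 mm and gripping.

Emit:
drive_tool([
  [0.6,[0,0,10],[0,0,0]],
  [0.6,[0,0,21],[0,0,0]],
  [0.6,[0,0,31],[0,0,0]],
  [0.6,[0,0,38],[0,0,0]],
  [0.6,[0,0,41],[0,0,0]],
])

```text
time_s: 53.05
ee_pos: [573.2, -243.8, 94.0]
ee_rot: [-179.9, -0.0, 90.0]
force: [0.7, 0.5, -1.1]
gripper_width: 36.6
```

Emit:
drive_tool([
  [0.6,[0,0,0],[0,0,0]],
  [0.64,[0,0,0],[0,0,0]],
  [0.68,[0,0,0],[0,0,0]],
  [0.72,[0,0,0],[0,0,0]],
  [0.76,[0,0,0],[0,0,0]],
])

```text
time_s: 53.55
ee_pos: [574.1, -244.0, 95.8]
ee_rot: [180.0, 0.0, 90.0]
force: [-0.4, 0.6, -1.2]
gripper_width: 30.3
```

Emit:
drive_tool([
  [0.8,[0,0,0],[0,0,0]],
  [0.8,[0,0,0],[0,0,0]],
  [0.8,[0,0,0],[0,0,0]],
  [0.8,[0,0,-4],[0,0,0]],
  [0.8,[0,0,-10],[0,0,0]],
])

```text
time_s: 54.05
ee_pos: [572.7, -243.9, 104.5]
ee_rot: [-179.8, -0.0, 90.0]
force: [0.2, -0.2, -5.0]
gripper_width: 30.1
```

Emit:
drive_tool([
  [0.8,[0,0,-20],[0,0,0]],
  [0.8,[0,0,-50],[0,0,0]],
  [0.8,[0,0,-85],[0,0,0]],
  [0.8,[0,0,-115],[0,0,0]],
  [0.8,[0,0,-140],[0,0,0]],
])

```text
time_s: 54.55
ee_pos: [573.6, -244.3, 247.3]
ee_rot: [180.0, 0.1, 90.0]
force: [0.4, 0.1, -4.8]
gripper_width: 30.3
```

```bash
python3 - <<'E'
from h import *
save('wrist','w24'); crop('w24','c',(190,120,330,250),5)
st=env.state();print(st['ee_pos'],st['force'],st['gripper_width'])
E
```

```text
[ 575.41278083 -245.13840159  251.86150015] [ 1.08166367 -0.18277605 -0.85071837] 30.176288727907707
```

View pics/c.png

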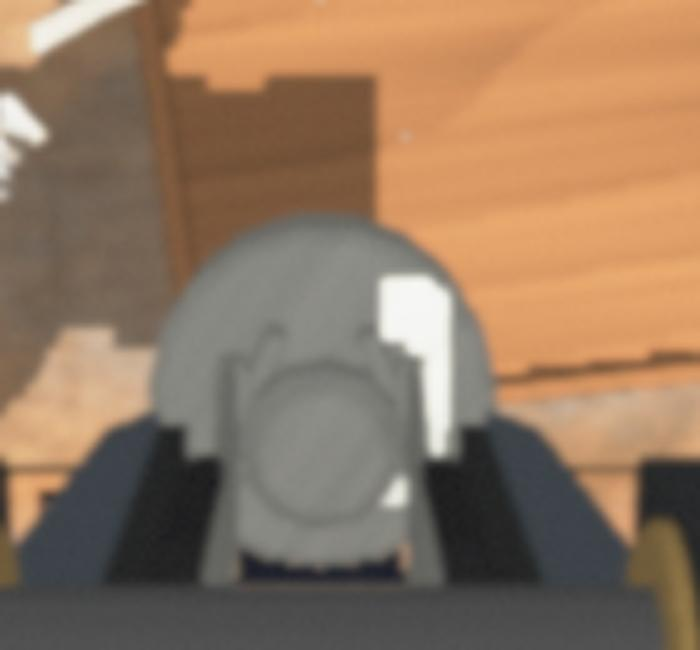

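The force reading changed, so I'll check that the weight is still held.

Emit:
drive_tool([
  [0.8,[0,0,0],[0,0,0]],
  [0.8,[0,0,0],[0,0,0]],
  [0.8,[0,0,0],[0,0,0]],
  [0.8,[0,0,0],[0,0,0]],
  [0.8,[0,0,0],[0,0,0]],
])

```text
time_s: 55.1
ee_pos: [573.5, -244.0, 244.3]
ee_rot: [-179.9, -0.0, 90.0]
force: [-0.3, 0.4, -5.3]
gripper_width: 30.8
```

```bash
python3 - <<'E'
from h import *
save('wrist','w25'); crop('w25','c',(190,120,330,250),4); save('scene','s18'); crop('s18','b',(120,90,360,290),3)
st=env.state();print(st['ee_pos'],st['force'],st['gripper_width'])
E
```

```text
[ 573.67146489 -244.02052963  244.87967726] [ 0.02857565 -0.69332926 -4.16602704] 30.617223722787447
```

View pics/c.png

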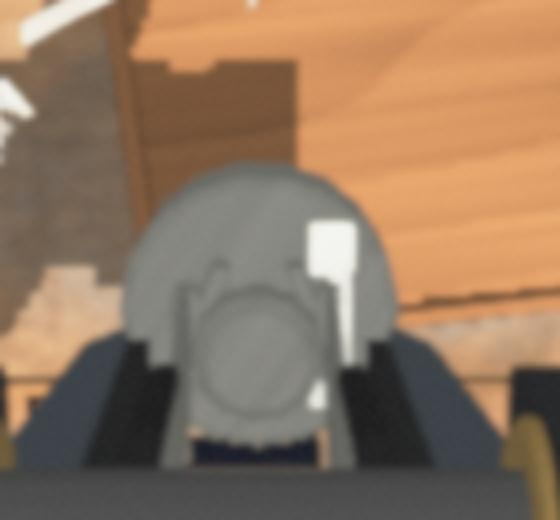

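View pics/b.png

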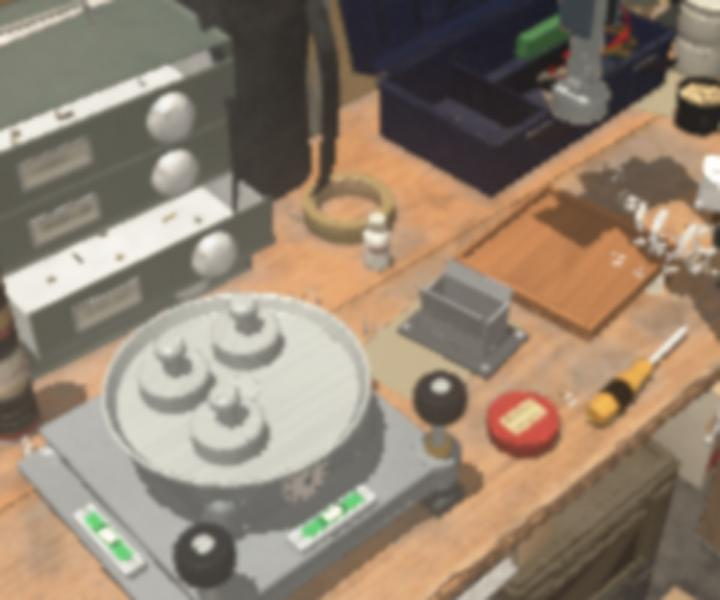

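Still held; three weights are standing on the pan. Carrying the last to (486,184).

Emit:
drive_tool([
  [0.8,[15,-4,0],[0,0,0]],
  [0.8,[45,-12,0],[0,0,0]],
  [0.8,[80,-22,0],[0,0,0]],
  [0.8,[115,-30,0],[0,0,0]],
  [0.8,[150,-38,0],[0,0,0]],
])

```text
time_s: 55.7
ee_pos: [534.7, -91.9, 245.6]
ee_rot: [180.0, -0.0, 90.0]
force: [2.0, 0.7, -4.5]
gripper_width: 31.1
```

Emit:
drive_tool([
  [0.8,[35,-9,0],[0,0,0]],
  [0.8,[70,-18,0],[0,0,0]],
  [0.8,[105,-26,0],[0,0,0]],
  [0.8,[140,-34,0],[0,0,0]],
  [0.8,[175,-40,0],[0,0,0]],
])

```text
time_s: 56.2
ee_pos: [494.1, 82.9, 245.8]
ee_rot: [180.0, -0.0, 90.0]
force: [1.5, -0.1, -4.9]
gripper_width: 30.3
```

Emit:
drive_tool([
  [0.8,[30,-4,0],[0,0,0]],
  [0.8,[58,-7,0],[0,0,0]],
  [0.8,[80,-9,0],[0,0,0]],
  [0.8,[95,-9.5,0],[0,0,0]],
  [0.8,[103.5,-9.5,0],[0,0,0]],
])

```text
time_s: 56.7
ee_pos: [485.6, 185.7, 245.6]
ee_rot: [180.0, -0.0, 90.1]
force: [0.1, 0.2, -5.4]
gripper_width: 30.0
```

Emit:
drive_tool([
  [0.8,[0,0,0],[0,0,0]],
  [0.8,[0,0,3],[0,0,0]],
  [0.8,[0,0,10],[0,0,0]],
  [0.8,[0,0,18],[0,0,0]],
  [0.8,[0,0,24],[0,0,0]],
])

```text
time_s: 57.2
ee_pos: [485.8, 183.6, 220.2]
ee_rot: [-179.9, 0.0, 90.0]
force: [-0.9, -0.6, -4.4]
gripper_width: 30.4
```

Emit:
drive_tool([
  [0.8,[0,0,1],[0,0,0]],
  [0.8,[0,0,2.5],[0,0,0]],
  [0.8,[0,0,4],[0,0,0]],
  [0.8,[0,0,5.5],[0,0,0]],
  [0.8,[0,0,6.5],[0,0,0]],
])

```text
time_s: 57.7
ee_pos: [486.2, 184.4, 215.0]
ee_rot: [180.0, 0.0, 90.0]
force: [-0.6, -0.1, -4.6]
gripper_width: 30.7
```

Emit:
drive_tool([
  [0.8,[0,0,0.8],[0,0,0]],
  [0.8,[0,0,1.6],[0,0,0]],
  [0.8,[0,0,2.4],[0,0,0]],
  [0.8,[0,0,3.2],[0,0,0]],
  [0.8,[0,0,4],[0,0,0]],
])

```text
time_s: 58.2
ee_pos: [486.2, 184.4, 210.9]
ee_rot: [180.0, 0.0, 90.0]
force: [-0.3, -0.6, -6.0]
gripper_width: 30.3
```

Emit:
drive_tool([
  [0.8,[0,0,0.4],[0,0,0]],
  [0.8,[0,0,0.8],[0,0,0]],
  [0.8,[0,0,1],[0,0,0]],
  [0.8,[0,0,1],[0,0,0]],
  [0.8,[0,0,1],[0,0,0]],
])

```text
time_s: 58.7
ee_pos: [486.3, 184.4, 210.0]
ee_rot: [180.0, -0.0, 90.0]
force: [-0.4, 0.2, -3.7]
gripper_width: 30.4
```

Emit:
drive_tool([
  [0.8,[0,0,0],[0,0,0]],
  [0.8,[0,0,0],[0,0,0]],
  [0.8,[0,0,0],[0,0,0]],
  [0.8,[0,0,0],[0,0,0]],
  [0.8,[0,0,0],[0,0,0]],
])

```text
time_s: 59.2
ee_pos: [486.2, 184.4, 209.9]
ee_rot: [180.0, 0.0, 90.0]
force: [-0.1, 0.2, -4.0]
gripper_width: 30.4
```

Emit:
drive_tool([
  [0.8,[0,0,0.4],[0,0,0]],
  [0.8,[0,0,0.8],[0,0,0]],
  [0.8,[0,0,1.2],[0,0,0]],
  [0.8,[0,0,1.2],[0,0,0]],
  [0.8,[0,0,1.2],[0,0,0]],
])

```text
time_s: 59.7
ee_pos: [486.3, 184.5, 208.9]
ee_rot: [180.0, -0.0, 90.0]
force: [-0.1, -0.0, -1.4]
gripper_width: 30.3
```

Emit:
drive_tool([
  [0.8,[0,0,0],[0,0,0]],
  [0.8,[0,0,0],[0,0,0]],
  [0.8,[0,0,0],[0,0,0]],
  [0.8,[0,0,0],[0,0,0]],
  [0.8,[0,0,0],[0,0,0]],
])

```text
time_s: 60.2
ee_pos: [486.3, 184.5, 208.8]
ee_rot: [180.0, -0.0, 90.0]
force: [-1.0, 0.4, -1.6]
gripper_width: 30.3
```

Emit:
drive_tool([
  [0.8,[0,0,0.4],[0,0,0]],
  [0.8,[0,0,0.4],[0,0,0]],
  [0.8,[0,0,0.4],[0,0,0]],
  [0.8,[0,0,0.4],[0,0,0]],
  [0.68,[0,0,0.4],[0,0,0]],
])

```text
time_s: 60.7
ee_pos: [486.3, 184.4, 208.4]
ee_rot: [180.0, -0.0, 90.0]
force: [-1.7, 0.5, -0.3]
gripper_width: 30.4
```

Emit:
drive_tool([
  [0.66,[0,0,0],[0,0,0]],
  [0.64,[0,0,0],[0,0,0]],
  [0.62,[0,0,0],[0,0,0]],
  [0.6,[0,0,0],[0,0,0]],
  [0.6,[0,0,0],[0,0,0]],
])

```text
time_s: 61.2
ee_pos: [486.2, 184.3, 208.3]
ee_rot: [180.0, 0.0, 90.0]
force: [1.2, 0.3, -1.9]
gripper_width: 36.5
```

```bash
python3 - <<'E'
from h import *
save('wrist','w26'); crop('w26','c',(190,120,330,250),5)
st=env.state();print(st['ee_pos'],st['force'],st['gripper_width'])
E
```

```text
[486.25925786 184.32939193 208.31945944] [-0.08315964 -0.13640105 -0.30195707] 36.51391636663501
```

View pics/c.png

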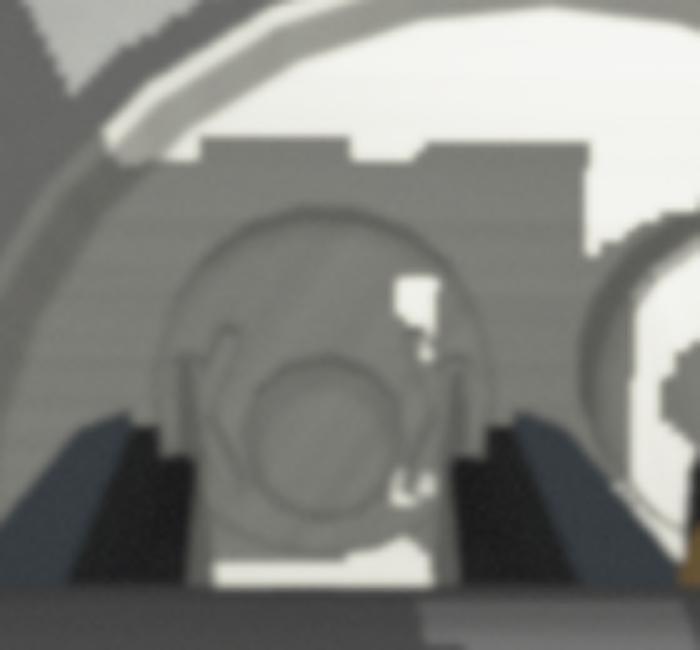

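Released; the tips are clear of the knob. Lifting and heading back to the stand at yaw 10.

Emit:
drive_tool([
  [0.6,[0,0,-4],[0,0,0]],
  [0.6,[0,0,-12],[0,0,0]],
  [0.6,[0,0,-25],[0,0,0]],
  [0.6,[0,0,-40],[0,0,0]],
  [0.6,[0,0,-46],[0,0,0]],
])

```text
time_s: 61.75
ee_pos: [487.1, 184.7, 256.4]
ee_rot: [179.8, -0.1, 90.0]
force: [0.9, -0.0, -1.1]
gripper_width: 36.3
```

```bash
python3 - <<'E'
from h import *
st=env.state();print(st['ee_pos'],st['ee_rot'])
plan([530.1,-48.6,230],10.1,3,0.6,start=([486.2,184.4,254.3],90))
E
```

```text
[487.05316439 184.69538281 256.42994105] [ 1.79808844e+02 -6.03825837e-02  9.00134288e+01]
[[0.6, [-15.5, 2.9, 1.6], [0.0, -0.0, 0.093]], [0.6, [-31.1, 5.9, 3.2], [0.0, -0.0, 0.1859]], [0.6, [-46.6, 8.8, 4.9], [0.0, -0.0, 0.2789]], [0.6, [-62.1, 11.7, 6.5], [0.0, -0.0, 0.3719]], [0.6, [-77.7, 14.6, 8.1], [0.0, -0.0, 0.4648]]]
[[0.6, [-12.6, 9.6, 1.6], [-0.0, -0.0, 0.093]], [0.6, [-25.1, 19.2, 3.2], [-0.0, -0.0, 0.1859]], [0.6, [-37.7, 28.7, 4.9], [0.0, -0.0, 0.2789]], [0.6, [-50.3, 38.3, 6.5], [0.0, -0.0, 0.3719]], [0.6, [-62.9, 47.9, 8.1], [-0.0, -0.0, 0.4648]]]
[[0.6, [-6.9, 14.2, 1.6], [0.0, -0.0, 0.093]], [0.6, [-13.9, 28.4, 3.2], [0.0, -0.0, 0.1859]], [0.6, [-20.8, 42.6, 4.9], [0.0, -0.0, 0.2789]], [0.6, [-27.8, 56.8, 6.5], [-0.0, -0.0, 0.3719]], [0.6, [-34.7, 71.0, 8.1], [0.0, -0.0, 0.4648]]]
```

Emit:
drive_tool([
  [0.6,[-15.5,3,0],[0,0,0.093]],
  [0.6,[-31,6,0],[0,0,0.186]],
  [0.6,[-46.5,9,0],[0,0,0.279]],
  [0.6,[-62,11.5,0],[0,0,0.372]],
  [0.6,[-77.5,14.5,0],[0,0,0.465]],
])

```text
time_s: 62.25
ee_pos: [500.7, 106.3, 254.5]
ee_rot: [180.0, 0.0, 63.2]
force: [-0.2, -0.2, -1.1]
gripper_width: 37.0
```

Emit:
drive_tool([
  [0.6,[-12.5,9.5,0],[0,0,0.093]],
  [0.6,[-25,19,0],[0,0,0.186]],
  [0.6,[-37.5,29,0],[0,0,0.279]],
  [0.6,[-50.5,38.5,0],[0,0,0.372]],
  [0.6,[-63,48,0],[0,0,0.465]],
])

```text
time_s: 62.75
ee_pos: [515.4, 28.4, 254.5]
ee_rot: [180.0, 0.0, 36.5]
force: [0.2, -0.8, -1.5]
gripper_width: 36.8
```

Emit:
drive_tool([
  [0.6,[-7,14,10],[0,0,0.093]],
  [0.6,[-14,28.5,25],[0,0,0.186]],
  [0.6,[-21,42.5,40],[0,0,0.279]],
  [0.6,[-28,57,55],[0,0,0.372]],
  [0.6,[-34.5,71,65],[0,0,0.465]],
])

```text
time_s: 63.25
ee_pos: [529.8, -49.1, 188.4]
ee_rot: [-180.0, 0.1, 9.9]
force: [-0.2, 0.6, -1.0]
gripper_width: 36.4
```

Emit:
drive_tool([
  [0.6,[0,0,0],[0,0,0]],
  [0.6,[0,0,0],[0,0,0]],
  [0.6,[0,0,0],[0,0,0]],
  [0.6,[0,0,0],[0,0,0]],
  [0.6,[0,0,0],[0,0,0]],
])

```text
time_s: 63.75
ee_pos: [530.4, -47.9, 189.9]
ee_rot: [180.0, -0.1, 10.2]
force: [-0.4, 0.7, -1.2]
gripper_width: 36.4
```

```bash
python3 - <<'E'
from h import *
save('wrist','w27',scale=1.5);save('scene','s19');crop('s19','b',(230,90,350,220),5)
st=env.state();print(st['ee_pos'],st['ee_rot'],st['gripper_width'])
plan([530.1,-48.6,150],10.1,1,0.6)
E
```

```text
[530.26748602 -48.1131283  189.69657669] [ 1.79987147e+02 -3.44056800e-02  1.01345354e+01] 36.563041115835965
[[0.6, [-0.1, 0.1, 7.9], [0.0002, -0.0006, 0.0001]], [0.6, [-0.1, 0.2, 15.9], [0.0002, -0.0006, 0.0002]], [0.6, [-0.2, 0.3, 23.8], [0.0002, -0.0006, 0.0004]], [0.6, [-0.2, 0.4, 31.8], [0.0002, -0.0006, 0.0005]], [0.6, [-0.3, 0.4, 39.7], [0.0002, -0.0006, 0.0006]]]
```

View pics/w27.png

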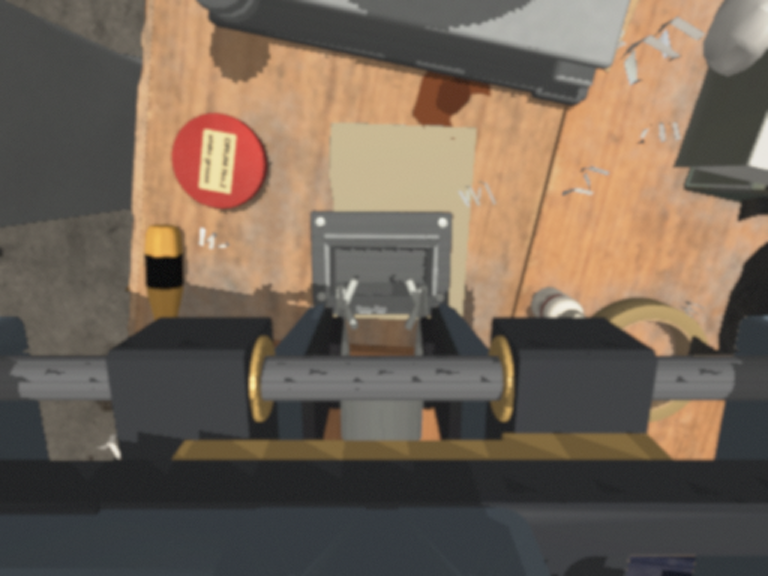

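View pics/b.png

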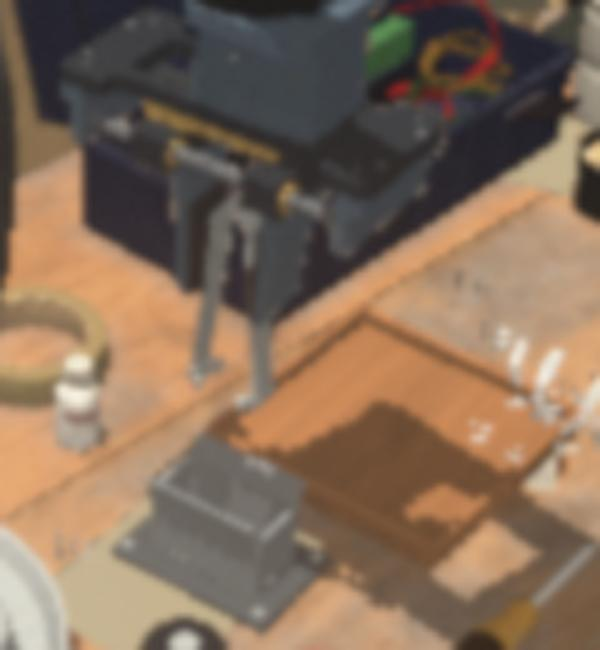

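Emit:
drive_tool([
  [0.6,[-0.2,0.4,10],[0,0,0]],
  [0.6,[-0.2,0.4,25],[0,0,0]],
  [0.6,[-0.2,0.4,40],[0,0,0]],
  [0.6,[-0.2,0.4,52],[0,0,0]],
  [0.6,[-0.2,0.4,60],[0,0,0]],
])

```text
time_s: 64.35
ee_pos: [529.4, -48.8, 127.9]
ee_rot: [-180.0, 0.1, 10.1]
force: [-0.9, -0.2, -1.4]
gripper_width: 36.6
```

Emit:
drive_tool([
  [0.6,[0,0,0],[0,0,0]],
  [0.6,[0,0,8],[0,0,0]],
  [0.6,[0,0,16],[0,0,0]],
  [0.6,[0,0,24],[0,0,0]],
  [0.6,[0,0,32],[0,0,0]],
])

```text
time_s: 64.85
ee_pos: [530.0, -48.9, 96.8]
ee_rot: [180.0, -0.0, 10.1]
force: [-0.4, -0.4, -1.3]
gripper_width: 36.9
```

Emit:
drive_tool([
  [0.6,[0,0,0],[0,0,0]],
  [0.6,[0,0,0],[0,0,0]],
  [0.6,[0,0,8],[0,0,0]],
  [0.6,[0,0,16],[0,0,0]],
  [0.6,[0,0,20],[0,0,0]],
])

```text
time_s: 65.35
ee_pos: [529.5, -48.8, 76.3]
ee_rot: [-180.0, 0.1, 10.1]
force: [0.0, 0.4, -1.4]
gripper_width: 36.5
```

```bash
python3 - <<'E'
from h import *
save('wrist','w28',scale=1.5);save('scene','s20');crop('s20','b',(230,90,350,220),5)
st=env.state();print(st['ee_pos'],st['ee_rot'],st['gripper_width'],st['force'])
E
```

```text
[529.45483847 -48.8256868   76.4424144 ] [-1.79974548e+02  1.00262642e-01  1.00875953e+01] 36.51607330178953 [-0.45426658 -0.57469108 -1.22487896]
```

View pics/b.png

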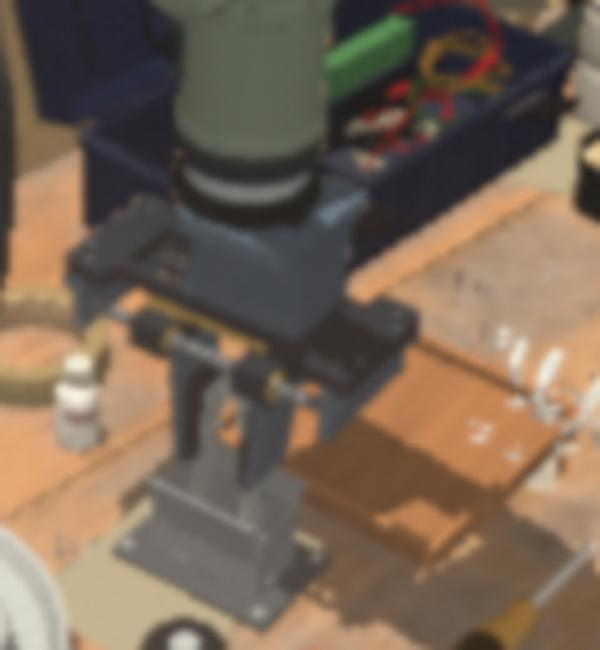

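Inside the pocket without any contact force. Lowering the last 7 mm gently.

Emit:
drive_tool([
  [0.6,[0,0,1.5],[0,0,0]],
  [0.6,[0,0,3],[0,0,0]],
  [0.6,[0,0,4.5],[0,0,0]],
  [0.6,[0,0,5.5],[0,0,0]],
  [0.6,[0,0,5.5],[0,0,0]],
])

```text
time_s: 65.95
ee_pos: [530.0, -48.9, 71.8]
ee_rot: [180.0, 0.0, 10.1]
force: [-0.1, 0.4, -1.7]
gripper_width: 37.0
```

Emit:
drive_tool([
  [0.6,[0,0,0.5],[0,0,0]],
  [0.6,[0,0,1],[0,0,0]],
  [0.6,[0,0,1.5],[0,0,0]],
  [0.6,[0,0,1.5],[0,0,0]],
  [0.6,[0,0,1.5],[0,0,0]],
])

```text
time_s: 66.45
ee_pos: [530.1, -48.9, 70.4]
ee_rot: [180.0, -0.0, 10.1]
force: [-0.3, 0.2, -0.5]
gripper_width: 36.3
```

Emit:
drive_tool([
  [0.6,[0,0,0.5],[0,0,0]],
  [0.6,[0,0,1],[0,0,0]],
  [0.6,[0,0,1.3],[0,0,0]],
  [0.6,[0,0,1.3],[0,0,0]],
  [0.6,[0,0,1.3],[0,0,0]],
])

```text
time_s: 66.95
ee_pos: [530.1, -48.9, 69.1]
ee_rot: [180.0, -0.0, 10.1]
force: [-0.6, 1.1, 0.4]
gripper_width: 36.4
```

Emit:
drive_tool([
  [0.6,[0,0,0],[0,0,0]],
  [0.6,[0,0,0],[0,0,0]],
  [0.6,[0,0,0],[0,0,0]],
  [0.6,[0,0,0],[0,0,0]],
  [0.6,[0,0,0],[0,0,0]],
])

```text
time_s: 67.45
ee_pos: [530.1, -48.9, 69.1]
ee_rot: [180.0, -0.0, 10.1]
force: [-0.1, 0.3, 0.4]
gripper_width: 36.6
```

On the floor, at the same height as when it was taken. Releasing and retracting.

Emit:
drive_tool([
  [0.58,[0,0,0],[0,0,0]],
  [0.55,[0,0,0],[0,0,0]],
  [0.48,[0,0,0],[0,0,0]],
  [0.4,[0,0,0],[0,0,0]],
  [0.4,[0,0,0],[0,0,0]],
])

```text
time_s: 67.95
ee_pos: [530.0, -48.9, 68.9]
ee_rot: [180.0, 0.0, 10.1]
force: [0.2, -0.4, -0.7]
gripper_width: 54.5
```

Emit:
drive_tool([
  [0.4,[0,0,0],[0,0,0]],
  [0.4,[0,0,-5],[0,0,0]],
  [0.4,[0,0,-20],[0,0,0]],
  [0.4,[0,0,-50],[0,0,0]],
  [0.4,[0,0,-85],[0,0,0]],
])

```text
time_s: 68.45
ee_pos: [529.2, -48.8, 154.3]
ee_rot: [-180.0, 0.1, 10.1]
force: [0.5, -0.4, -0.5]
gripper_width: 54.5
```

Emit:
drive_tool([
  [0.4,[0,0,-30],[0,0,0]],
  [0.4,[-20,0,-50],[0,0,0]],
  [0.4,[-50,20,-50],[0,0,0]],
  [0.4,[-80,50,-50],[0,0,0]],
  [0.4,[-110,90,-50],[0,0,0]],
])

```text
time_s: 68.95
ee_pos: [436.5, -156.8, 204.8]
ee_rot: [180.0, -0.1, 10.2]
force: [1.3, -0.3, -0.6]
gripper_width: 54.3
```

Emit:
drive_tool([
  [0.4,[-10,40,0],[0,0,0]],
  [0.4,[-20,80,0],[0,0,0]],
  [0.4,[-30,115,0],[0,0,0]],
  [0.4,[-30,130,0],[0,0,0]],
  [0.4,[-30,130,0],[0,0,0]],
])

```text
time_s: 69.45
ee_pos: [431.0, -291.4, 204.1]
ee_rot: [180.0, -0.0, 9.9]
force: [-0.4, 0.7, 0.7]
gripper_width: 54.9
```

```bash
python3 - <<'E'
from h import *
save('top','t20');crop('t20','e',(110,130,390,260),2.8);save('scene','s21');crop('s21','b',(120,110,360,290),3.3)
crop('s21','v',(135,215,265,295),6)
st=env.state();print(st['ee_pos'],st['ee_rot'],st['time_s'],st['force'])
E
```

```text
[ 430.74025995 -289.00995373  203.94035054] [-1.79926472e+02  8.74559138e-03  1.00826679e+01] 69.55 [ 0.73911251 -0.26274512 -0.18773417]
```

View pics/e.png

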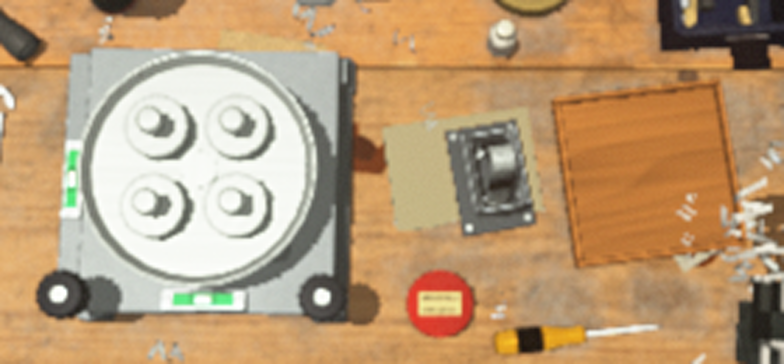

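View pics/b.png

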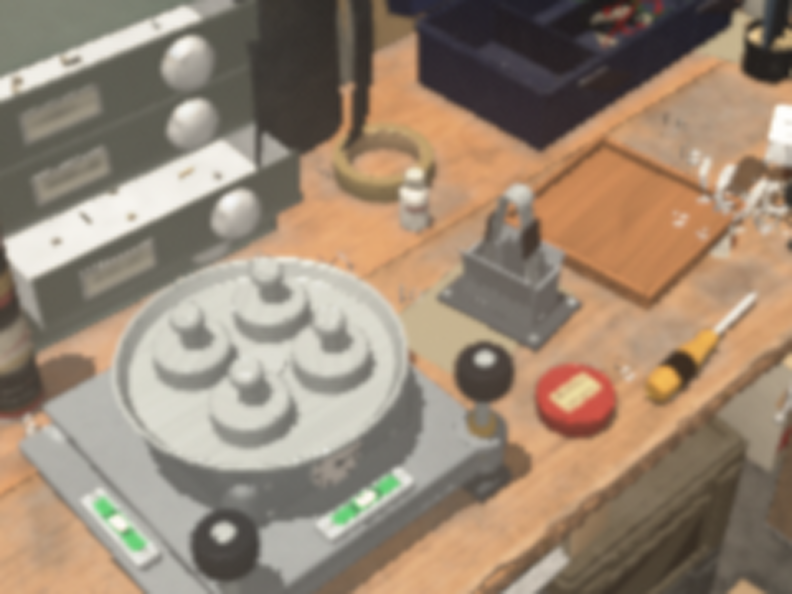

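View pics/v.png

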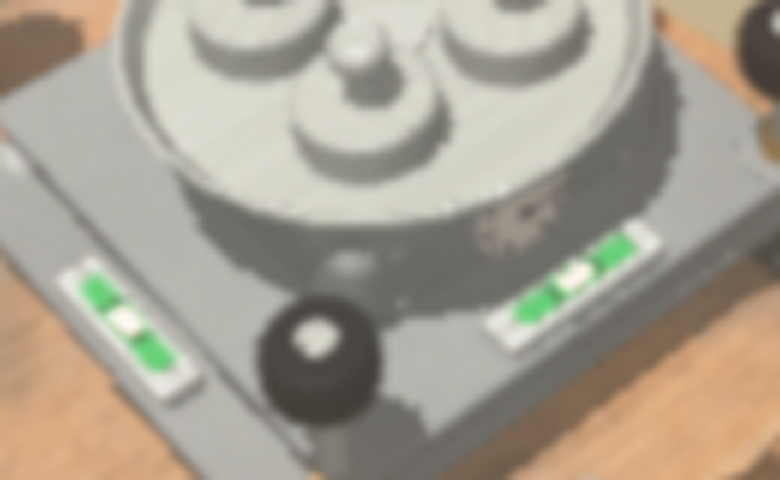

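```bash
python3 - <<'E'
from h import *
crop('w19','c',(180,90,270,115),8)
a=load('top0')['image'].astype(int);b=load('t20')['image'].astype(int)
for n,(x0,y0,x1,y1) in {'grease':(250,222,285,255),'oil':(280,132,300,152)}.items(): print(n,np.abs(a-b)[y0:y1,x0:x1].mean().round(2))
print(env.job_done())
E
```

```text
grease 2.49
oil 2.56
the job is handed in; nothing more can be done
None
```

View pics/c.png

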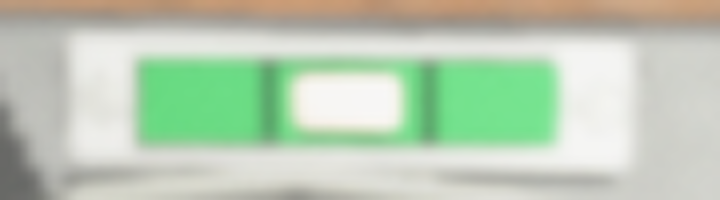

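I levelled the scale with its pan empty and moved all four weights from the tray to the pan with the tongs. The tongs went back into their stand, and I handed the job in at about 69.6 s of the 210 s allowed.

- **Level:** I turned the front knob about 3.0 rad clockwise and the right knob about 3.1 rad counter-clockwise. After the last weight both bubbles sat between their lines in the scene view. Two earlier wrist close-ups agreed: the front vial right after its knob was set, and the crosswise vial with two weights on the pan.
- **Weights:** All four stand upright and apart on the pan, and the tray is empty. None was dropped, and only the tongs' tips held them. I set each one down slowly by the force reading. The first touched about 3 mm higher than I expected, so it pressed the pan with roughly 9 N, about 3.6 mm down against the 12 mm stop; I backed off before releasing it.
- **Tongs and bystanders:** The tongs stand upright in their stand, set down at the same height they were taken from. Before-and-after pictures of the oil bottle and grease tin match.
- **Disagreements:** The tongs' open gap measured about 33 mm, against 40 mm in the text. The fourth weight was about 2.4 mm off my estimate, which I corrected before gripping it. A single force reading while lifting it looked like a drop, but a second look showed it was still held.

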